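Scrub a grinding jar and charge it with steel balls from the pocket-wheel dispenser

TASK

Get the steel grinding jar ready for the mill: take the green-handled brush out of its white pot and scrub the jar where it stands, twice down to the bottom and up to the rim. Then stand the jar on the black mat under the spout of the ball dispenser and empty every steel ball from the wheel into it, one pocket at a time: turn the wheel by its knob until the ball's pocket faces the spout, then lift the bar behind the wheel to tip it right over and let it back down; do not touch balls in the wheel with the fingers, and leave the white and brown balls in it. In the end the charged jar stands upright in the aluminium tray, the brush stands in its pot with the bristles down, the wheel is back level, and the roll of tape has been left alone.

Things in the scene. Friction and masses are not known exactly. Their poses are not given: they have to be found in the camera images.
- dispenser: Ball dispenser, fixed: grey foot, two uprights (at y = +-102 mm, 107 mm high), tilting cradle with pocket wheel inside a clear guard (outer radius 82 mm, z 211 to 241 mm). Origin on the bench under the wheel's axis; -x is the way the spout looks; the tilt axis runs along y, 90 mm above the origin. Steel catch tray at x -96 to -268, y +-75 mm, floor 4, rim 16 mm high.
- cradle (a joint): Tilt of the cradle, rad: 0 at rest (wheel level) to 0.95 (stop) as the bar behind the wheel is lifted and the spout swings forward and down over the jar. A spring brings it back to 0 when let go; lifting takes 3 to 15 N. The ball in the pocket at the spout starts to roll at 0.65 to 0.75 and is out within a second at 0.85 to 0.95; below 0.55 nothing comes out.
- tip_bar (a point): Middle of the black tipping bar: round, 12 mm thick, along the dispenser's y, free over 170 mm; at rest at x = +130 mm, z = 205 mm in the dispenser's frame (115 mm above the tilt axis). It swings with the cradle about the tilt axis (radius 174 mm), to about x = -6, z = 263 mm at 0.88 rad, and may turn between the fingers. The guard is 42 mm from the bar.
- wheel (a joint): Angle of the wheel about its axis, rad, counterclockwise from above positive. It turns either way (12.6 rad each way) and stays where it is left (friction 0.06 N m). It has six open pockets 60 degrees apart; a pocket faces the spout squarely when the angle is a whole multiple of pi/3; within 0.15 rad is good enough.
- knob_grip (a point): Centre of the black bar-shaped knob on top of the wheel, on its axis, z = 268 mm at rest. The bar is 52 mm long along this point's x, 14 mm thick along its y, 28 mm high (+-14 mm about this point). The hub's top is 28 mm below this point, the pocket dividers end 32 mm below. The point turns with the wheel: at wheel angle 0 its x axis is the dispenser's x axis.
- jar_mark (a point): Centre of the round black mat (72 mm across) on the catch tray's floor, where the jar stands under the spout: 193 mm from the dispenser's origin along its -x. The jar stands there at z = 4 mm. At rest the spout's lip is 86 mm from this point towards the wheel, at z = 218 mm.
- mill_jar: The grey steel grinding jar: an open round cup, 64 mm outside diameter, 54 mm inside, 60 mm high, floor 6 mm thick, 0.24 to 0.39 kg. Origin at the centre of its underside, z up through its mouth. It starts mouth up on the bench, to the left of the burette bottle.
- jar_brush: The brush, standing upright in its pot with the bristles down: round bristle head 36 mm thick (bristle tips 42 mm) from 0 to 55 mm, thin wire up to 90 mm, green handle 18 mm thick from 90 to 175 mm, all measured up from its origin along its z axis. 0.07 kg. Origin at the lower end.
- brush_end (a point): Lower end of the brush (same point as its origin).
- brush_pot: White pot for the brush, fixed: 68 mm across at the rim, about 55 mm inside at the bottom, 80 mm high, floor 4 mm thick. Origin at the centre of its underside.
- mill_tray: Shallow aluminium tray, fixed: 130 mm along its x, 170 mm along its y, rim 14 mm high and 3 mm thick, floor 3 mm thick. Origin at the centre of its underside.
- burette_bottle: Tall brown burette bottle of the bench, fixed; about 140 mm across with side taps up to 270 mm, and a glass tube that goes up far above everything. Origin at the bottom centre. Carry things round it on the robot's side.
- tape: Loose roll of masking tape lying on the bench, 104 mm across, 25 mm high; a bystander, leave it alone. Origin at the centre of its underside.
- steel_ball_1: Grey steel ball, 24 mm across, origin at its centre; its axes turn as it rolls. 57 g. Starts in one of the wheel's pockets, its centre 34 mm from the axis; may be absent. Two or three steel balls are there.
- steel_ball_2: Grey steel ball, 24 mm across, origin at its centre; its axes turn as it rolls. 57 g. Starts in one of the wheel's pockets, its centre 34 mm from the axis; may be absent. Two or three steel balls are there.
- steel_ball_3: Grey steel ball, 24 mm across, origin at its centre; its axes turn as it rolls. 57 g. Starts in one of the wheel's pockets, its centre 34 mm from the axis; may be absent. Two or three steel balls are there.
- white_ball_1: White ceramic ball, 24 mm across, origin at its centre; its axes turn as it rolls. Starts in one of the wheel's pockets and must stay in the wheel.
- white_ball_2: White ceramic ball, 24 mm across, origin at its centre; its axes turn as it rolls. Starts in one of the wheel's pockets and must stay in the wheel.
- agate_ball: Brown agate ball, 24 mm across, origin at its centre; its axes turn as it rolls. Starts in one of the wheel's pockets and must stay in the wheel.
There are look-alikes about, which are no part of the job. Leave any orange or purple look-alike of the mill_jar alone.

How it is judged:
On the way, in this order (a step that is already met when the one before it is completed fails the run):
1. the brush is down at the bottom of the jar (z of brush_end in the frame of mill_jar between -0.005 and 0.018 m and horizontal distance between brush_end and mill_jar below 0.025 m and angle between mill_jar's own z axis and vertical below 0.3 rad).
2. the brush is drawn up towards the rim (z of brush_end in the frame of mill_jar between 0.035 and 0.2 m and horizontal distance between brush_end and mill_jar below 0.025 m and angle between mill_jar's own z axis and vertical below 0.3 rad).
3. the brush is down at the bottom of the jar a second time (all of step 1).
4. the brush is drawn up again (all of step 2).
5. the jar stands upright on the black mat and the wheel is being tipped over it (value of joint cradle above 0.4 rad and horizontal distance between mill_jar and jar_mark below 0.025 m and angle between mill_jar's own z axis and vertical below 0.15 rad and height (world z) of mill_jar below 0.02 m).
6. every steel ball is in the jar, the jar still under the spout (horizontal distance between each of steel_ball_1, steel_ball_2, steel_ball_3 and mill_jar below 0.03 m and z of steel_ball_1 in the frame of mill_jar between 0.008 and 0.055 m and z of steel_ball_2 in the frame of mill_jar between 0.008 and 0.055 m and z of steel_ball_3 in the frame of mill_jar between 0.008 and 0.055 m and horizontal distance between mill_jar and jar_mark below 0.06 m), for 0.2 s.
At the end, for the whole second after the job is handed in: All steel balls in the jar; jar upright (0.1 rad), at rest on the tray floor within 34 mm (short side) and 54 mm (long side) of its centre; brush in its pot, lower end within 20 mm of the pot's axis, leaning under 0.35 rad; cradle within 0.06 rad of level; other balls still in the wheel (horizontal distance between each of steel_ball_1, steel_ball_2, steel_ball_3 and mill_jar below 0.03 m and z of steel_ball_1 in the frame of mill_jar between 0.008 and 0.055 m and z of steel_ball_2 in the frame of mill_jar between 0.008 and 0.055 m and z of steel_ball_3 in the frame of mill_jar between 0.008 and 0.055 m and x of mill_jar in the frame of mill_tray between -0.034 and 0.034 m and y of mill_jar in the frame of mill_tray between -0.054 and 0.054 m and z of mill_jar in the frame of mill_tray below 0.012 m and angle between mill_jar's own z axis and vertical below 0.1 rad and linear speed of mill_jar below 0.02 m/s and horizontal distance between brush_end and brush_pot below 0.02 m and height (world z) of brush_end below 0.02 m and angle between jar_brush's own z axis and vertical below 0.35 rad and value of joint cradle below 0.06 rad and height (world z) of each of white_ball_1, white_ball_2, agate_ball above 0.14 m); the robot touches nothing.
It fails at once if a white or brown ball falls out of the wheel (height (world z) of any of white_ball_1, white_ball_2, agate_ball below 0.09 m).
It fails at once if the fingers touch a ball that is still in the wheel ((contact force between the fingers and steel_ball_1 above 0.3 N and distance between steel_ball_1 and knob_grip below 0.1 m) or (contact force between the fingers and agate_ball above 0.3 N and distance between agate_ball and knob_grip below 0.1 m) or (contact force between the fingers and steel_ball_2 above 0.3 N and distance between steel_ball_2 and knob_grip below 0.1 m) or (contact force between the fingers and white_ball_1 above 0.3 N and distance between white_ball_1 and knob_grip below 0.1 m) or (contact force between the fingers and steel_ball_3 above 0.3 N and distance between steel_ball_3 and knob_grip below 0.1 m) or (contact force between the fingers and white_ball_2 above 0.3 N and distance between white_ball_2 and knob_grip below 0.1 m)).
It fails at once if the roll of tape is pushed about (distance of tape from where it was at the start of the episode above 0.03 m).
Of steel_ball_1, steel_ball_2, steel_ball_3 only 2 to 3 are there at a start; the rules pass over those that are not, and their reading is None.
At some moment in a run one of mill_jar may be knocked a few centimetres aside while the robot is not near it.
Once in a run the grip may slacken for a moment while it holds something.
It also fails if it takes over 210 s, if anything falls off the work surface, if the arm or the gripper's body presses on something with over 40 N, if the wrist force passes 120 N, or if a joint passes its speed limit or range.

ROBOT

A 6-joint arm with a two-finger parallel gripper is mounted at the origin on a cart in front of the work surface, level with it; the furniture and walls round the work are solid. World frame = base frame: x ahead of the robot, y to its left, z up, the work surface at z = 0. Lengths are in m, angles in rad, forces in N, time in s.
With the tool pointing down it reaches from about 0.35 to 0.85 m from the base axis. Payload 8.1 kg.
Tool frame: the origin (TCP) lies where the fingers leave the gripper's body, on its centre line; the fingertips stand 84 mm ahead of it and the grasp point (between the pads) lies 65 mm ahead of it; x points along the fingers, z is the direction in which the jaws open and shut, and the axes are right-handed (so a half turn about x gives the same grasp; the last joint's range is limited). The gripper opens to 93 mm and grips with 3 to 60 N. Pads are 15 mm wide; open, the fingers measure 128 mm over their backs; the gripper's body (75 mm by 188 mm) begins 65 mm behind the grasp point.
Start: joints at [-1.325, 0.13, 1.488, -0, 1.523, -0.085], TCP at [0.195, -0.567, 0.303] pointing down, gripper open.
Joint ranges: [-2.96, 2.96], [-0.89, 2.26], [0.02, 2.5], [-1.34, 4.48], [0, 2.73], [-2.66, 2.66]. Speed limits (rad/s): [2.39, 2.39, 2.79, 3.14, 3.14, 3.14].

INTERFACE

Orientations are given as a unit quaternion [x, y, z, w].
In Python, from cell import env, eyes gives the robot as it stands.
- The arm moves only by the tool servo_tool, never from a script. Its argument "plan" is a list of rows, each a list of 3 entries, a list of its own where there are three numbers: the shift along the tool's x, y, z in m, then the turn, a rotation vector about the tool's x, y, z in degrees, then the finger opening in m, from 0 to 0.093. A call has 1 to 20 rows; each row is the pose to reach, as a shift and turn from the pose measured when the call began, along the tool's axes at that moment; what a row does not reach only later rows make up. A row lasts 1/10 s, in which the tool goes at most 50 mm and 8.59 degrees, less where a joint would pass 70% of its speed; a pose out of reach is approached as far as the arm can. A call with a gripper value outside its range is refused whole. The fingers move at their own pace and stop on an object; "grip_force" is the grip in N (left out, the last holds). Time passes only in rows, so rows that repeat a pose let the fingers close. It gives the time, the measured TCP pose, the force and the opening at its end, in the units of the state.
- env.sense(): the state, without advancing time (a new reading comes with each control period).
- eyes.grab_frame(name): name is "scene" or "top"; returns (picture, depth): 400x640x3 uint8, red, green, blue; 400x640 float32, m along the optical axis (not along the pixel's ray), 0 where there is no reading.
- eyes.camera_model(name): a dict with "fx", "fy", "cx", "cy" (pixels), "distortion" ([k1, k2, p1, p2, k3] as OpenCV has them; the pictures are not rectified), "world_to_cam" (4x4, takes a point from world to camera coordinates). Camera axes: x right, y up, looking along -z (the intrinsics and any distortion apply to the point x, -y, -z); pixel columns grow to the right and rows downward; lengths in m; the calibration is good to about 2 mm. A picture is of the moment at which its call begins. camera_model takes no time and is no camera call.
- env.job_done(): hands the job in, once; it reports no verdict.
The state is a dict: "t": time; "joints": joint angles; "qd": joint speeds; "effort": joint torques, N m; "tool_pos": TCP position; "tool_rot": TCP orientation; "force": force on the tool from outside, world axes, zero at the start; "ft_torque": the same for the moment, N m; "gripper_width": finger opening in m.
Only numpy, scipy, OpenCV 4.12 (cv2) and the standard library are available. Lean on these libraries where they do the work, as an engineer would, in place of code of your own. Each camera call takes 0.05 s, during which the arm holds its last target.

## Working session

There is one attempt and no reset: what is moved stays moved. The work goes in short steps, Python scripts to look and compute and a tool call to move; the robot and the scene stay as the last step left them, time stands still between calls to the robot, and variables do not carry over. Pictures are saved under pics/ and viewed, and the job is handed in when it is done.

Besides the shell and the picture viewer there is one more tool, called after ">>>" as name([rows], argument=value, ...), one row to a line, values as JSON. servo_tool: Moves the arm, as the interface text tells. Its arguments: {"type":"object","properties":{"plan":{"type":"array"},"grip_force":{"type":"number"}},"required":["plan"]}

```bash
ls; mkdir -p pics
cat > h.py <<'E'
import numpy as np, cv2
from cell import env, eyes
from scipy.spatial.transform import Rotation as R
def save(name,img,crop=None,scale=1):
    if crop: r0,r1,c0,c1=crop; img=img[r0:r1,c0:c1]
    img=cv2.resize(img,None,fx=scale,fy=scale,interpolation=cv2.INTER_CUBIC)
    cv2.imwrite('pics/'+name,img[...,::-1])
def K(m): return np.array([[m['fx'],0,m['cx']],[0,m['fy'],m['cy']],[0,0,1]]),np.array(m['distortion'],float)
def ray(cam,u,v):
    m=eyes.camera_model(cam);k,d=K(m)
    p=cv2.undistortPoints(np.array([[[u,v]]],float),k,d)[0,0]
    T=np.linalg.inv(np.array(m['world_to_cam']))
    dd=T[:3,:3]@np.array([p[0],-p[1],-1.]); return T[:3,3],dd
def at_z(cam,u,v,z):
    o,d=ray(cam,u,v); return o+d*(z-o[2])/d[2]
def at_d(cam,u,v,dep):
    o,d=ray(cam,u,v); return o+d*dep
def tri(u1,v1,u2,v2):
    o1,d1=ray('scene',u1,v1);o2,d2=ray('top',u2,v2)
    A=np.stack([d1,-d2],1);s=np.linalg.lstsq(A,o2-o1,rcond=None)[0]
    a=o1+d1*s[0];b=o2+d2*s[1];return (a+b)/2,np.linalg.norm(a-b)
def proj(cam,P):
    m=eyes.camera_model(cam);k,d=K(m);T=np.array(m['world_to_cam'])
    p=T[:3,:3]@np.asarray(P,float)+T[:3,3]; p=np.array([[p[0],-p[1],-p[2]]])
    return cv2.projectPoints(p,np.zeros(3),np.zeros(3),k,d)[0][0,0]
E
python3 - <<'E'
from h import *
for c in ['scene','top']:
    p,d=eyes.grab_frame(c); np.savez('/tmp/'+c,p=p,d=d); save(c+'0.png',p,scale=1.25)
    m=eyes.camera_model(c); print(c,m['fx'],m['cx'],m['cy'],m['distortion'],np.round(np.linalg.inv(np.array(m['world_to_cam'])),3).tolist())
print(env.sense())
E
```

```text
pics
scene 456.79511257420523 322.9048054634576 201.64375022600342 [0.02596297 0.         0.         0.         0.        ] [[-0.693, 0.541, -0.476, -0.174], [-0.72, -0.504, 0.477, 0.718], [0.018, 0.674, 0.739, 1.293], [0.0, 0.0, 0.0, 1.0]]
top 403.80573358581273 315.8397834601047 198.20316041059618 [-0.06535241  0.          0.          0.          0.        ] [[-0.003, 0.989, -0.145, 0.331], [-1.0, -0.001, 0.018, 0.004], [0.018, 0.145, 0.989, 1.701], [0.0, 0.0, 0.0, 1.0]]
{'t': 0.1, 'joints': array([-1.32545195e+00,  1.31095667e-01,  1.48915547e+00,  5.26096464e-06,
        1.52299233e+00, -8.54166668e-02]), 'qd': array([-0.00104165, -0.00067775, -0.00421145, -0.0012457 ,  0.00041188,
        0.00028393]), 'effort': array([ 6.07994389e-04, -5.61344433e+01, -4.93094265e+01,  7.70585239e-02,
        2.92923313e-02, -8.30971908e-05]), 'tool_pos': array([ 0.19478138, -0.56711533,  0.30179443]), 'tool_rot': array([ 0.41124382,  0.57593462, -0.41048416,  0.57504833]), 'force': array([0.35146306, 0.55859977, 0.39845548]), 'ft_torque': array([ 0.00428899, -0.01921791, -0.01589114]), 'gripper_width': 0.09328845636692312}
```

View pics/scene0.png

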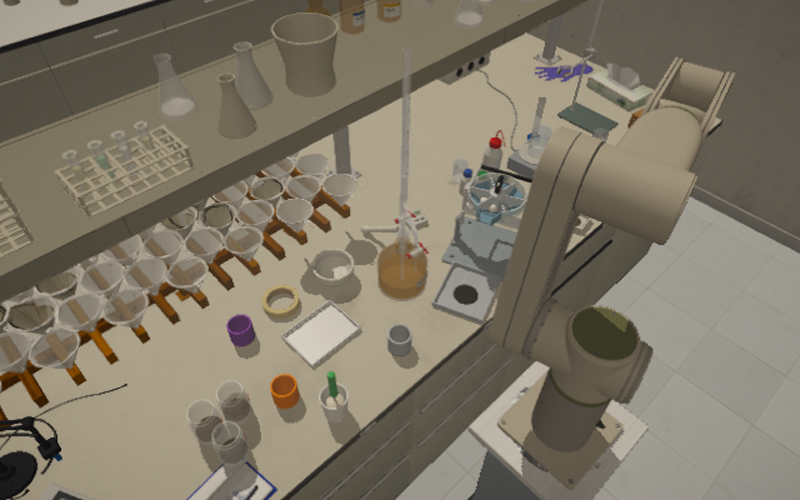

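View pics/top0.png

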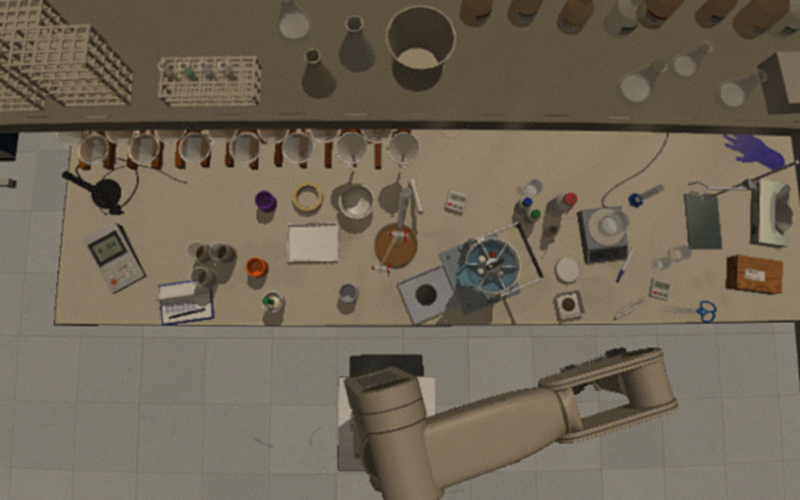

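The grey jar is at scene (400,340) and top (348,293) in the 1.25x pictures. The look-alikes are the purple jar at scene (240,330) and the orange one at (285,390). The brush is at (333,390), the tray at (320,333), the tape at (282,300), the mat at (465,294) and the wheel at (497,195). Next, close crops.

Run:
```python
from h import *
a=np.load('/tmp/scene.npz');b=np.load('/tmp/top.npz')
save('s1.png',a['p'],(230,350,210,350),5.5)
save('s2.png',a['p'],(120,270,340,480),5)
save('t1.png',b['p'],(140,270,190,330),5.5)
save('t2.png',b['p'],(160,270,300,450),5.2)
```

```text
(no output)
```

View pics/s1.png

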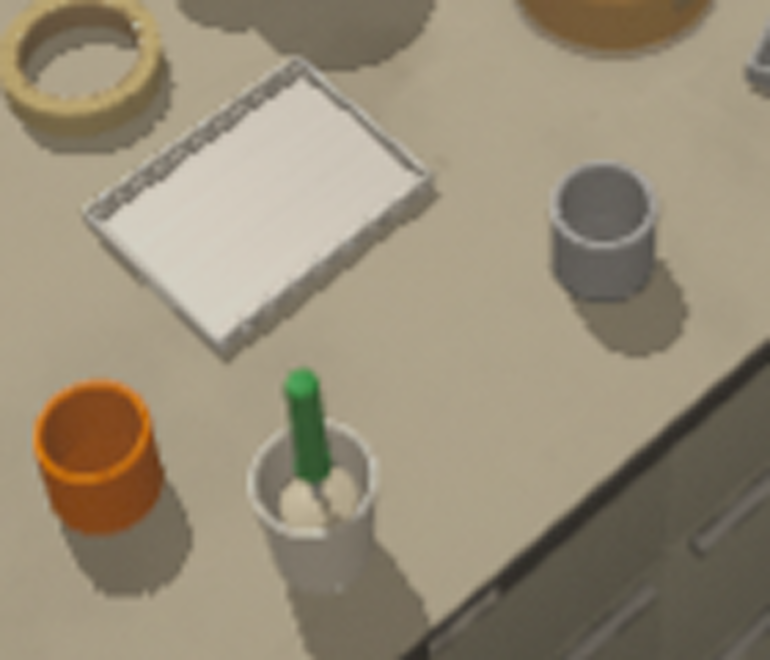

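View pics/s2.png

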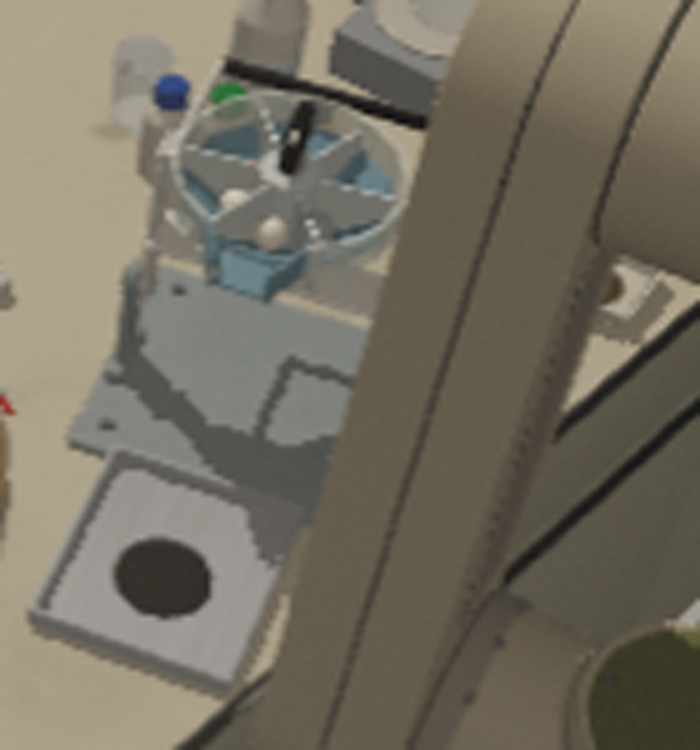

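View pics/t1.png

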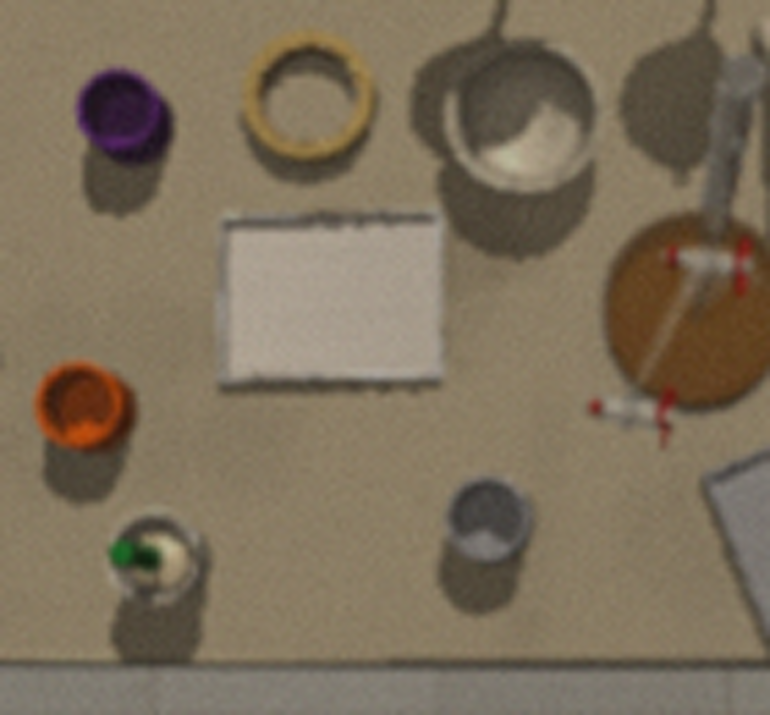

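View pics/t2.png

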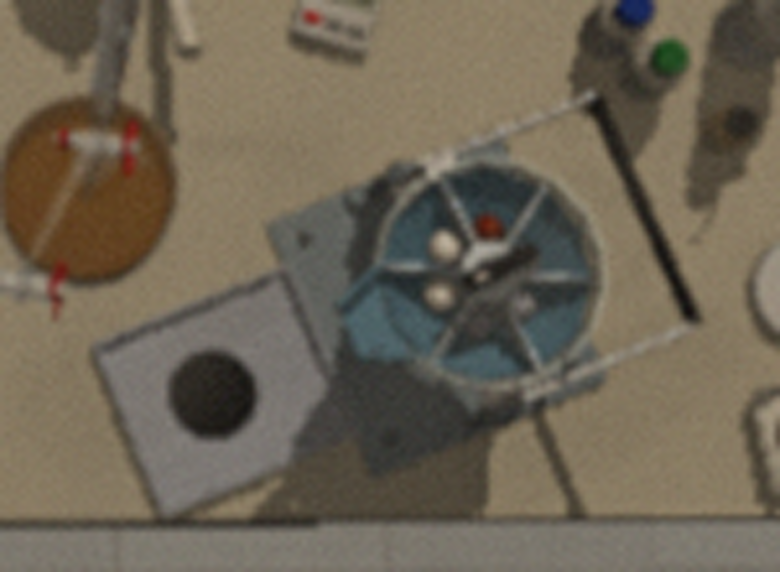

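```bash
cat >> h.py <<'E'
def cp(x,y,c0,r0,s): return (x+.5)/s-.5+c0,(y+.5)/s-.5+r0
E
python3 - <<'E'
from h import *
S1=lambda x,y:cp(x,y,210,230,5.5); T1=lambda x,y:cp(x,y,190,140,5.5)
S2=lambda x,y:cp(x,y,340,120,5); T2=lambda x,y:cp(x,y,300,160,5.2)
def t(n,s,q,z=None):
    P,e=tri(*s,*q); print(n,np.round(P,4),'gap',round(e,4), np.round(at_z('top',*q,z),4) if z is not None else '',np.round(at_z('scene',*s,z),4) if z is not None else '')
t('jar rim',S1(604,207),T1(489,519),.06)
t('handle top',S1(302,380),T1(123,552),.175)
t('handle bot',S1(314,478),T1(151,560),.09)
t('pot rim',S1(313,478),T1(157,558),.08)
t('mat',S2(163,577),T2(212,394),.004)
t('knob',S2(299,115),T2(507,263),.28)
t('tape',S1(83,55),T1(309,95),.025)
for n,z in [((597,103),.205),((693,317),.205)]: print('bar',np.round(at_z('top',*T2(*n),z),4))
t('bar-left end',S2(232,68),T2(597,103),.205)
for s,q in [((92,212),(221,220)),((300,62),(441,217)),((430,177),(441,383)),((225,350),(221,385))]:
    pass
for q in [(221,220),(441,217),(441,383),(221,385)]: print('tray',np.round(at_z('top',*T1(*q),.014),4))
for q in [(92,212),(300,62),(430,177),(225,350)]: print('tray s',np.round(at_z('scene',*S1(*q),.014),4))
b=np.load('/tmp/top.npz');print(b['d'][200:215,380:410:5])
E
```

```text
jar rim [0.4252 0.1266 0.054 ] gap 0.0013 [0.4254 0.1266 0.06  ] [0.4218 0.1291 0.06  ]
handle top [0.3953 0.3674 0.1763] gap 0.0024 [0.3963 0.3686 0.175 ] [0.3949 0.3663 0.175 ]
handle bot [0.3937 0.3697 0.0808] gap 0.0022 [0.3941 0.3684 0.09  ] [0.3885 0.3717 0.09  ]
pot rim [0.3962 0.3675 0.0743] gap 0.0 [0.396  0.3663 0.08  ] [0.3935 0.3692 0.08  ]
mat [ 0.4207 -0.1298  0.0045] gap 0.0037 [ 0.4222 -0.1288  0.004 ] [ 0.4194 -0.1311  0.004 ]
knob [ 0.4947 -0.3103  0.2851] gap 0.0022 [ 0.4962 -0.3108  0.28  ] [ 0.4973 -0.3162  0.28  ]
tape [0.755  0.2715 0.0173] gap 0.005 [0.755 0.272 0.025] [0.7471 0.2728 0.025 ]
bar [ 0.6226 -0.3978  0.205 ]
bar [ 0.4654 -0.4619  0.205 ]
bar-left end [ 0.6212 -0.4004  0.2008] gap 0.0054 [ 0.6226 -0.3978  0.205 ] [ 0.6159 -0.3977  0.205 ]
tray [0.6587 0.3395 0.014 ]
tray [0.6609 0.1694 0.014 ]
tray [0.5318 0.1677 0.014 ]
tray [0.5304 0.3359 0.014 ]
tray s [0.6536 0.3351 0.014 ]
tray s [0.6566 0.1721 0.014 ]
tray s [0.5331 0.1698 0.014 ]
tray s [0.5228 0.3356 0.014 ]
[[1.5090063 1.5203416 1.5185486 1.5092908 1.5116231 1.5041802]
 [1.5111277 1.517685
[... 162 characters left out ...]
80563]
 [1.5035025 1.51758   1.5119338 1.4985389 1.5191143 1.5079502]
 [1.509101  1.5039039 1.4840525 1.4997715 1.5194955 1.5107182]
 [1.5127946 1.4992896 1.4823018 1.5036923 1.5148385 1.519942 ]
 [1.5158633 1.4964685 1.4875782 1.4735564 1.4376347 1.5083662]
 [1.51406   1.4941388 1.4755378 1.4745983 1.4324098 1.5162889]
 [1.5155387 1.4976782 1.4743894 1.4610401 1.4306207 1.5112481]
 [1.5144358 1.5036999 1.4833146 1.4345996 1.4300057 1.5105699]
 [1.4782412 1.5246267 1.475603  1.435041  1.4342723 1.5099683]
 [1.4892216 1.4782157 1.4313288 1.4313114 1.5007746 1.5092562]
 [1.5170087 1.5025135 1.4358809 1.4282037 1.4815952 1.4751685]
 [1.5102628 1.4974407 1.4311349 1.455713  1.5013621 1.498803 ]]
```

```bash
cat >> h.py <<'E'
def down(a):  # tool pointing down, jaw dir at world angle a(deg)
    a=np.radians(a);x=np.array([0,0,-1.]);z=np.array([np.cos(a),np.sin(a),0]);return np.stack([x,np.cross(z,x),z],1)
def yaw(Rm): return np.degrees(np.arctan2(Rm[1,2],Rm[0,2]))
def to(gp,a=None,Rt=None):
    """gp: grasp point world target"""
    s=env.sense();R0=R.from_quat(s['tool_rot']).as_matrix();p0=s['tool_pos']
    if Rt is None: Rt=R0 if a is None else down(a)
    tcp=np.asarray(gp)-Rt[:,0]*.065
    sh=R0.T@(tcp-p0); rv=np.degrees(R.from_matrix(R0.T@Rt).as_rotvec())
    print('shift',np.round(sh,4).tolist(),'turn',np.round(rv,1).tolist(),'rows>=',max(np.linalg.norm(sh)/.05,np.linalg.norm(rv)/8.59).round(1))
def st():
    s=env.sense();R0=R.from_quat(s['tool_rot']).as_matrix()
    print('t',round(s['t'],2),'tcp',np.round(s['tool_pos'],4),'gp',np.round(s['tool_pos']+R0[:,0]*.065,4),'x',np.round(R0[:,0],3),'jaw',round(yaw(R0),1),'F',np.round(s['force'],1),'w',round(s['gripper_width'],4),'q',np.round(s['joints'],2))
E
python3 - <<'E'
from h import *
st()
to([0.25,-0.45,.4],-84); to([.40,-.12,.4],-45);to([.395,.367,.27],0)
E
```

```text
t 0.1 tcp [ 0.1948 -0.5671  0.3018] gp [ 0.1948 -0.567   0.2368] x [-0.     0.002 -1.   ] jaw -71.0 F [0.4 0.6 0.4] w 0.0933 q [-1.33  0.13  1.49  0.    1.52 -0.09]
shift [-0.163, 0.0903, -0.0931] turn [13.0, -0.1, 0.0] rows>= 4.2
shift [-0.1626, 0.3393, -0.3565] turn [-26.0, -0.1, -0.0] rows>= 10.4
shift [-0.0318, 0.4927, -0.8185] turn [-71.0, -0.1, -0.1] rows>= 19.1
```

>>> servo_tool([
  [[-0.05, 0, 0], [0, 0, 0], 0.093],
  [[-0.1, 0, 0], [0, 0, 0], 0.093],
  [[-0.15, 0, 0], [0, 0, 0], 0.093],
  [[-0.163, 0.1, -0.1], [-15, 0, 0], 0.093],
  [[-0.163, 0.2, -0.2], [-30, 0, 0], 0.093],
  [[-0.163, 0.3, -0.3], [-45, 0, 0], 0.093],
  [[-0.163, 0.339, -0.357], [-51, 0, 0], 0.093],
  [[-0.163, 0.339, -0.357], [-51, 0, 0], 0.093],
  [[-0.163, 0.339, -0.357], [-51, 0, 0], 0.093],
  [[-0.163, 0.339, -0.357], [-51, 0, 0], 0.093],
  [[-0.163, 0.339, -0.357], [-51, 0, 0], 0.093],
  [[-0.163, 0.339, -0.357], [-51, 0, 0], 0.093],
  [[-0.163, 0.339, -0.357], [-51, 0, 0], 0.093],
], grip_force=30)

```text
t: 1.4
tool_pos: [0.3998, -0.1173, 0.4654]
tool_rot: [0.123, 0.697, -0.122, 0.696]
force: [0.3, -0.4, -0.1]
gripper_width: 0.0929
```

Run:
```python
from h import *
st()
to([.395,.367,.27],45)
```

```text
t 1.4 tcp [ 0.3998 -0.1173  0.4654] gp [ 0.3998 -0.1171  0.4004] x [-0.     0.002 -1.   ] jaw -20.0 F [ 0.3 -0.4 -0.1] w 0.0929 q [-0.41 -0.37  1.66  0.    1.86 -0.06]
shift [0.1312, 0.4531, -0.1702] turn [-65.0, 0.0, -0.1] rows>= 10.0
```

>>> servo_tool([
  [[0.0, 0.15, -0.06], [-20, 0, 0], 0.093],
  [[0.0, 0.15, -0.06], [-20, 0, 0], 0.093],
  [[0.0, 0.15, -0.06], [-20, 0, 0], 0.093],
  [[0.03, 0.3, -0.12], [-40, 0, 0], 0.093],
  [[0.03, 0.3, -0.12], [-40, 0, 0], 0.093],
  [[0.03, 0.3, -0.12], [-40, 0, 0], 0.093],
  [[0.1, 0.453, -0.17], [-65, 0, 0], 0.06],
  [[0.1, 0.453, -0.17], [-65, 0, 0], 0.06],
  [[0.1, 0.453, -0.17], [-65, 0, 0], 0.06],
  [[0.1, 0.453, -0.17], [-65, 0, 0], 0.06],
  [[0.1, 0.453, -0.17], [-65, 0, 0], 0.06],
  [[0.1, 0.453, -0.17], [-65, 0, 0], 0.06],
])

```text
t: 2.6
tool_pos: [0.3944, 0.3674, 0.3643]
tool_rot: [-0.271, 0.654, 0.271, 0.652]
force: [-0.3, 0.5, 0.9]
gripper_width: 0.0603
```

Run:
```python
from h import *
st()
for c in ['scene','top']:
    p,d=eyes.grab_frame(c); np.savez('/tmp/'+c,p=p,d=d); save(c+'1.png',p,scale=1.25)
    if c=='scene': save('s3.png',p,(120,220,370,490),6.5)
    else: save('t3.png',p,(175,245,350,450),7.5)
to([.395,.367,.144],45)
```

```text
t 2.6 tcp [0.3944 0.3674 0.3643] gp [0.3942 0.3673 0.2993] x [-0.003 -0.001 -1.   ] jaw 45.1 F [-0.3  0.5  0.9] w 0.0603 q [ 0.65 -0.05  1.56  0.    1.63 -0.13]
shift [0.1577, 0.0007, 0.0002] turn [-0.0, 0.1, -0.1] rows>= 3.2
```

View pics/scene1.png

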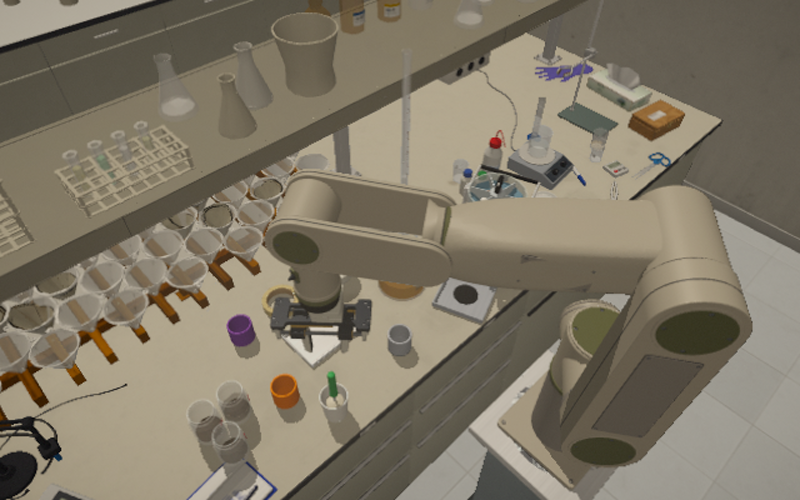

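View pics/s3.png

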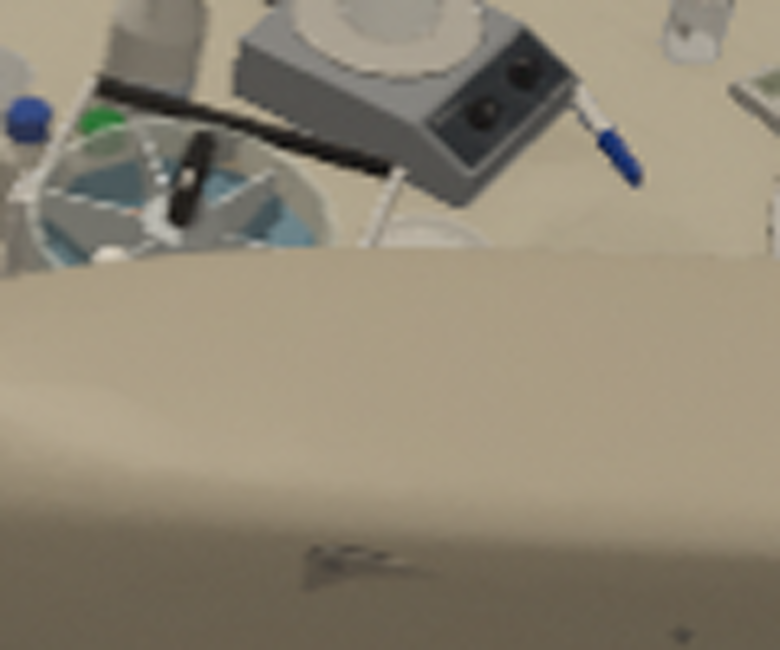

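View pics/t3.png

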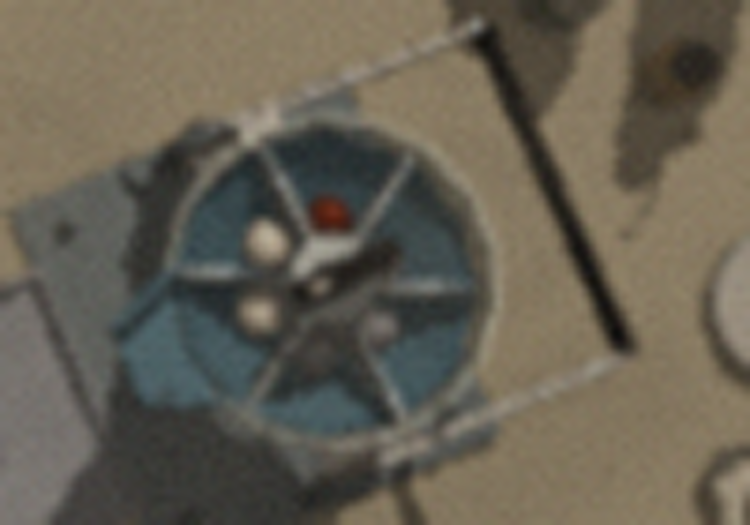

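>>> servo_tool([
  [[0.05, 0.0, 0], [0, 0, 0], 0.06],
  [[0.09, 0.0, 0], [0, 0, 0], 0.06],
  [[0.12, 0.0007, 0], [0, 0, 0], 0.06],
  [[0.14, 0.0007, 0], [0, 0, 0], 0.06],
  [[0.157, 0.0007, 0], [0, 0, 0], 0.06],
  [[0.157, 0.0007, 0], [0, 0, 0], 0.06],
  [[0.157, 0.0007, 0], [0, 0, 0], 0.0],
  [[0.157, 0.0007, 0], [0, 0, 0], 0.0],
  [[0.157, 0.0007, 0], [0, 0, 0], 0.0],
  [[0.157, 0.0007, 0], [0, 0, 0], 0.0],
  [[0.157, 0.0007, 0], [0, 0, 0], 0.0],
  [[0.157, 0.0007, 0], [0, 0, 0], 0.0],
  [[0.157, 0.0007, 0], [0, 0, 0], 0.0],
  [[0.157, 0.0007, 0], [0, 0, 0], 0.0],
], grip_force=30)

```text
t: 4.1
tool_pos: [0.3949, 0.367, 0.2099]
tool_rot: [-0.27, 0.653, 0.271, 0.654]
force: [0.8, 0.0, 1.9]
gripper_width: 0.0177
```

>>> servo_tool([
  [[-0.03, 0.0, 0], [0, 0, 0], 0.0],
  [[-0.06, 0.0, 0], [0, 0, 0], 0.0],
  [[-0.09, 0.0, 0], [0, 0, 0], 0.0],
  [[-0.12, 0.0, 0], [0, 0, 0], 0.0],
  [[-0.14, 0.0, 0], [0, 0, 0], 0.0],
  [[-0.14, 0.0, 0], [0, 0, 0], 0.0],
  [[-0.14, 0.0, 0], [0, 0, 0], 0.0],
])

```text
t: 4.8
tool_pos: [0.3948, 0.3668, 0.3491]
tool_rot: [-0.27, 0.653, 0.271, 0.654]
force: [0.3, -0.3, -2.0]
gripper_width: 0.0177
```

Run:
```python
from h import *
st()
for c in ['scene','top']:
    p,d=eyes.grab_frame(c); np.savez('/tmp/'+c,p=p,d=d)
    if c=='scene': save('s4.png',p,(210,340,210,350),5.5)
    else: save('t4.png',p,(140,270,190,330),5.5)
```

```text
t 4.8 tcp [0.3948 0.3668 0.3491] gp [0.3948 0.3669 0.2841] x [ 0.     0.002 -1.   ] jaw 45.0 F [ 0.3 -0.3 -2. ] w 0.0177 q [ 0.65 -0.05  1.59  0.    1.6  -0.13]
```

View pics/s4.png

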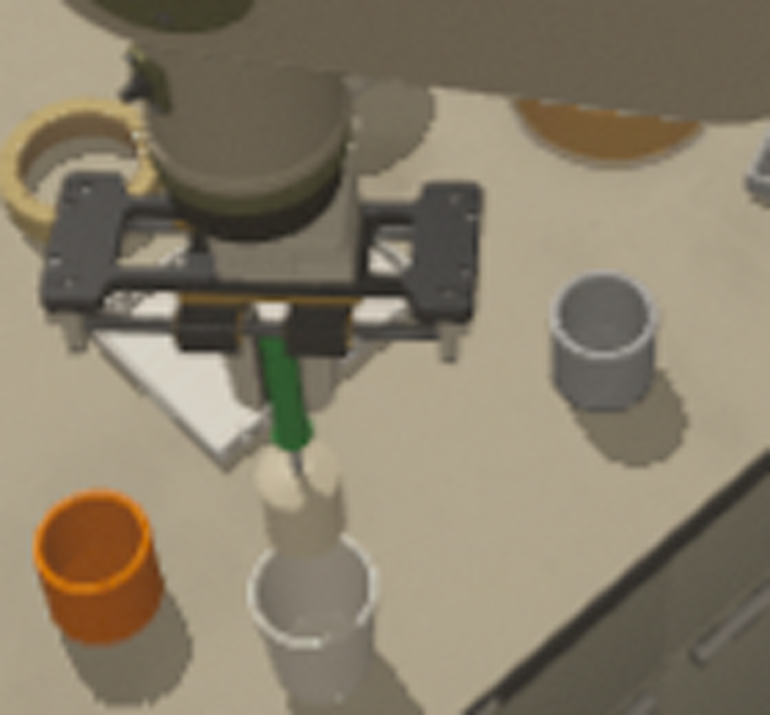

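View pics/t4.png

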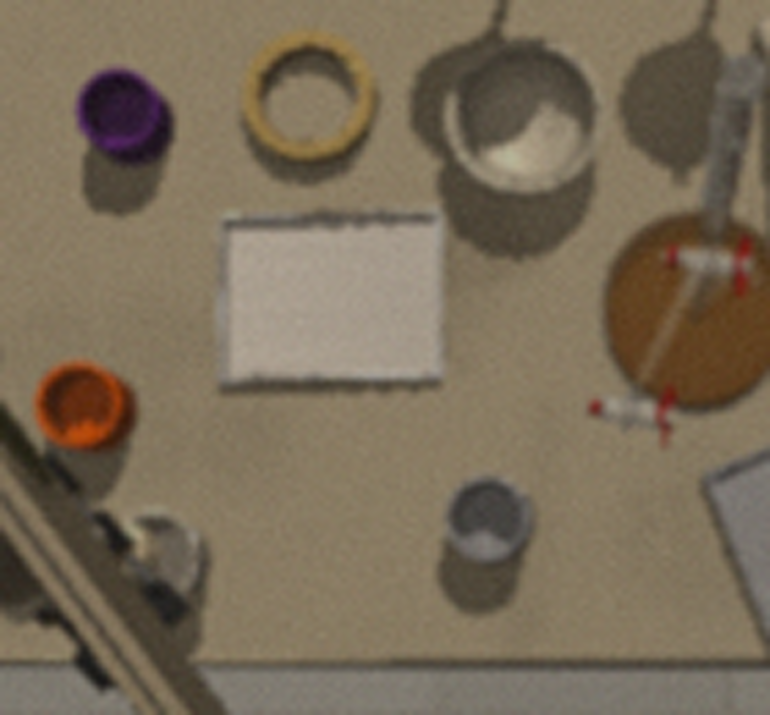

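Run:
```python
from h import *
st()
print((proj('scene',[.395,.367,.144])-[210,210])*5.5)
to([.4242,.1273,.284])
for q in [(672,255),(745,290),(597,407),(690,440)]: print(np.round(at_z('top',*cp(*q,190,140,5.5),.25),3))
```

```text
t 4.9 tcp [0.3943 0.3664 0.3477] gp [0.3942 0.3664 0.2827] x [-0.002 -0.    -1.   ] jaw 45.0 F [-0.6  0.3 -1.2] w 0.0174 q [ 0.65 -0.05  1.59  0.    1.6  -0.13]
[303.17211378 519.85677423]
shift [-0.0014, -0.1903, -0.1478] turn [0.0, 0.0, 0.0] rows>= 4.8
[ 0.589 -0.007  0.25 ]
[ 0.566 -0.055  0.25 ]
[0.488 0.042 0.25 ]
[ 0.466 -0.019  0.25 ]
```

>>> servo_tool([
  [[0, -0.045, -0.035], [0, 0, 0], 0.0],
  [[0, -0.09, -0.07], [0, 0, 0], 0.0],
  [[0, -0.125, -0.1], [0, 0, 0], 0.0],
  [[0, -0.155, -0.12], [0, 0, 0], 0.0],
  [[0, -0.175, -0.135], [0, 0, 0], 0.0],
  [[0, -0.19, -0.148], [0, 0, 0], 0.0],
  [[0, -0.19, -0.148], [0, 0, 0], 0.0],
  [[0, -0.19, -0.148], [0, 0, 0], 0.0],
])

```text
t: 5.7
tool_pos: [0.4236, 0.1274, 0.3464]
tool_rot: [-0.269, 0.655, 0.271, 0.652]
force: [-0.1, -0.1, -0.8]
gripper_width: 0.0178
```

Run:
```python
from h import *
st()
for c in ['scene','top']:
    p,d=eyes.grab_frame(c); np.savez('/tmp/'+c,p=p,d=d)
    if c=='scene': save('s5.png',p,(190,320,250,390),5.5)
    else: save('t5.png',p,(140,270,220,360),5.5)
to([.4242,.1273,.153])
```

```text
t 5.7 tcp [0.4236 0.1274 0.3464] gp [0.4233 0.1274 0.2814] x [-0.004  0.    -1.   ] jaw 44.9 F [-0.1 -0.1 -0.8] w 0.0178 q [ 0.18 -0.32  1.83  0.    1.63 -0.61]
shift [0.1289, -0.0015, 0.0002] turn [0.0, 0.0, 0.0] rows>= 2.6
```

View pics/s5.png

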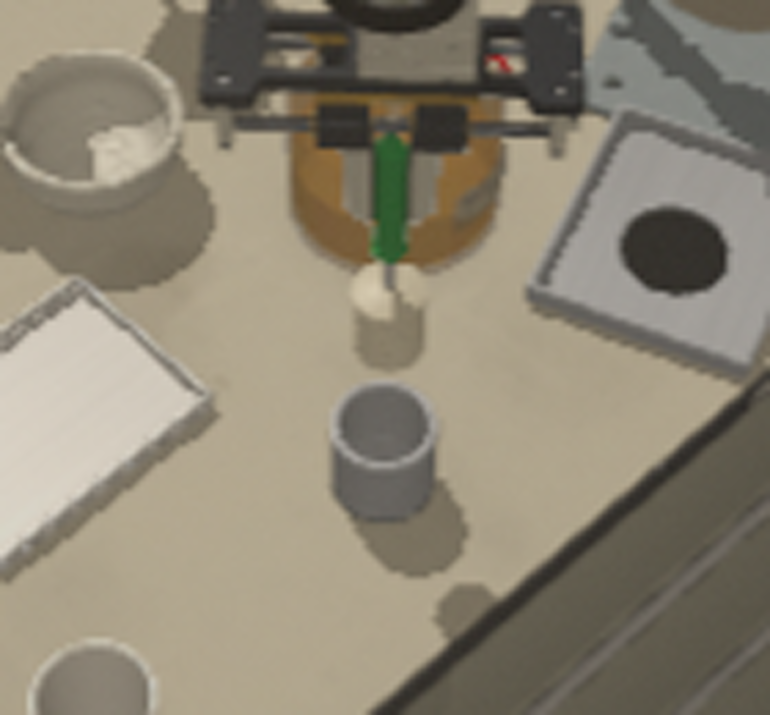

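View pics/t5.png

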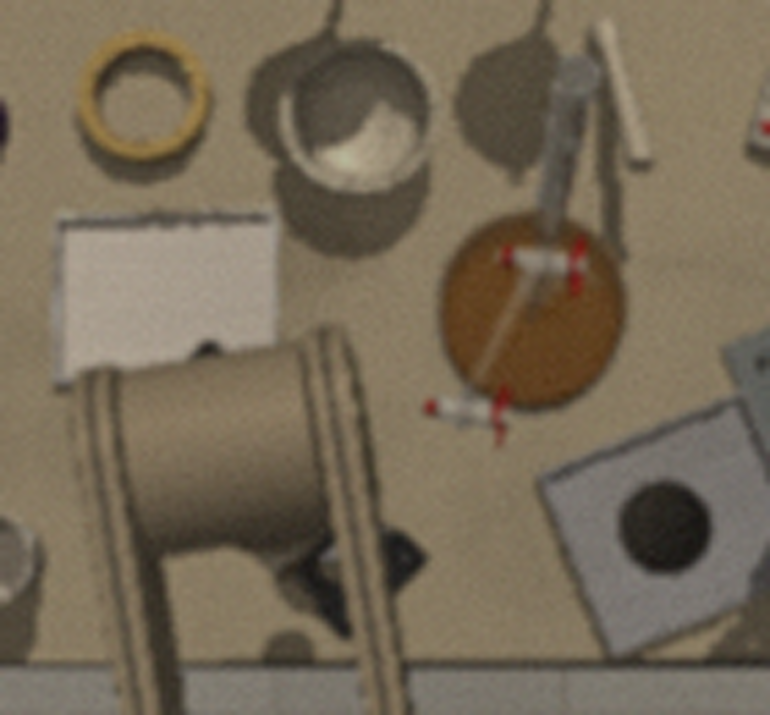

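Run:
```python
from h import *
for z in (.2814,.2314,.1964,.1414,.07,.06): print(z,(proj('scene',[.4233,.1274,z])-[250,190]+.5)*5.5-.5)
```

```text
0.2814 [389.63430987 182.72877462]
0.2314 [388.33346072 242.23077737]
0.1964 [387.46405043 281.99018559]
0.1414 [386.16131568 341.55388792]
0.07 [384.57642204 413.99867171]
0.06 [384.36337806 423.73516307]
```

>>> servo_tool([
  [[0.03, -0.001, 0], [0, 0, 0], 0.0],
  [[0.05, -0.001, 0], [0, 0, 0], 0.0],
  [[0.065, -0.001, 0], [0, 0, 0], 0.0],
  [[0.08, -0.001, 0], [0, 0, 0], 0.0],
  [[0.095, -0.001, 0], [0, 0, 0], 0.0],
  [[0.11, -0.001, 0], [0, 0, 0], 0.0],
  [[0.118, -0.001, 0], [0, 0, 0], 0.0],
  [[0.124, -0.001, 0], [0, 0, 0], 0.0],
  [[0.127, -0.001, 0], [0, 0, 0], 0.0],
  [[0.127, -0.001, 0], [0, 0, 0], 0.0],
  [[0.127, -0.001, 0], [0, 0, 0], 0.0],
])

```text
t: 6.9
tool_pos: [0.4243, 0.1275, 0.2204]
tool_rot: [-0.27, 0.654, 0.271, 0.653]
force: [0.1, -0.3, 0.5]
gripper_width: 0.0179
```

Run:
```python
from h import *
st()
p,d=eyes.grab_frame('scene'); save('s6.png',p,(190,320,250,390),5.5)
```

```text
t 6.9 tcp [0.4243 0.1275 0.2204] gp [0.4241 0.1275 0.1554] x [-0.002  0.    -1.   ] jaw 45.0 F [ 0.1 -0.3  0.5] w 0.0179 q [ 0.18 -0.25  2.01  0.    1.39 -0.61]
```

View pics/s6.png

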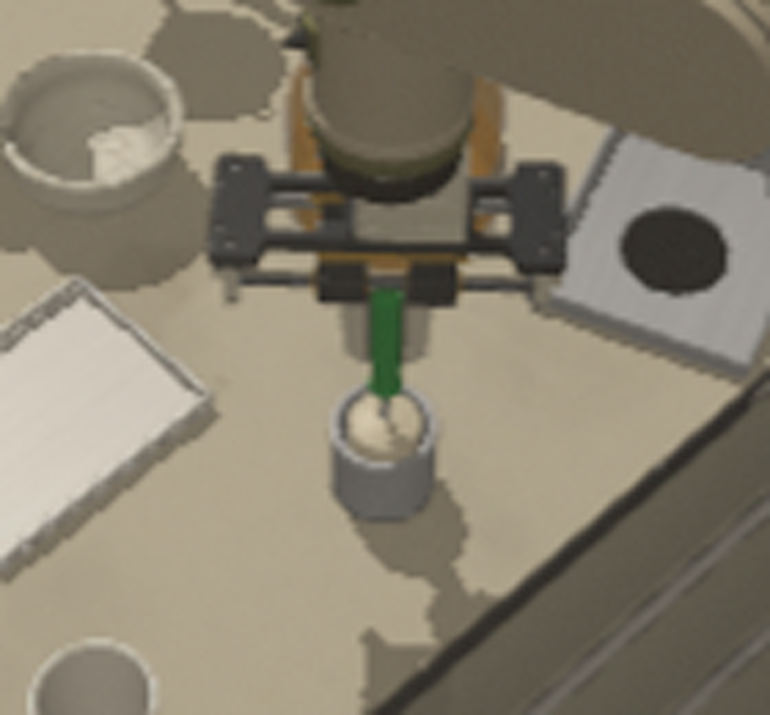

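>>> servo_tool([
  [[0.002, 0, 0], [0, 0, 0], 0.0],
  [[0.004, 0, 0], [0, 0, 0], 0.0],
  [[0.005, 0, 0], [0, 0, 0], 0.0],
  [[0.006, 0, 0], [0, 0, 0], 0.0],
  [[0.006, 0, 0], [0, 0, 0], 0.0],
  [[0.006, 0, 0], [0, 0, 0], 0.0],
])

```text
t: 7.55
tool_pos: [0.4243, 0.1275, 0.2145]
tool_rot: [-0.27, 0.654, 0.271, 0.653]
force: [0.1, 0.4, -0.1]
gripper_width: 0.0177
```

>>> servo_tool([
  [[0.001, 0, 0], [0, 0, 0], 0.0],
  [[0.002, 0, 0], [0, 0, 0], 0.0],
  [[0.003, 0, 0], [0, 0, 0], 0.0],
  [[0.003, 0, 0], [0, 0, 0], 0.0],
])

```text
t: 7.95
tool_pos: [0.4244, 0.1275, 0.2119]
tool_rot: [-0.27, 0.654, 0.271, 0.653]
force: [-0.7, -0.2, 2.6]
gripper_width: 0.0176
```

>>> servo_tool([
  [[-0.015, 0, 0], [0, 0, 0], 0.0],
  [[-0.03, 0, 0], [0, 0, 0], 0.0],
  [[-0.045, 0, 0], [0, 0, 0], 0.0],
  [[-0.045, 0, 0], [0, 0, 0], 0.0],
  [[-0.045, 0, 0], [0, 0, 0], 0.0],
  [[-0.045, 0, 0], [0, 0, 0], 0.0],
])

```text
t: 8.55
tool_pos: [0.4241, 0.1274, 0.256]
tool_rot: [-0.27, 0.654, 0.271, 0.652]
force: [-0.7, 0.1, -0.6]
gripper_width: 0.0174
```

Run:
```python
from h import *
st()
p,d=eyes.grab_frame('scene'); save('s7.png',p,(190,320,250,390),5.5)
```

```text
t 8.55 tcp [0.4241 0.1274 0.256 ] gp [0.4239 0.1274 0.191 ] x [-0.003  0.    -1.   ] jaw 45.0 F [-0.7  0.1 -0.6] w 0.0174 q [ 0.18 -0.28  1.96  0.    1.46 -0.61]
```

View pics/s7.png

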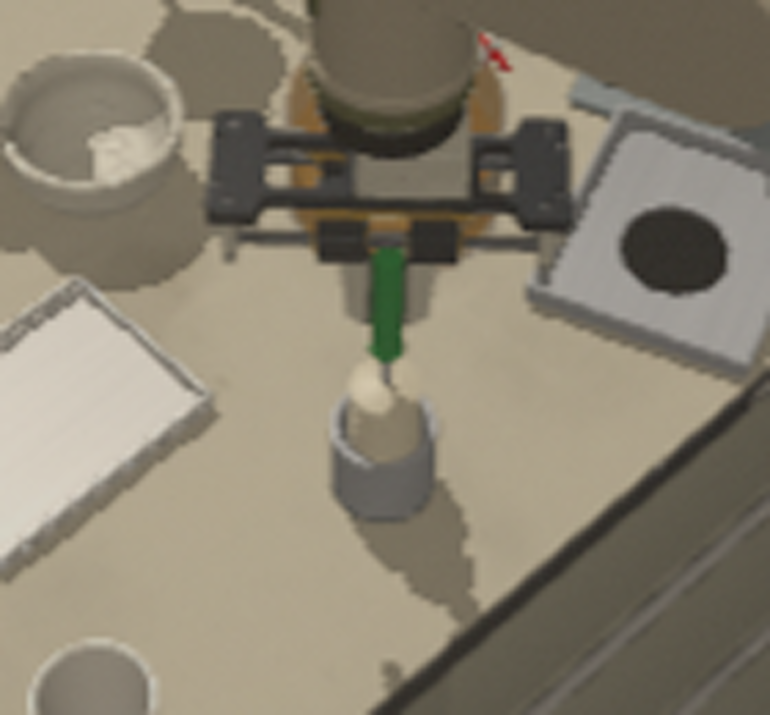

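Up towards the rim and the jar is still upright. Second stroke down.

>>> servo_tool([
  [[0.015, 0, 0], [0, 0, 0], 0.0],
  [[0.03, 0, 0], [0, 0, 0], 0.0],
  [[0.037, 0, 0], [0, 0, 0], 0.0],
  [[0.041, 0, 0], [0, 0, 0], 0.0],
  [[0.043, 0, 0], [0, 0, 0], 0.0],
  [[0.043, 0, 0], [0, 0, 0], 0.0],
  [[0.043, 0, 0], [0, 0, 0], 0.0],
  [[0.043, 0, 0], [0, 0, 0], 0.0],
])

```text
t: 9.4
tool_pos: [0.4242, 0.1275, 0.2135]
tool_rot: [-0.27, 0.654, 0.271, 0.653]
force: [-0.1, 0.3, 0.1]
gripper_width: 0.0173
```

Run:
```python
from h import *
st()
p,d=eyes.grab_frame('scene'); save('s8.png',p,(190,320,250,390),4)
```

```text
t 9.4 tcp [0.4242 0.1275 0.2135] gp [0.4241 0.1275 0.1485] x [-0.002  0.    -1.   ] jaw 45.0 F [-0.1  0.3  0.1] w 0.0173 q [ 0.18 -0.25  2.01  0.    1.38 -0.61]
```

View pics/s8.png

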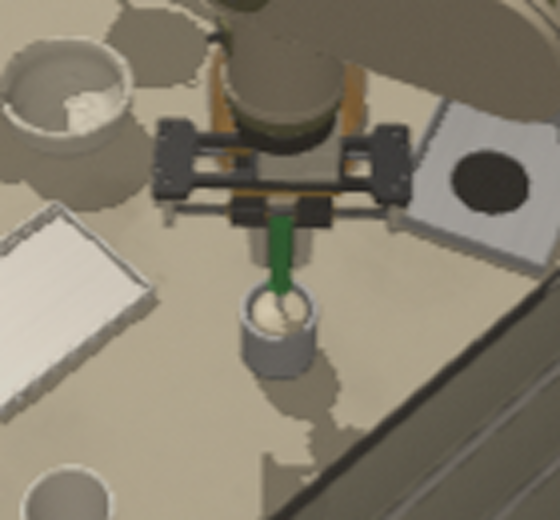

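Down a second time, with the end about 7 mm above the jar's underside. Now up and out.

>>> servo_tool([
  [[-0.015, 0, 0], [0, 0, 0], 0.0],
  [[-0.03, 0, 0], [0, 0, 0], 0.0],
  [[-0.045, 0, 0], [0, 0, 0], 0.0],
  [[-0.045, 0, 0], [0, 0, 0], 0.0],
  [[-0.045, 0, 0], [0, 0, 0], 0.0],
  [[-0.06, 0, 0], [0, 0, 0], 0.0],
  [[-0.08, 0, 0], [0, 0, 0], 0.0],
  [[-0.1, 0, 0], [0, 0, 0], 0.0],
  [[-0.12, 0, 0], [0, 0, 0], 0.0],
  [[-0.14, 0, 0], [0, 0, 0], 0.0],
  [[-0.14, 0, 0], [0, 0, 0], 0.0],
  [[-0.14, 0, 0], [0, 0, 0], 0.0],
])

```text
t: 10.65
tool_pos: [0.4246, 0.1274, 0.3532]
tool_rot: [-0.27, 0.654, 0.271, 0.653]
force: [-0.2, -0.0, -1.5]
gripper_width: 0.0178
```

Run:
```python
from h import *
st()
p,d=eyes.grab_frame('scene'); save('s9.png',p,(180,310,250,390),5)
to([.395,.3675,.288])
```

```text
t 10.65 tcp [0.4246 0.1274 0.3532] gp [0.4244 0.1274 0.2882] x [-0.002  0.    -1.   ] jaw 45.0 F [-0.2 -0.  -1.5] w 0.0178 q [ 0.18 -0.32  1.82  0.    1.64 -0.61]
shift [-0.0005, 0.1903, 0.1493] turn [0.0, 0.0, 0.0] rows>= 4.8
```

View pics/s9.png

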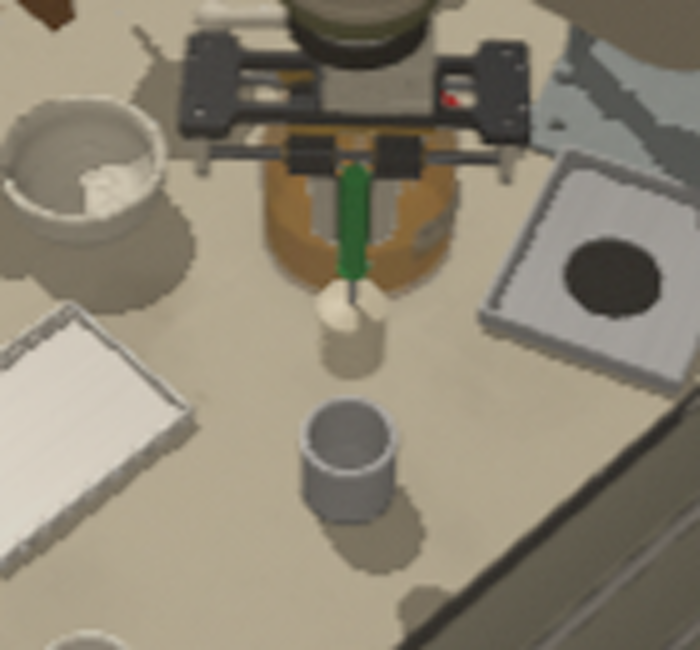

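>>> servo_tool([
  [[0, 0.045, 0.035], [0, 0, 0], 0.0],
  [[0, 0.09, 0.07], [0, 0, 0], 0.0],
  [[0, 0.125, 0.1], [0, 0, 0], 0.0],
  [[0, 0.155, 0.12], [0, 0, 0], 0.0],
  [[0, 0.175, 0.135], [0, 0, 0], 0.0],
  [[0, 0.19, 0.149], [0, 0, 0], 0.0],
  [[0, 0.19, 0.149], [0, 0, 0], 0.0],
  [[0, 0.19, 0.149], [0, 0, 0], 0.0],
  [[0, 0.19, 0.149], [0, 0, 0], 0.0],
])

```text
t: 11.6
tool_pos: [0.3952, 0.3662, 0.3516]
tool_rot: [-0.27, 0.655, 0.271, 0.652]
force: [0.4, -0.3, -0.2]
gripper_width: 0.0175
```

Run:
```python
from h import *
st()
p,d=eyes.grab_frame('scene'); save('s10.png',p,(210,340,210,350),5)
to([.395,.3675,.147])
```

```text
t 11.6 tcp [0.3952 0.3662 0.3516] gp [0.3949 0.3661 0.2866] x [-0.005 -0.001 -1.   ] jaw 45.0 F [ 0.4 -0.3 -0.2] w 0.0175 q [ 0.65 -0.05  1.58  0.    1.61 -0.13]
shift [0.14, 0.0007, 0.0015] turn [0.0, 0.0, 0.0] rows>= 2.8
```

View pics/s10.png

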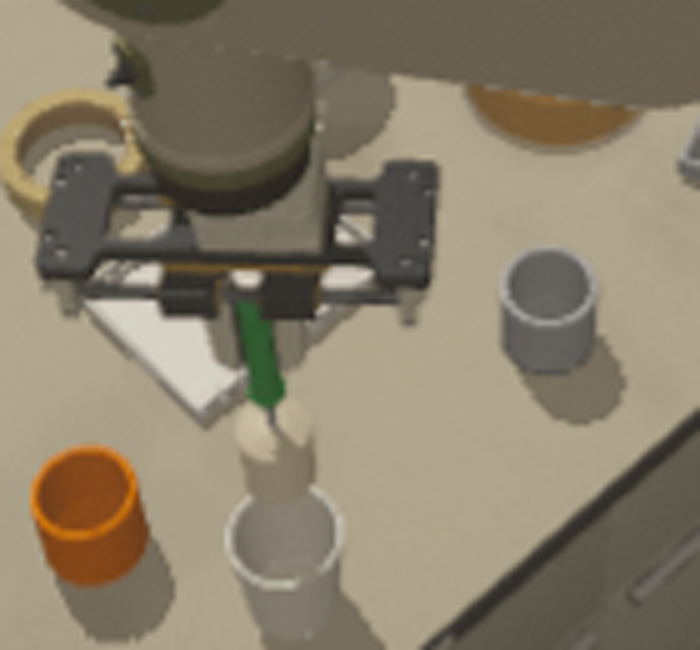

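>>> servo_tool([
  [[0.03, 0.0005, 0.001], [0, 0, 0], 0.0],
  [[0.06, 0.0005, 0.001], [0, 0, 0], 0.0],
  [[0.08, 0.0005, 0.001], [0, 0, 0], 0.0],
  [[0.1, 0.0005, 0.001], [0, 0, 0], 0.0],
  [[0.12, 0.0005, 0.001], [0, 0, 0], 0.0],
  [[0.13, 0.0005, 0.001], [0, 0, 0], 0.0],
  [[0.137, 0.0005, 0.001], [0, 0, 0], 0.0],
  [[0.139, 0.0005, 0.001], [0, 0, 0], 0.0],
  [[0.139, 0.0005, 0.001], [0, 0, 0], 0.0],
  [[0.139, 0.0005, 0.001], [0, 0, 0], 0.0],
])

```text
t: 12.65
tool_pos: [0.3956, 0.3673, 0.2141]
tool_rot: [-0.27, 0.654, 0.271, 0.652]
force: [-0.3, -0.8, -0.7]
gripper_width: 0.0175
```

>>> servo_tool([
  [[0, 0, 0], [0, 0, 0], 0.03],
  [[0, 0, 0], [0, 0, 0], 0.06],
  [[0, 0, 0], [0, 0, 0], 0.06],
  [[0, 0, 0], [0, 0, 0], 0.06],
  [[0, 0, 0], [0, 0, 0], 0.06],
  [[-0.03, 0, 0], [0, 0, 0], 0.06],
  [[-0.07, 0, 0], [0, 0, 0], 0.06],
  [[-0.11, 0, 0], [0, 0, 0], 0.06],
  [[-0.16, 0, 0], [0, 0, 0], 0.093],
  [[-0.16, 0, 0], [0, 0, 0], 0.093],
  [[-0.16, 0, 0], [0, 0, 0], 0.093],
  [[-0.16, 0, 0], [0, 0, 0], 0.093],
])

```text
t: 13.85
tool_pos: [0.3957, 0.367, 0.3725]
tool_rot: [-0.27, 0.655, 0.271, 0.652]
force: [0.3, 0.4, -0.5]
gripper_width: 0.0875
```

Run:
```python
from h import *
st()
for c in ['scene','top']:
    p,d=eyes.grab_frame(c); np.savez('/tmp/'+c,p=p,d=d)
    if c=='scene': save('s11.png',p,(210,340,210,350),5.5)
    else: save('t11.png',p,(140,270,190,330),5.5)
```

```text
t 13.85 tcp [0.3957 0.367  0.3725] gp [0.3954 0.367  0.3075] x [-0.005 -0.001 -1.   ] jaw 44.9 F [ 0.3  0.4 -0.5] w 0.0875 q [ 0.65 -0.05  1.55  0.    1.65 -0.13]
```

View pics/s11.png

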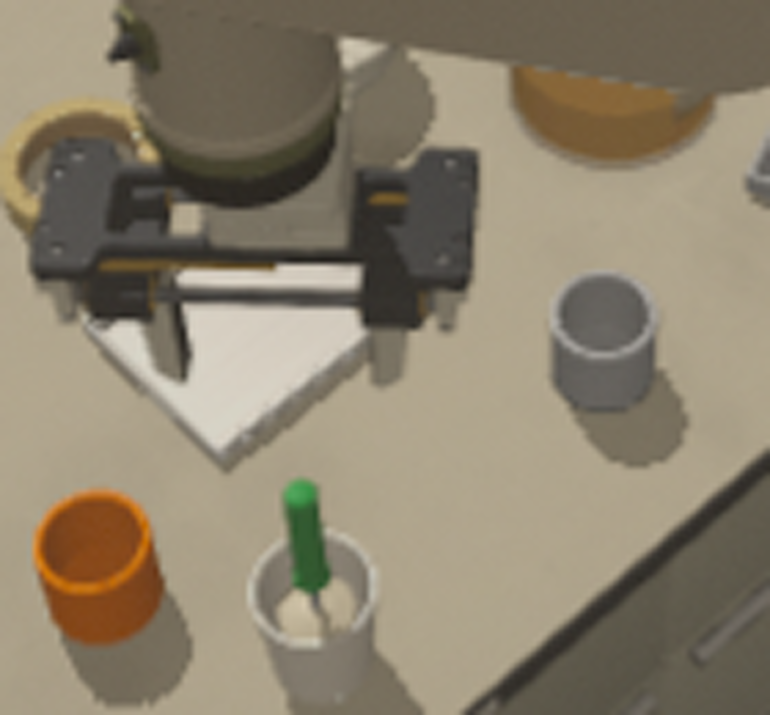

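View pics/t11.png

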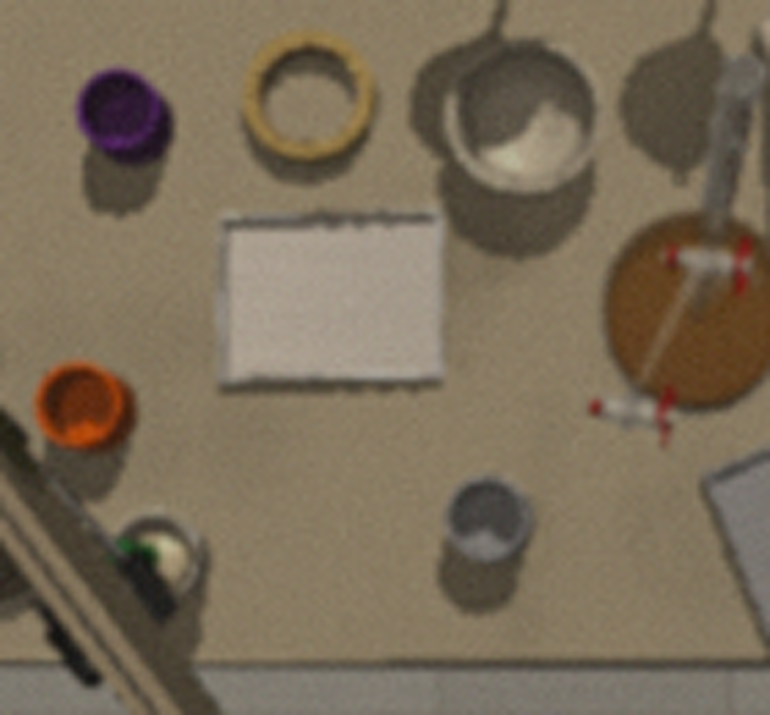

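Run:
```python
from h import *
to([.4242,.1273,.17],22); to([.4242,.1273,.045],22)
```

```text
shift [0.1371, -0.1902, -0.1482] turn [22.9, -0.3, -0.1] rows>= 5.5
shift [0.2621, -0.1905, -0.1476] turn [22.9, -0.3, -0.1] rows>= 7.1
```

>>> servo_tool([
  [[0, -0.05, -0.04], [8, 0, 0], 0.093],
  [[0, -0.1, -0.08], [16, 0, 0], 0.093],
  [[0.03, -0.15, -0.12], [22.9, -0.3, 0], 0.093],
  [[0.07, -0.19, -0.148], [22.9, -0.3, 0], 0.093],
  [[0.11, -0.19, -0.148], [22.9, -0.3, 0], 0.093],
  [[0.137, -0.19, -0.148], [22.9, -0.3, 0], 0.093],
  [[0.137, -0.19, -0.148], [22.9, -0.3, 0], 0.093],
  [[0.137, -0.19, -0.148], [22.9, -0.3, 0], 0.093],
])

```text
t: 14.75
tool_pos: [0.4227, 0.1271, 0.2328]
tool_rot: [-0.134, 0.697, 0.135, 0.692]
force: [0.2, 0.3, -0.5]
gripper_width: 0.0927
```

Run:
```python
from h import *
st()
p,d=eyes.grab_frame('scene'); save('s12.png',p,(190,320,250,390),5)
to([.4242,.1273,.045],22)
```

```text
t 14.75 tcp [0.4227 0.1271 0.2328] gp [0.4222 0.1272 0.1678] x [-0.007  0.    -1.   ] jaw 22.0 F [ 0.2  0.3 -0.5] w 0.0927 q [ 0.17 -0.26  1.99  0.    1.42 -0.21]
shift [0.1253, -0.0009, 0.0003] turn [0.0, -0.1, -0.1] rows>= 2.5
```

View pics/s12.png

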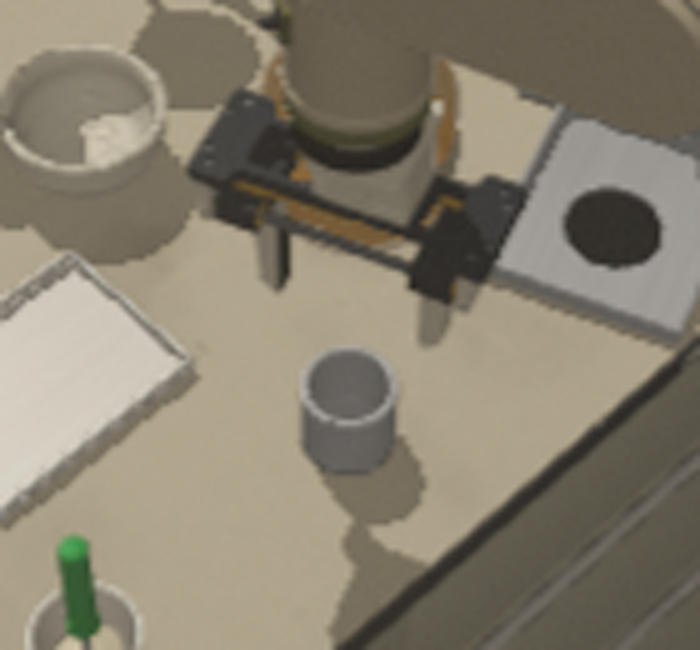

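>>> servo_tool([
  [[0.03, 0, 0], [0, 0, 0], 0.093],
  [[0.06, 0, 0], [0, 0, 0], 0.093],
  [[0.09, -0.001, 0], [0, 0, 0], 0.093],
  [[0.11, -0.001, 0], [0, 0, 0], 0.093],
  [[0.12, -0.001, 0], [0, 0, 0], 0.093],
  [[0.123, -0.001, 0], [0, 0, 0], 0.093],
  [[0.123, -0.001, 0], [0, 0, 0], 0.093],
  [[0.123, -0.001, 0], [0, 0, 0], 0.06],
  [[0.123, -0.001, 0], [0, 0, 0], 0.05],
  [[0.123, -0.001, 0], [0, 0, 0], 0.05],
  [[0.123, -0.001, 0], [0, 0, 0], 0.05],
  [[0.123, -0.001, 0], [0, 0, 0], 0.05],
  [[0.123, -0.001, 0], [0, 0, 0], 0.05],
  [[0.123, -0.001, 0], [0, 0, 0], 0.05],
], grip_force=35)

```text
t: 16.2
tool_pos: [0.4244, 0.1272, 0.1128]
tool_rot: [-0.134, 0.695, 0.136, 0.693]
force: [-0.5, -0.3, 5.5]
gripper_width: 0.0648
```

>>> servo_tool([
  [[-0.02, 0, 0], [0, 0, 0], 0.05],
  [[-0.05, 0, 0], [0, 0, 0], 0.05],
  [[-0.07, 0, 0], [0, 0, 0], 0.05],
  [[-0.08, 0, 0], [0, 0, 0], 0.05],
  [[-0.08, 0, 0], [0, 0, 0], 0.05],
  [[-0.08, 0, 0], [0, 0, 0], 0.05],
])

```text
t: 16.8
tool_pos: [0.4239, 0.127, 0.1915]
tool_rot: [-0.134, 0.695, 0.136, 0.693]
force: [0.1, -0.3, -3.1]
gripper_width: 0.0646
```

Run:
```python
from h import *
st()
for c in ['scene','top']:
    p,d=eyes.grab_frame(c); np.savez('/tmp/'+c,p=p,d=d)
    save(c[0]+'13.png',p,(140,310,230,430),3.8)
to([.421,-.130,.125],22.2)
to([.421,-.130,.05],22.2)
```

```text
t 16.8 tcp [0.4239 0.127  0.1915] gp [0.4237 0.1271 0.1265] x [-0.004  0.001 -1.   ] jaw 22.0 F [ 0.1 -0.3 -3.1] w 0.0646 q [ 0.17 -0.22  2.04  0.    1.33 -0.21]
shift [0.0009, -0.2372, -0.0987] turn [-0.2, -0.2, -0.1] rows>= 5.1
shift [0.0759, -0.2374, -0.0984] turn [-0.2, -0.2, -0.1] rows>= 5.4
```

View pics/s13.png

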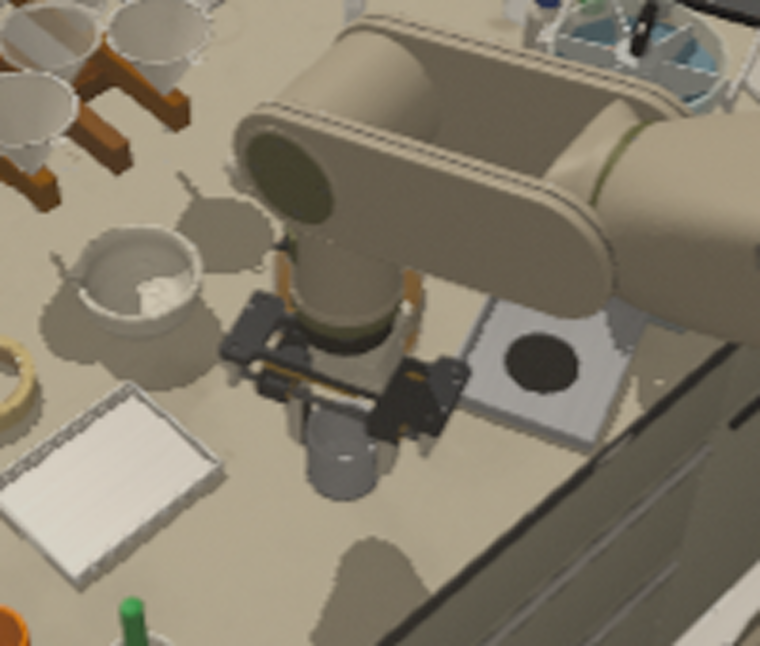

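View pics/t13.png

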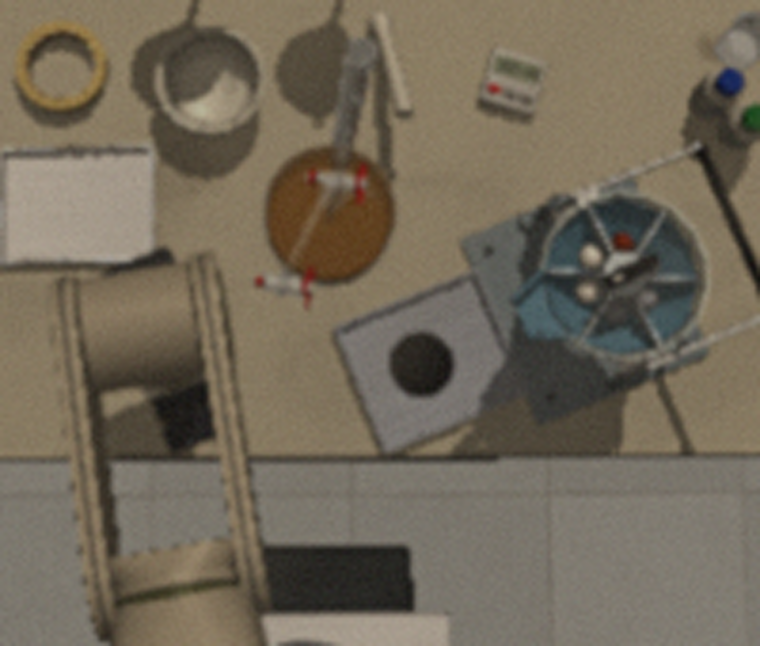

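>>> servo_tool([
  [[-0.02, 0.01, -0.02], [-8, 0, 0], 0.05],
  [[-0.03, 0.016, -0.041], [-16, 0, 0], 0.05],
  [[-0.03, 0.016, -0.041], [-24, 0, 0], 0.05],
  [[-0.03, 0.016, -0.041], [-32, 0, 0], 0.05],
  [[-0.03, 0.016, -0.041], [-40, 0, 0], 0.05],
  [[-0.03, 0.016, -0.041], [-48, 0, 0], 0.05],
  [[-0.03, 0.016, -0.041], [-56, 0, 0], 0.05],
  [[-0.03, 0.016, -0.041], [-64, 0, 0], 0.05],
  [[-0.03, 0.016, -0.041], [-68, 0, 0], 0.05],
  [[-0.03, -0.03, -0.06], [-68, 0, 0], 0.05],
  [[-0.03, -0.07, -0.076], [-68, 0, 0], 0.05],
  [[-0.03, -0.11, -0.092], [-68, 0, 0], 0.05],
  [[-0.03, -0.15, -0.108], [-68, 0, 0], 0.05],
  [[-0.03, -0.19, -0.124], [-68, 0, 0], 0.05],
  [[-0.03, -0.222, -0.137], [-68, 0, 0], 0.05],
  [[-0.03, -0.222, -0.137], [-68, 0, 0], 0.05],
  [[-0.03, -0.222, -0.137], [-68, 0, 0], 0.05],
])

```text
t: 18.6
tool_pos: [0.3793, -0.1304, 0.2199]
tool_rot: [-0.497, 0.502, 0.502, 0.499]
force: [-0.3, 1.8, -3.3]
gripper_width: 0.0649
```

Run:
```python
from h import *
st()
for c in ['scene','top']:
    p,d=eyes.grab_frame(c); np.savez('/tmp/'+c,p=p,d=d)
    save(c[0]+'14.png',p,(140,310,230,430),3.8)
to([.421,-.130,.15],22.2)
to([.421,-.130,.05],22.2)
```

```text
t 18.6 tcp [ 0.3793 -0.1304  0.2199] gp [ 0.3788 -0.1303  0.1549] x [-0.007  0.002 -1.   ] jaw 89.9 F [-0.3  1.8 -3.3] w 0.0649 q [-0.46 -0.38  2.11 -0.    1.42 -2.03]
shift [0.005, -0.0414, -0.0007] turn [67.8, -0.1, -0.4] rows>= 7.9
shift [0.105, -0.042, -0.0009] turn [67.8, -0.1, -0.4] rows>= 7.9
```

View pics/s14.png

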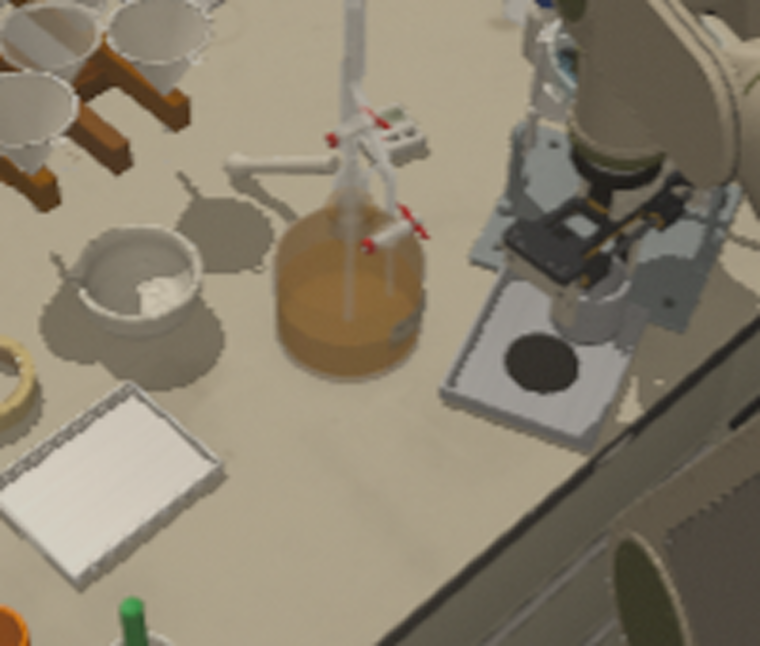

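View pics/t14.png

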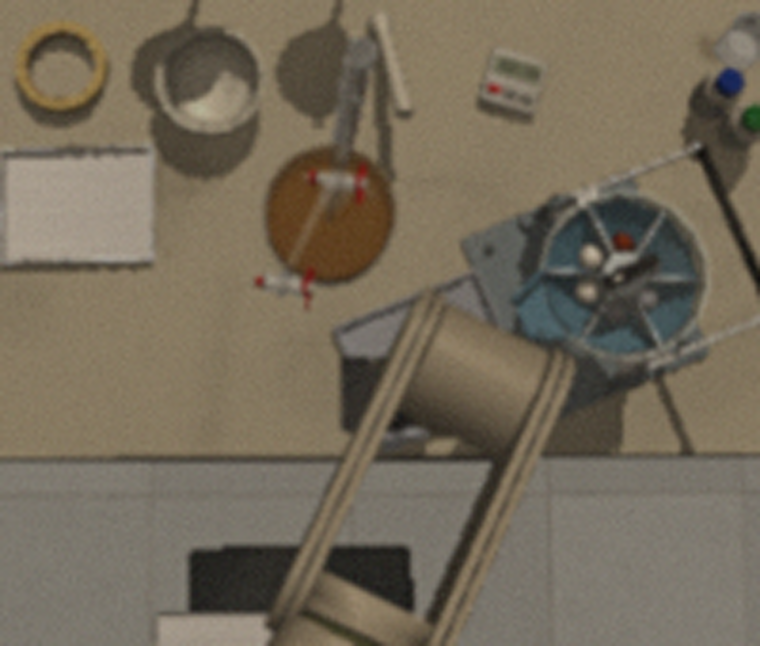

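Run:
```python
from h import *
b=np.load('/tmp/top.npz')['d']
for q in [(430,305),(500,370),(565,360),(470,340)]:
    u,v=cp(*q,230,140,3.8); d=b[int(round(v)),int(round(u))]; print(q,np.round(at_d('top',u,v,d),3))
```

```text
(430, 305) [ 0.437 -0.093  0.551]
(500, 370) [ 0.388 -0.144  0.561]
(565, 360) [ 0.396 -0.197  0.539]
(470, 340) [ 0.411 -0.123  0.552]
```

>>> servo_tool([
  [[0.005, -0.01, 0], [8, 0, 0], 0.05],
  [[0.005, -0.02, 0], [16, 0, 0], 0.05],
  [[0.005, -0.03, 0], [24, 0, 0], 0.05],
  [[0.005, -0.0415, 0], [32, 0, 0], 0.05],
  [[0.005, -0.0415, -0.0007], [40, 0, 0], 0.05],
  [[0.005, -0.0415, -0.0007], [48, 0, 0], 0.05],
  [[0.005, -0.0415, -0.0007], [56, 0, 0], 0.05],
  [[0.005, -0.0415, -0.0007], [64, 0, -0.4], 0.05],
  [[0.005, -0.0415, -0.0007], [67.8, 0, -0.4], 0.05],
  [[0.005, -0.0415, -0.0007], [67.8, 0, -0.4], 0.05],
  [[0.03, -0.0415, -0.0007], [67.8, 0, -0.4], 0.05],
  [[0.05, -0.0417, -0.0007], [67.8, 0, -0.4], 0.05],
  [[0.07, -0.042, -0.0008], [67.8, 0, -0.4], 0.05],
  [[0.075, -0.042, -0.0009], [67.8, 0, -0.4], 0.05],
  [[0.075, -0.042, -0.0009], [67.8, 0, -0.4], 0.05],
  [[0.075, -0.042, -0.0009], [67.8, 0, -0.4], 0.05],
])

```text
t: 20.3
tool_pos: [0.4217, -0.1299, 0.1459]
tool_rot: [-0.138, 0.694, 0.136, 0.694]
force: [-0.1, -0.1, -1.9]
gripper_width: 0.0644
```

Run:
```python
from h import *
st()
p,d=eyes.grab_frame('scene')
save('s15.png',p,(160,290,320,460),5)
to([.421,-.130,.053],22.2)
```

```text
t 20.3 tcp [ 0.4217 -0.1299  0.1459] gp [ 0.4217 -0.13    0.0809] x [ 0.    -0.002 -1.   ] jaw 22.3 F [-0.1 -0.1 -1.9] w 0.0644 q [-0.41 -0.17  2.08 -0.    1.23 -0.8 ]
shift [0.0282, 0.0005, -0.0008] turn [0.1, -0.0, 0.1] rows>= 0.6
```

View pics/s15.png

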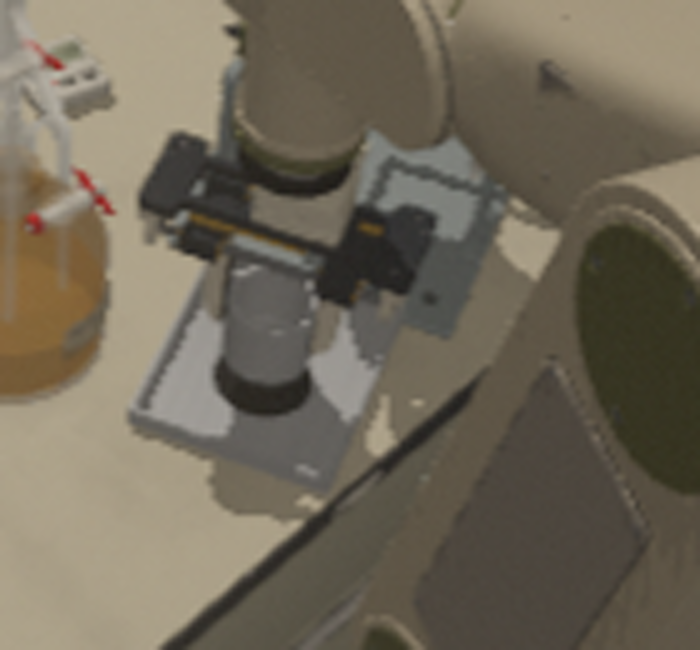

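>>> servo_tool([
  [[0.01, 0, 0], [0, 0, 0], 0.05],
  [[0.02, 0, -0.0005], [0, 0, 0], 0.05],
  [[0.025, 0.0005, -0.0008], [0, 0, 0], 0.05],
  [[0.028, 0.0005, -0.0008], [0, 0, 0], 0.05],
  [[0.028, 0.0005, -0.0008], [0, 0, 0], 0.05],
  [[0.028, 0.0005, -0.0008], [0, 0, 0], 0.05],
])

```text
t: 20.95
tool_pos: [0.421, -0.13, 0.1182]
tool_rot: [-0.138, 0.694, 0.136, 0.694]
force: [0.6, -0.4, -3.3]
gripper_width: 0.0642
```

>>> servo_tool([
  [[0.001, 0, 0], [0, 0, 0], 0.05],
  [[0.002, 0, 0], [0, 0, 0], 0.05],
  [[0.002, 0, 0], [0, 0, 0], 0.05],
])

```text
t: 21.25
tool_pos: [0.4214, -0.1303, 0.1168]
tool_rot: [-0.138, 0.693, 0.136, 0.694]
force: [-1.1, -0.4, 2.4]
gripper_width: 0.0647
```

>>> servo_tool([
  [[0, 0, 0], [0, 0, 0], 0.08],
  [[0, 0, 0], [0, 0, 0], 0.093],
  [[0, 0, 0], [0, 0, 0], 0.093],
  [[0, 0, 0], [0, 0, 0], 0.093],
  [[-0.03, 0, 0], [0, 0, 0], 0.093],
  [[-0.07, 0, 0], [0, 0, 0], 0.093],
  [[-0.12, 0, 0], [0, 0, 0], 0.093],
  [[-0.17, 0, 0], [0, 0, 0], 0.093],
  [[-0.22, 0, 0], [0, 0, 0], 0.093],
  [[-0.27, 0, 0], [0, 0, 0], 0.093],
  [[-0.3, 0, 0], [0, 0, 0], 0.093],
  [[-0.3, 0, 0], [0, 0, 0], 0.093],
  [[-0.3, 0, 0], [0, 0, 0], 0.093],
])

```text
t: 22.55
tool_pos: [0.4212, -0.1295, 0.4171]
tool_rot: [-0.138, 0.693, 0.135, 0.694]
force: [0.1, -0.7, -1.5]
gripper_width: 0.0929
```

Run:
```python
from h import *
st()
for c in ['scene','top']:
    p,d=eyes.grab_frame(c); np.savez('/tmp/'+c,p=p,d=d)
    if c=='scene': save('s16.png',p,(110,270,340,480),4.5)
    else: save('t16.png',p,(160,270,300,450),5.2)
```

```text
t 22.55 tcp [ 0.4212 -0.1295  0.4171] gp [ 0.4213 -0.1297  0.3521] x [ 0.003 -0.003 -1.   ] jaw 22.3 F [ 0.1 -0.7 -1.5] w 0.0929 q [-0.41 -0.33  1.71 -0.    1.75 -0.8 ]
```

View pics/s16.png

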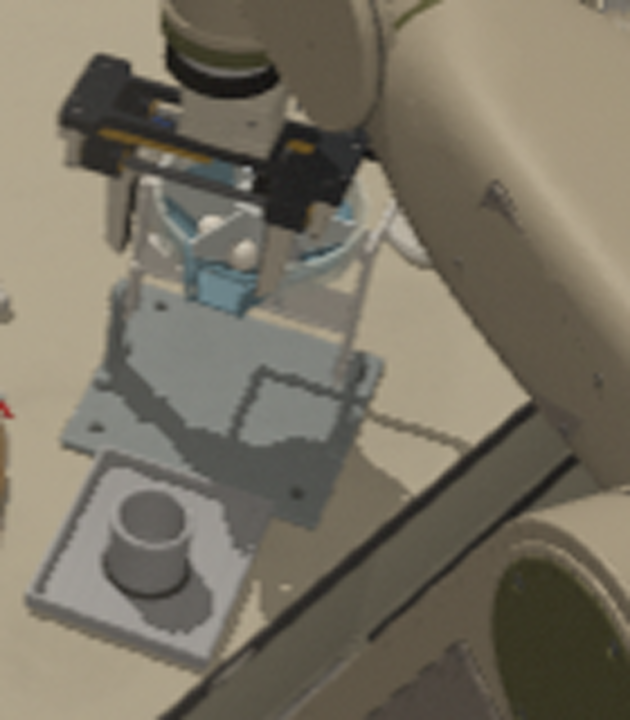

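View pics/t16.png

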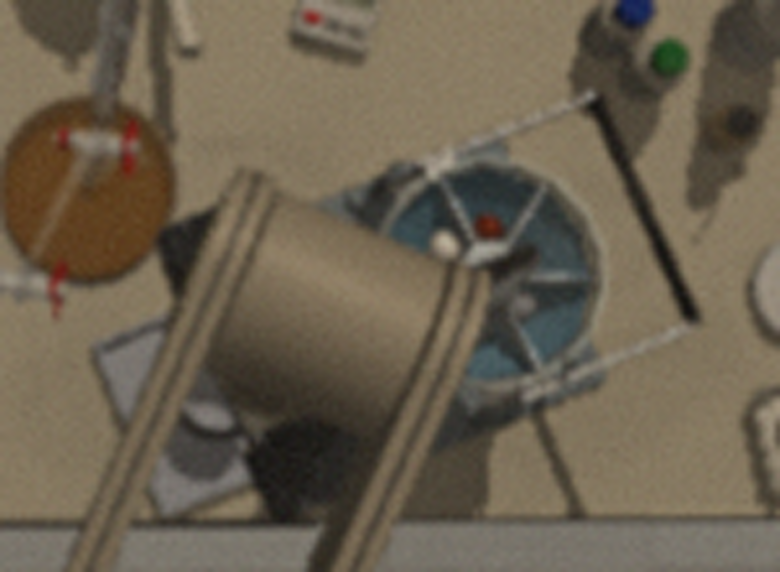

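Run:
```python
from h import *
to([.4945,-.3095,.345],22.2)
to([.4945,-.3095,.272],22.2)
```

```text
shift [0.0053, -0.1948, -0.0] turn [0.1, -0.1, 0.1] rows>= 3.9
shift [0.0783, -0.1947, 0.0001] turn [0.1, -0.1, 0.1] rows>= 4.2
```

>>> servo_tool([
  [[0, -0.045, 0], [0, 0, 0], 0.06],
  [[0, -0.09, 0], [0, 0, 0], 0.06],
  [[0, -0.13, 0], [0, 0, 0], 0.06],
  [[0, -0.16, 0], [0, 0, 0], 0.06],
  [[0, -0.185, 0], [0, 0, 0], 0.06],
  [[0.005, -0.195, 0], [0, 0, 0], 0.06],
  [[0.005, -0.195, 0], [0, 0, 0], 0.06],
  [[0.005, -0.195, 0], [0, 0, 0], 0.06],
])

```text
t: 23.45
tool_pos: [0.4942, -0.3088, 0.409]
tool_rot: [-0.137, 0.695, 0.137, 0.693]
force: [0.1, 0.1, -0.8]
gripper_width: 0.0598
```

Run:
```python
from h import *
st()
for c in ['scene','top']:
    p,d=eyes.grab_frame(c); np.savez('/tmp/'+c,p=p,d=d)
    if c=='scene': save('s17.png',p,(90,230,340,480),5)
    else: save('t17.png',p,(160,270,300,450),5.2)
to([.4945,-.3095,.272],22.2)
for z in (.28,.268): print((proj('scene',[.4945,-.3095,z])-[340,90]+.5)*5)
```

```text
t 23.45 tcp [ 0.4942 -0.3088  0.409 ] gp [ 0.494  -0.3088  0.344 ] x [-0.003 -0.    -1.   ] jaw 22.3 F [ 0.1  0.1 -0.8] w 0.0598 q [-0.65  0.07  1.36 -0.    1.71 -1.04]
shift [0.0733, -0.0008, -0.0002] turn [0.1, -0.1, 0.1] rows>= 1.5
[296.31111785 271.79393732]
[293.83107073 285.2501004 ]
```

View pics/s17.png

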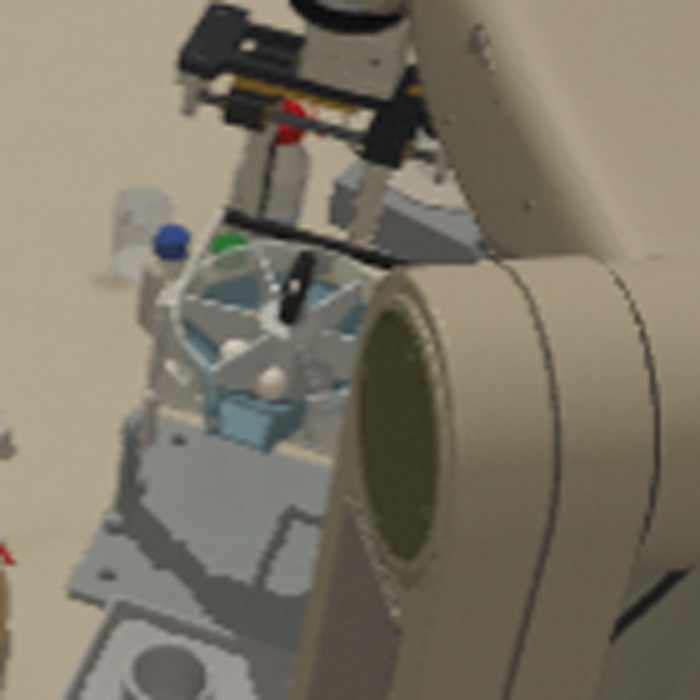

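View pics/t17.png

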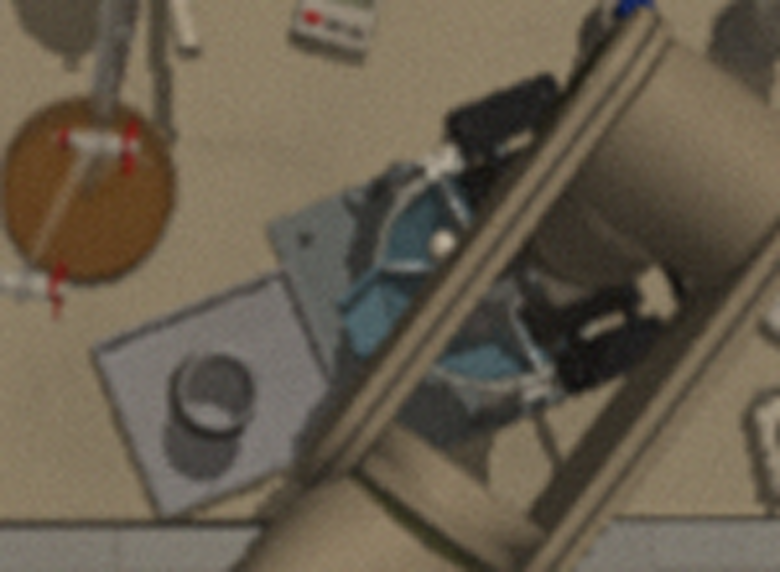

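>>> servo_tool([
  [[0.02, 0, 0], [0, 0, 0], 0.06],
  [[0.04, -0.0005, 0], [0, 0, 0], 0.06],
  [[0.055, -0.0008, 0], [0, 0, 0], 0.06],
  [[0.065, -0.0008, 0], [0, 0, 0], 0.06],
  [[0.072, -0.0008, 0], [0, 0, 0], 0.06],
  [[0.072, -0.0008, 0], [0, 0, 0], 0.06],
  [[0.072, -0.0008, 0], [0, 0, 0], 0.03],
  [[0.072, -0.0008, 0], [0, 0, 0], 0.01],
  [[0.072, -0.0008, 0], [0, 0, 0], 0.0],
  [[0.072, -0.0008, 0], [0, 0, 0], 0.0],
  [[0.072, -0.0008, 0], [0, 0, 0], 0.0],
  [[0.072, -0.0008, 0], [0, 0, 0], 0.0],
  [[0.072, -0.0008, 0], [0, 0, 0], 0.0],
], grip_force=20)

```text
t: 24.85
tool_pos: [0.494, -0.3098, 0.3384]
tool_rot: [-0.137, 0.695, 0.136, 0.693]
force: [-5.6, -1.4, 1.1]
gripper_width: 0.0178
```

Run:
```python
from h import *
st(); to([.4945,-.3095,.272],22.2-60)
```

```text
t 24.85 tcp [ 0.494  -0.3098  0.3384] gp [ 0.4939 -0.31    0.2734] x [-0.002 -0.002 -1.   ] jaw 22.3 F [-5.6 -1.4  1.1] w 0.0178 q [-0.65  0.07  1.48 -0.    1.58 -1.04]
shift [0.0014, 0.0001, 0.0006] turn [60.1, -0.1, 0.1] rows>= 7.0
```

>>> servo_tool([
  [[0, 0, 0], [0, 0, 0], 0.0],
  [[0, 0, 0], [0, 0, 0], 0.0],
  [[0, 0, 0], [0, 0, 0], 0.0],
], grip_force=30)

```text
t: 25.15
tool_pos: [0.494, -0.3099, 0.3384]
tool_rot: [-0.137, 0.695, 0.136, 0.693]
force: [-2.8, -0.8, 1.7]
gripper_width: 0.0172
```

>>> servo_tool([
  [[0, 0, 0], [7, 0, 0], 0.0],
  [[0, 0, 0], [14, 0, 0], 0.0],
  [[0, 0, 0], [21, 0, 0], 0.0],
  [[0, 0, 0], [28, 0, 0], 0.0],
  [[0, 0, 0], [35, 0, 0], 0.0],
  [[0, 0, 0], [42, 0, 0], 0.0],
  [[0, 0, 0], [49, 0, 0], 0.0],
  [[0, 0, 0], [55, 0, 0], 0.0],
  [[0, 0, 0], [60, 0, 0], 0.0],
  [[0, 0, 0], [60, 0, 0], 0.0],
  [[0, 0, 0], [60, 0, 0], 0.0],
  [[0, 0, 0], [60, 0, 0], 0.0],
  [[0, 0, 0], [60, 0, 0], 0.0],
])

```text
t: 26.45
tool_pos: [0.4946, -0.3098, 0.3385]
tool_rot: [0.227, 0.67, -0.228, 0.669]
force: [5.4, -2.3, -2.6]
gripper_width: 0.0176
```

Run:
```python
from h import *
st()
for c in ['scene','top']:
    p,d=eyes.grab_frame(c); np.savez('/tmp/'+c,p=p,d=d)
    if c=='scene': save('s18.png',p,(90,230,340,480),5)
    else: save('t18.png',p,(160,270,300,450),5.2)
```

```text
t 26.45 tcp [ 0.4946 -0.3098  0.3385] gp [ 0.4945 -0.31    0.2735] x [-0.001 -0.002 -1.   ] jaw -37.6 F [ 5.4 -2.3 -2.6] w 0.0176 q [-0.65  0.07  1.48 -0.    1.58  0.01]
```

View pics/s18.png

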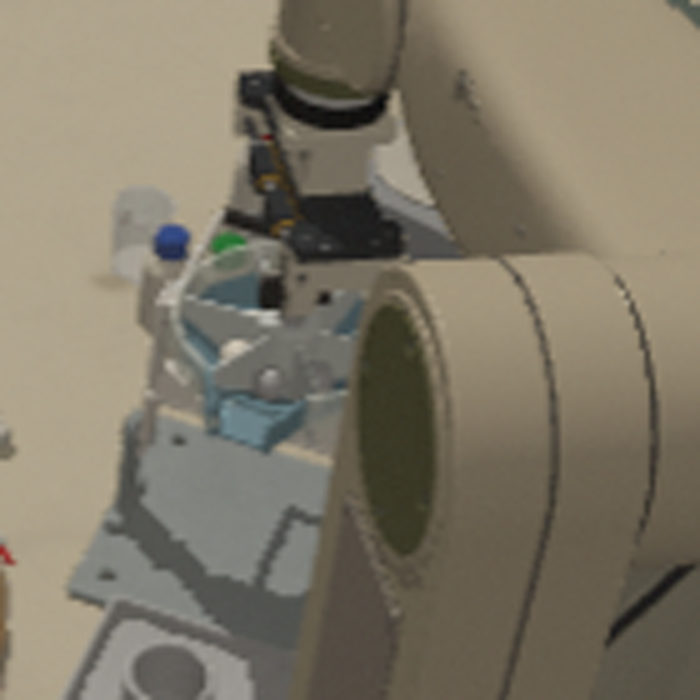

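>>> servo_tool([
  [[0, 0, 0], [0, 0, 0], 0.03],
  [[0, 0, 0], [0, 0, 0], 0.05],
  [[0, 0, 0], [0, 0, 0], 0.05],
  [[-0.02, 0, 0], [0, 0, 0], 0.05],
  [[-0.05, 0, 0], [0, 0, 0], 0.05],
  [[-0.08, 0, 0], [0, 0, 0], 0.05],
  [[-0.08, 0, 0], [0, 0, 0], 0.05],
  [[-0.08, 0, 0], [0, 0, 0], 0.05],
])

```text
t: 27.35
tool_pos: [0.4947, -0.3098, 0.4193]
tool_rot: [0.226, 0.669, -0.229, 0.67]
force: [-1.1, 0.9, -0.3]
gripper_width: 0.0503
```

Run:
```python
from h import *
st()
to([.544,-.430,.345],-67.8)
```

```text
t 27.35 tcp [ 0.4947 -0.3098  0.4193] gp [ 0.4948 -0.31    0.3543] x [ 0.    -0.003 -1.   ] jaw -37.5 F [-1.1  0.9 -0.3] w 0.0503 q [-0.65  0.07  1.35 -0.    1.73  0.01]
shift [0.0098, -0.0653, 0.1123] turn [30.3, 0.2, 0.1] rows>= 3.5
```

>>> servo_tool([
  [[0, -0.02, 0.035], [8, 0, 0], 0.05],
  [[0, -0.04, 0.07], [16, 0, 0], 0.04],
  [[0, -0.055, 0.095], [24, 0, 0], 0.035],
  [[0.009, -0.0653, 0.112], [30.3, 0.2, 0], 0.035],
  [[0.009, -0.0653, 0.112], [30.3, 0.2, 0], 0.035],
  [[0.009, -0.0653, 0.112], [30.3, 0.2, 0], 0.035],
  [[0.009, -0.0653, 0.112], [30.3, 0.2, 0], 0.035],
])

```text
t: 28.05
tool_pos: [0.5436, -0.429, 0.4105]
tool_rot: [0.393, 0.588, -0.394, 0.587]
force: [-0.8, -0.3, 0.7]
gripper_width: 0.0349
```

Run:
```python
from h import *
st()
for c in ['scene','top']:
    p,d=eyes.grab_frame(c); np.savez('/tmp/'+c,p=p,d=d)
    if c=='scene': save('s19.png',p,(90,230,340,480),5)
    else: save('t19.png',p,(160,270,300,450),5.2)
to([.544,-.430,.205],-67.8)
```

```text
t 28.05 tcp [ 0.5436 -0.429   0.4105] gp [ 0.5435 -0.429   0.3455] x [-0.002  0.    -1.   ] jaw -67.7 F [-0.8 -0.3  0.7] w 0.0349 q [-0.74  0.38  1.01 -0.    1.76  0.44]
shift [0.1415, 0.0, 0.001] turn [0.1, 0.0, 0.1] rows>= 2.8
```

View pics/s19.png

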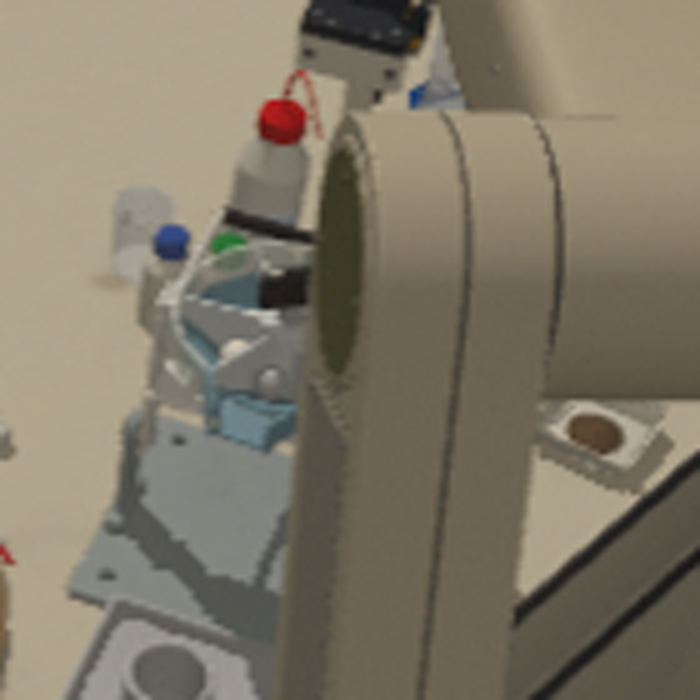

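View pics/t19.png

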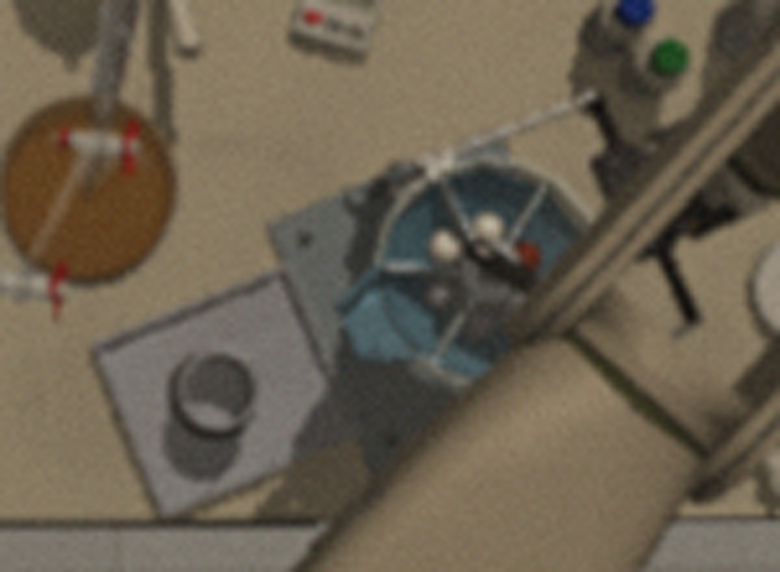

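Run:
```python
from h import *
O=np.array([.4945,-.3095]);th0=np.radians(-67.75)
for w in (-8,-4,0,4,8):
  out=[]
  for k in (150,90,30,210):
    for r in (.025,.07):
        a=th0+np.radians(k+w); P=[*(O+r*np.array([np.cos(a),np.sin(a)])),.236]
        out.append(tuple(np.round((proj('top',P)-[300,160]+.5)*5.2).astype(int)))
  print(w,out)
p=np.load('/tmp/top.npz')['p']; save('t19b.png',p,(180,240,360,430),11)
```

```text
-8 [(np.int64(458), np.int64(264)), (np.int64(397), np.int64(247)), (np.int64(483), np.int64(239)), (np.int64(465), np.int64(178)), (np.int64(517), np.int64(249)), (np.int64(560), np.int64(205)), (np.int64(468), np.int64(298)), (np.int64(423), np.int64(343))]
-4 [(np.int64(458), np.int64(266)), (np.int64(395), np.int64(253)), (np.int64(480), np.int64(240)), (np.int64(459), np.int64(180)), (np.int64(515), np.int64(247)), (np.int64(555), np.int64(200)), (np.int64(470), np.int64(300)), (np.int64(429), np.int64(347))]
0 [(np.int64(457), np.int64(268)), (np.int64(394), np.int64(260)), (np.int64(478), np.int64(241)), (np.int64(452), np.int64(183)), (np.int64(513), np.int64(245)), (np.int64(550), np.int64(196)), (np.int64(472), np.int64(301)), (np.int64(434), np.int64(352))]
4 [(np.int64(457), np.int64(271)), (np.int64(394), np.int64(267)), (np.int64(476), np.int64(242)), (np.int64(446), np.int64(185)), (np.int64(511), np.int64(244)), (np.int64(544), np.int64(192)), (np.int64(474), np.int64(303)), (np.int64(440), np.int64(356))]
8 [(np.int64(457), np.int64(273)), (np.int64(394), np.int64(274)), (np.int64(474), np.int64(243)), (np.int64(440), np.int64(189)), (np.int64(509), np.int64(243)), (np.int64(538), np.int64(188)), (np.int64(476), np.int64(304)), (np.int64(446), np.int64(359))]
```

View pics/t19b.png

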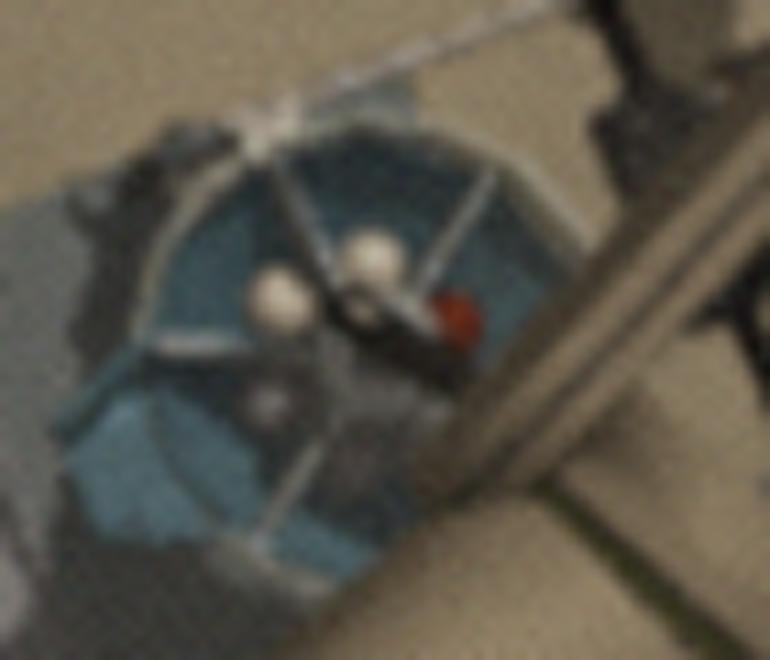

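>>> servo_tool([
  [[0.04, 0, 0.001], [0, 0, 0], 0.035],
  [[0.08, 0, 0.001], [0, 0, 0], 0.035],
  [[0.1, 0, 0.001], [0, 0, 0], 0.035],
  [[0.115, 0, 0.001], [0, 0, 0], 0.035],
  [[0.125, 0, 0.001], [0, 0, 0], 0.035],
  [[0.134, 0, 0.001], [0, 0, 0], 0.035],
  [[0.134, 0, 0.001], [0, 0, 0], 0.035],
  [[0.134, 0, 0.001], [0, 0, 0], 0.035],
])

```text
t: 28.95
tool_pos: [0.5443, -0.4302, 0.2787]
tool_rot: [0.393, 0.587, -0.395, 0.588]
force: [0.2, -0.4, 1.0]
gripper_width: 0.0352
```

>>> servo_tool([
  [[0, 0, 0], [0, 0, 0], 0.02],
  [[0, 0, 0], [0, 0, 0], 0.0],
  [[0, 0, 0], [0, 0, 0], 0.0],
  [[0, 0, 0], [0, 0, 0], 0.0],
  [[0, 0, 0], [0, 0, 0], 0.0],
  [[0, 0, 0], [0, 0, 0], 0.0],
], grip_force=25)

```text
t: 29.55
tool_pos: [0.5445, -0.4305, 0.2792]
tool_rot: [0.393, 0.586, -0.395, 0.588]
force: [0.9, -2.1, 1.7]
gripper_width: 0.0111
```

Run:
```python
from h import *
st()
th=np.array([.06,.12,.18,.25,.32,.4,.48,.56,.64,.72,.8,.86,.9]); ph=np.arctan2(.115,.13); r=np.hypot(.115,.13)
for t in th: print(t, [round(-(r*np.sin(ph+t)-.115),4),0,round(r*np.cos(ph+t)-.13,4)])
p,d=eyes.grab_frame('scene'); save('s20.png',p,(50,230,320,480),4)
p,d=eyes.grab_frame('top'); save('t20.png',p,(160,270,300,450),5)
```

```text
t 29.55 tcp [ 0.5445 -0.4305  0.2792] gp [ 0.5446 -0.4307  0.2142] x [ 0.001 -0.003 -1.   ] jaw -67.7 F [ 0.9 -2.1  1.7] w 0.0111 q [-0.74  0.39  1.22 -0.    1.52  0.44]
0.06 [np.float64(-0.0076), 0, np.float64(-0.0071)]
0.12 [np.float64(-0.0147), 0, np.float64(-0.0147)]
0.18 [np.float64(-0.0214), 0, np.float64(-0.0227)]
0.25 [np.float64(-0.0286), 0, np.float64(-0.0325)]
0.32 [np.float64(-0.0351), 0, np.float64(-0.0428)]
0.4 [np.float64(-0.0415), 0, np.float64(-0.055)]
0.48 [np.float64(-0.047), 0, np.float64(-0.0678)]
0.56 [np.float64(-0.0515), 0, np.float64(-0.0809)]
0.64 [np.float64(-0.0549), 0, np.float64(-0.0944)]
0.72 [np.float64(-0.0572), 0, np.float64(-0.1081)]
0.8 [np.float64(-0.0584), 0, np.float64(-0.1219)]
0.86 [np.float64(-0.0585), 0, np.float64(-0.1323)]
0.9 [np.float64(-0.0583), 0, np.float64(-0.1393)]
```

View pics/s20.png

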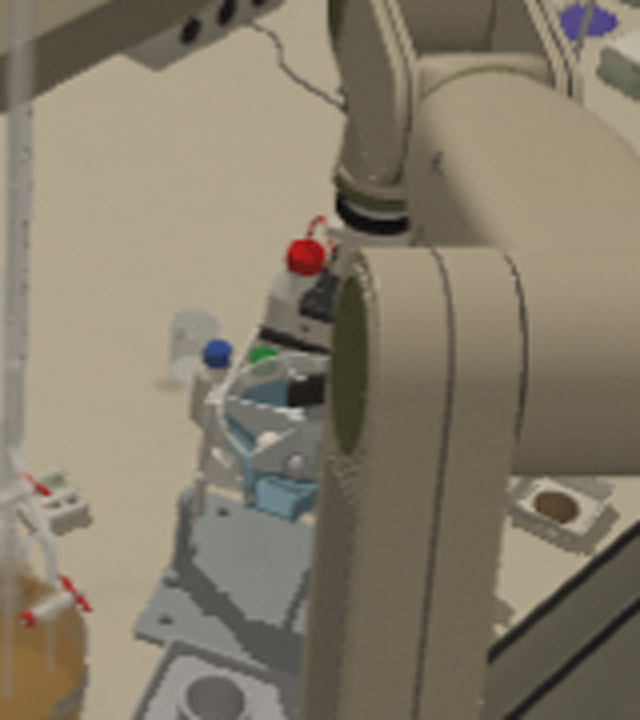

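View pics/t20.png

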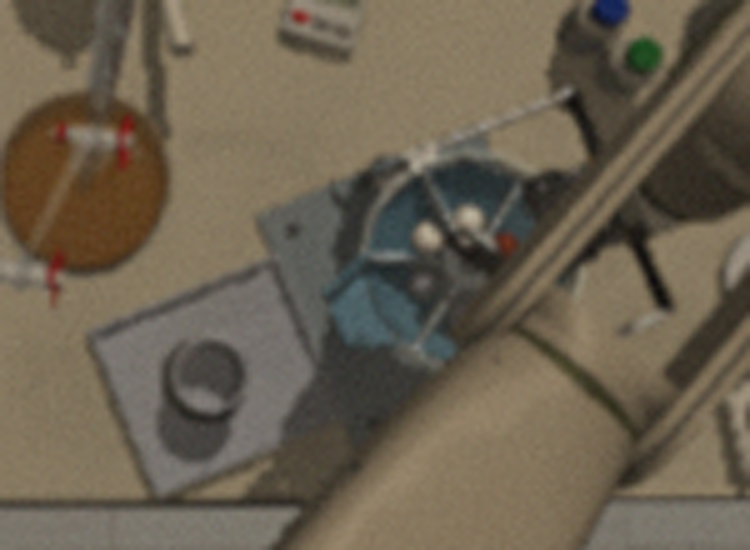

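>>> servo_tool([
  [[-0.0076, 0, -0.0071], [0, 0, 0], 0.0],
  [[-0.0147, 0, -0.0147], [0, 0, 0], 0.0],
  [[-0.0214, 0, -0.0227], [0, 0, 0], 0.0],
  [[-0.0286, 0, -0.0325], [0, 0, 0], 0.0],
  [[-0.0351, 0, -0.0428], [0, 0, 0], 0.0],
  [[-0.0415, 0, -0.055], [0, 0, 0], 0.0],
  [[-0.0415, 0, -0.055], [0, 0, 0], 0.0],
  [[-0.0415, 0, -0.055], [0, 0, 0], 0.0],
])

```text
t: 30.45
tool_pos: [0.5241, -0.3805, 0.3223]
tool_rot: [0.393, 0.585, -0.395, 0.589]
force: [2.0, -6.1, 7.2]
gripper_width: 0.0113
```

Run:
```python
from h import *
st()
p,d=eyes.grab_frame('scene'); save('s21.png',p,(50,230,320,480),4)
p,d=eyes.grab_frame('top'); save('t21.png',p,(160,270,300,450),5)
ph=np.arctan2(.115,.13); r=np.hypot(.115,.13);b=(ph+.4)
for t in [.48,.56,.64,.72,.8,.86,.9]: print(t, [round(-(r*np.sin(ph+t)-r*np.sin(b)),4),0,round(r*np.cos(ph+t)-r*np.cos(b),4)])
```

```text
t 30.45 tcp [ 0.5241 -0.3805  0.3223] gp [ 0.5244 -0.3809  0.2573] x [ 0.004 -0.006 -1.   ] jaw -67.7 F [ 2.  -6.1  7.2] w 0.0113 q [-0.71  0.25  1.32 -0.    1.57  0.48]
0.48 [np.float64(-0.0055), 0, np.float64(-0.0128)]
0.56 [np.float64(-0.0099), 0, np.float64(-0.0259)]
0.64 [np.float64(-0.0133), 0, np.float64(-0.0394)]
0.72 [np.float64(-0.0156), 0, np.float64(-0.053)]
0.8 [np.float64(-0.0168), 0, np.float64(-0.0669)]
0.86 [np.float64(-0.017), 0, np.float64(-0.0773)]
0.9 [np.float64(-0.0168), 0, np.float64(-0.0842)]
```

View pics/s21.png

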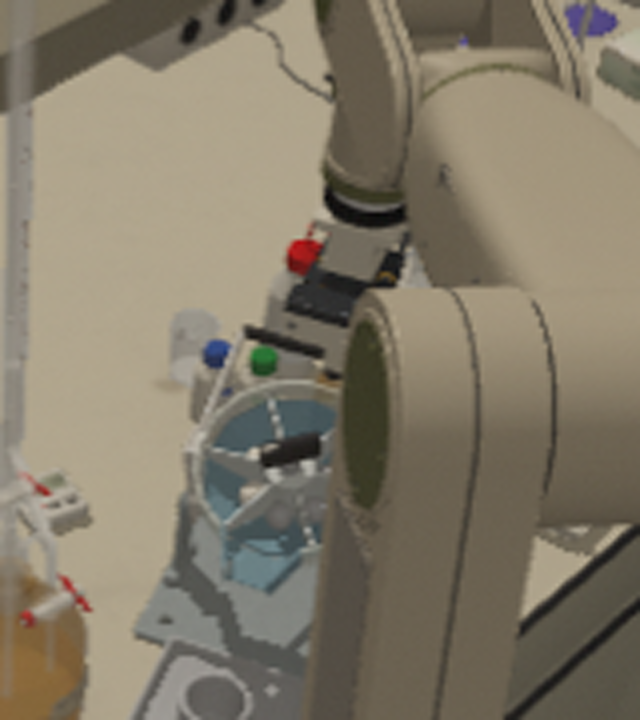

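View pics/t21.png

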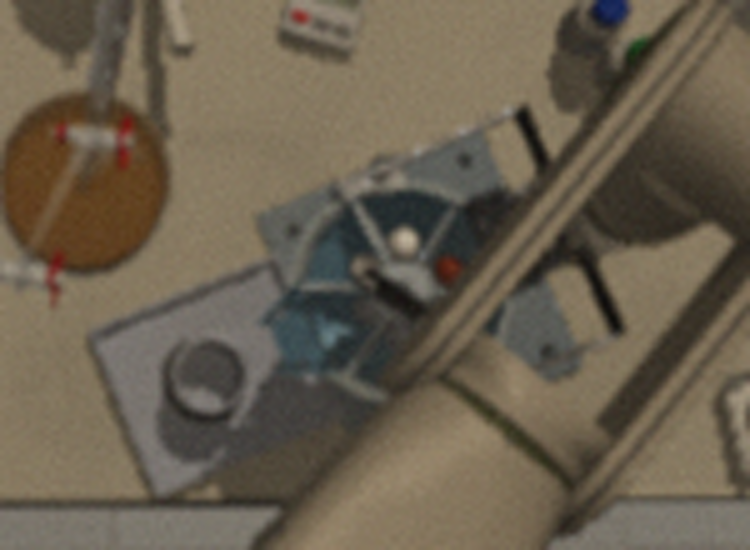

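>>> servo_tool([
  [[-0.0055, 0, -0.013], [0, 0, 0], 0.0],
  [[-0.0099, 0, -0.026], [0, 0, 0], 0.0],
  [[-0.0133, 0, -0.0395], [0, 0, 0], 0.0],
  [[-0.0156, 0, -0.053], [0, 0, 0], 0.0],
  [[-0.0168, 0, -0.067], [0, 0, 0], 0.0],
  [[-0.017, 0, -0.0773], [0, 0, 0], 0.0],
  [[-0.0168, 0, -0.086], [0, 0, 0], 0.0],
  [[-0.0168, 0, -0.086], [0, 0, 0], 0.0],
  [[-0.0168, 0, -0.086], [0, 0, 0], 0.0],
  [[-0.0168, 0, -0.086], [0, 0, 0], 0.0],
  [[-0.0168, 0, -0.086], [0, 0, 0], 0.0],
  [[-0.0168, 0, -0.086], [0, 0, 0], 0.0],
  [[-0.0168, 0, -0.086], [0, 0, 0], 0.0],
  [[-0.0168, 0, -0.086], [0, 0, 0], 0.0],
])

```text
t: 31.95
tool_pos: [0.4921, -0.3016, 0.3393]
tool_rot: [0.393, 0.584, -0.395, 0.59]
force: [0.6, -0.9, 8.5]
gripper_width: 0.0111
```

Run:
```python
from h import *
st()
p,d=eyes.grab_frame('scene'); save('s22.png',p,(90,270,320,480),4)
p,d=eyes.grab_frame('top'); save('t22.png',p,(160,270,300,450),5)
```

```text
t 31.95 tcp [ 0.4921 -0.3016  0.3393] gp [ 0.4924 -0.3021  0.2743] x [ 0.005 -0.007 -1.   ] jaw -67.7 F [ 0.6 -0.9  8.5] w 0.0111 q [-0.64  0.05  1.51 -0.    1.58  0.55]
```

View pics/s22.png

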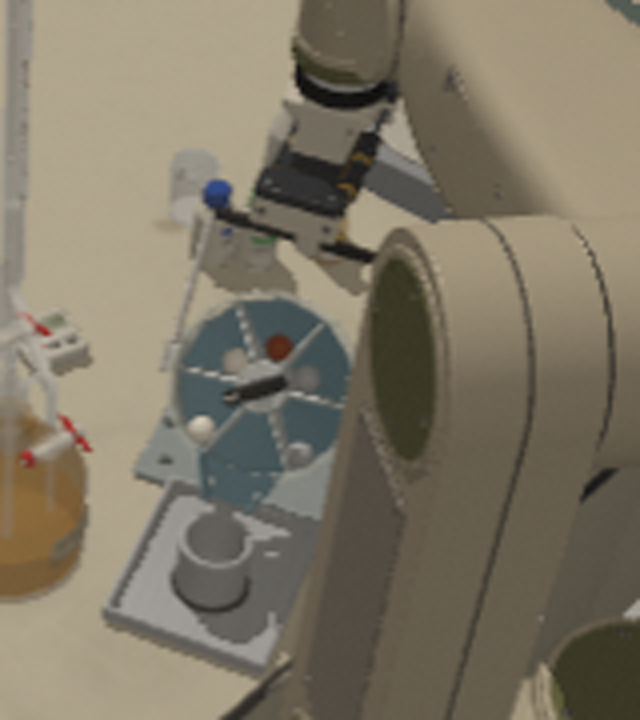

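View pics/t22.png

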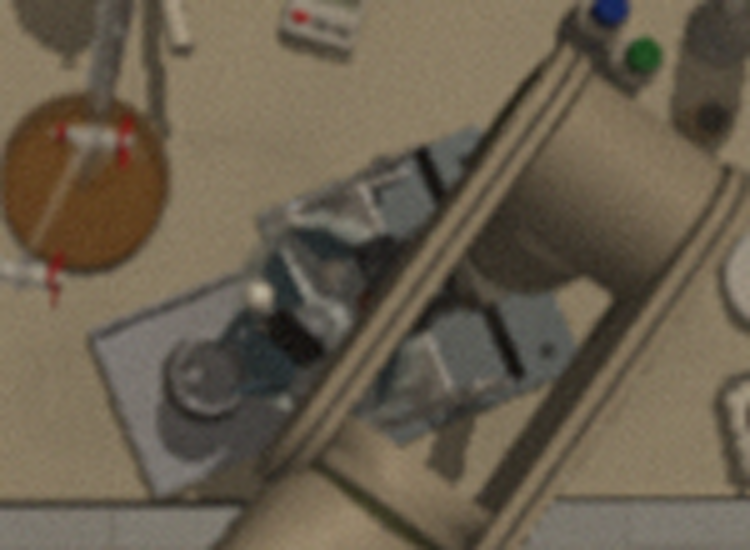

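Run:
```python
from h import *
ph=np.arctan2(.115,.13); r=np.hypot(.115,.13);b=(ph+.89)
for t in [.83,.75,.67,.59,.51,.43,.35,.28,.21,.14,.08,.03,0]: print(t, [round(float(-(r*np.sin(ph+t)-r*np.sin(b))),4),0,round(float(r*np.cos(ph+t)-r*np.cos(b)),4)])
p,d=eyes.grab_frame('scene'); save('s23.png',p,(200,260,350,400),10)
```

```text
0.83 [-0.0001, 0, 0.0104]
0.75 [0.0006, 0, 0.0243]
0.67 [0.0025, 0, 0.038]
0.59 [0.0055, 0, 0.0516]
0.51 [0.0096, 0, 0.0649]
0.43 [0.0147, 0, 0.0778]
0.35 [0.0208, 0, 0.0902]
0.28 [0.027, 0, 0.1007]
0.21 [0.0338, 0, 0.1107]
0.14 [0.0414, 0, 0.1202]
0.08 [0.0484, 0, 0.1279]
0.03 [0.0546, 0, 0.134]
0 [0.0584, 0, 0.1375]
```

View pics/s23.png

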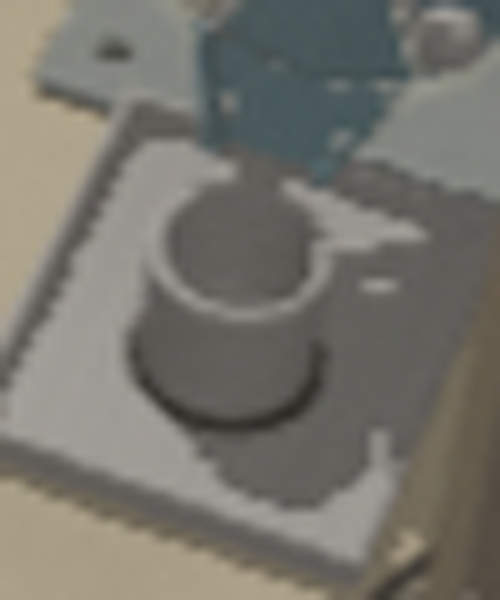

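>>> servo_tool([
  [[0, 0, 0.0104], [0, 0, 0], 0.0],
  [[0.0006, 0, 0.0243], [0, 0, 0], 0.0],
  [[0.0025, 0, 0.038], [0, 0, 0], 0.0],
  [[0.0055, 0, 0.0516], [0, 0, 0], 0.0],
  [[0.0096, 0, 0.0649], [0, 0, 0], 0.0],
  [[0.0147, 0, 0.0778], [0, 0, 0], 0.0],
  [[0.0208, 0, 0.0902], [0, 0, 0], 0.0],
  [[0.027, 0, 0.1007], [0, 0, 0], 0.0],
  [[0.0338, 0, 0.1107], [0, 0, 0], 0.0],
  [[0.0414, 0, 0.1202], [0, 0, 0], 0.0],
  [[0.0484, 0, 0.1279], [0, 0, 0], 0.0],
  [[0.0546, 0, 0.134], [0, 0, 0], 0.0],
  [[0.0584, 0, 0.1375], [0, 0, 0], 0.0],
  [[0.0584, 0, 0.1375], [0, 0, 0], 0.0],
  [[0.0584, 0, 0.1375], [0, 0, 0], 0.0],
])

```text
t: 33.6
tool_pos: [0.544, -0.4294, 0.2816]
tool_rot: [0.393, 0.584, -0.395, 0.59]
force: [-4.5, -3.4, -3.9]
gripper_width: 0.0111
```

>>> servo_tool([
  [[0, 0, 0], [0, 0, 0], 0.02],
  [[0, 0, 0], [0, 0, 0], 0.035],
  [[0, 0, 0], [0, 0, 0], 0.035],
  [[-0.02, 0, 0], [0, 0, 0], 0.035],
  [[-0.06, 0, 0], [0, 0, 0], 0.035],
  [[-0.1, 0, 0], [0, 0, 0], 0.035],
  [[-0.135, 0, 0], [0, 0, 0], 0.05],
  [[-0.135, 0, 0], [0, 0, 0], 0.05],
  [[-0.135, 0, 0], [0, 0, 0], 0.05],
])

```text
t: 34.5
tool_pos: [0.5441, -0.4284, 0.4185]
tool_rot: [0.393, 0.583, -0.395, 0.591]
force: [-0.2, -0.0, -1.3]
gripper_width: 0.0496
```

Run:
```python
from h import *
st()
p,d=eyes.grab_frame('scene'); save('s24.png',p,(90,270,320,480),4)
p,d=eyes.grab_frame('top'); save('t24.png',p,(160,270,300,450),5)
save('t24b.png',p,(220,250,325,365),16)
to([.4945,-.31,.345],-37.8)
```

```text
t 34.5 tcp [ 0.5441 -0.4284  0.4185] gp [ 0.5446 -0.429   0.3536] x [ 0.007 -0.009 -1.   ] jaw -67.7 F [-0.2 -0.  -1.3] w 0.0496 q [-0.74  0.37  1.   -0.    1.76  0.44]
shift [0.0043, -0.0006, -0.1279] turn [-29.9, 0.4, 0.1] rows>= 3.5
```

View pics/s24.png

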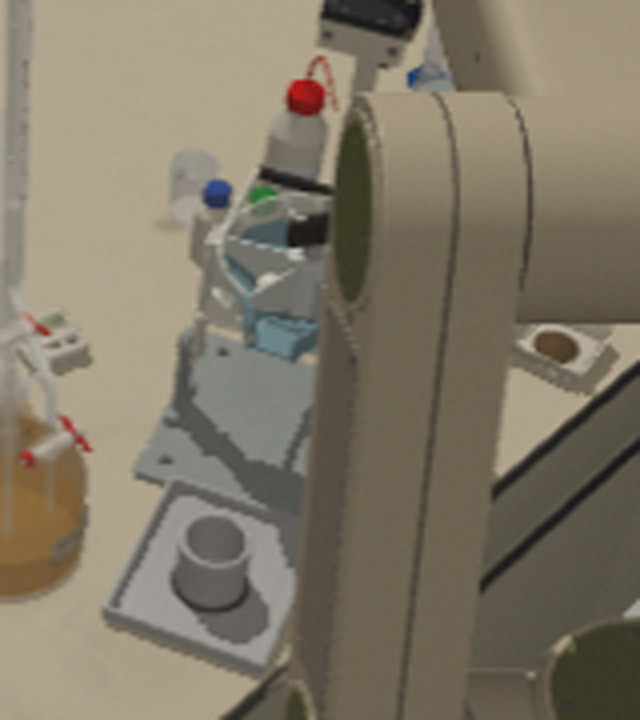

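View pics/t24.png

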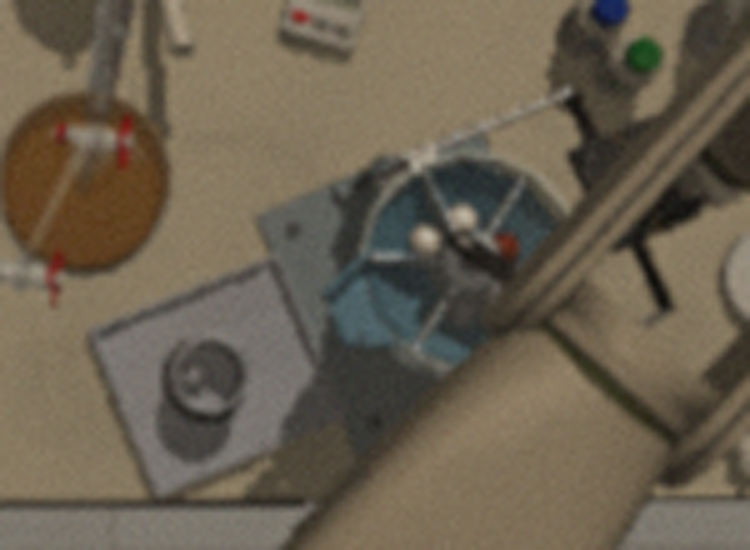

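View pics/t24b.png

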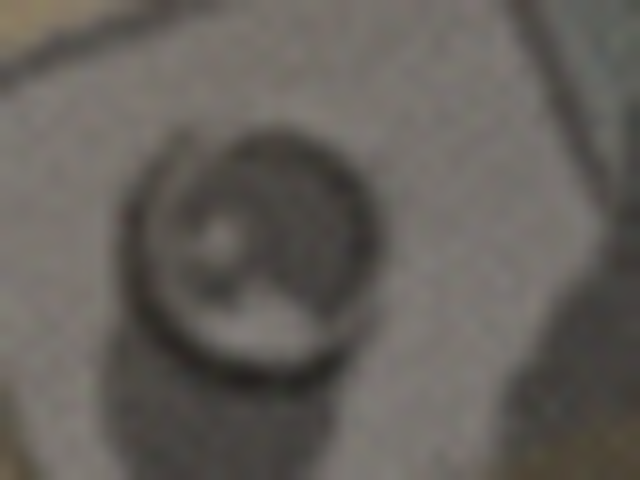

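Run:
```python
from h import *
to([.4945,-.31,.35],-34)
```

```text
shift [-0.0007, -0.0006, -0.1278] turn [-33.7, 0.4, 0.1] rows>= 3.9
```

>>> servo_tool([
  [[0, 0, -0.03], [-8, 0.4, 0], 0.06],
  [[0, 0, -0.07], [-16, 0.4, 0], 0.06],
  [[0, 0, -0.1], [-24, 0.4, 0], 0.06],
  [[0, -0.0006, -0.1278], [-32, 0.4, 0], 0.06],
  [[0, -0.0006, -0.1278], [-33.7, 0.4, 0], 0.06],
  [[0, -0.0006, -0.1278], [-33.7, 0.4, 0], 0.06],
  [[0, -0.0006, -0.1278], [-33.7, 0.4, 0], 0.06],
])

```text
t: 35.3
tool_pos: [0.4946, -0.3106, 0.4133]
tool_rot: [0.208, 0.677, -0.208, 0.675]
force: [0.9, 0.1, -0.7]
gripper_width: 0.06
```

Run:
```python
from h import *
st()
p,d=eyes.grab_frame('scene'); save('s25.png',p,(90,230,340,480),5)
to([.4945,-.31,.273],-34)
```

```text
t 35.3 tcp [ 0.4946 -0.3106  0.4133] gp [ 0.4944 -0.3106  0.3483] x [-0.003  0.    -1.   ] jaw -34.2 F [ 0.9  0.1 -0.7] w 0.06 q [-0.65  0.07  1.35 -0.    1.72 -0.05]
shift [0.0754, 0.0007, -0.0004] turn [-0.2, -0.1, 0.1] rows>= 1.5
```

View pics/s25.png

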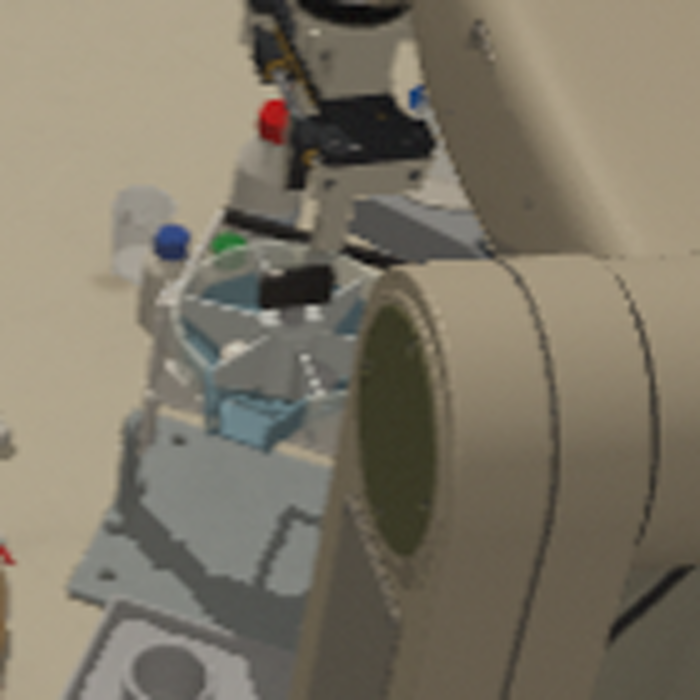

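>>> servo_tool([
  [[0.02, 0, 0], [0, 0, 0], 0.06],
  [[0.04, 0, 0], [0, 0, 0], 0.06],
  [[0.055, 0.0005, 0], [0, 0, 0], 0.06],
  [[0.065, 0.0005, 0], [0, 0, 0], 0.06],
  [[0.074, 0.0005, 0], [0, 0, 0], 0.06],
  [[0.074, 0.0005, 0], [0, 0, 0], 0.06],
  [[0.074, 0.0005, 0], [0, 0, 0], 0.03],
  [[0.074, 0.0005, 0], [0, 0, 0], 0.01],
  [[0.074, 0.0005, 0], [0, 0, 0], 0.0],
  [[0.074, 0.0005, 0], [0, 0, 0], 0.0],
  [[0.074, 0.0005, 0], [0, 0, 0], 0.0],
  [[0.074, 0.0005, 0], [0, 0, 0], 0.0],
  [[0.074, 0.0005, 0], [0, 0, 0], 0.0],
  [[0.074, 0.0005, 0], [0, 0, 0], 0.0],
], grip_force=25)

```text
t: 36.75
tool_pos: [0.4948, -0.3106, 0.3403]
tool_rot: [0.207, 0.676, -0.208, 0.675]
force: [-2.3, 0.6, 5.8]
gripper_width: 0.0139
```

>>> servo_tool([
  [[0, 0, 0], [7, 0, 0], 0.0],
  [[0, 0, 0], [14, 0, 0], 0.0],
  [[0, 0, 0], [21, 0, 0], 0.0],
  [[0, 0, 0], [28, 0, 0], 0.0],
  [[0, 0, 0], [35, 0, 0], 0.0],
  [[0, 0, 0], [42, 0, 0], 0.0],
  [[0, 0, 0], [49, 0, 0], 0.0],
  [[0, 0, 0], [56, 0, 0], 0.0],
  [[0, 0, 0], [62, 0, 0], 0.0],
  [[0, 0, 0], [67, 0, 0], 0.0],
  [[0, 0, 0], [67, 0, 0], 0.0],
  [[0, 0, 0], [67, 0, 0], 0.0],
  [[0, 0, 0], [67, 0, 0], 0.0],
])

```text
t: 38.05
tool_pos: [0.4948, -0.3108, 0.3403]
tool_rot: [-0.545, -0.449, 0.547, -0.449]
force: [0.5, -3.2, 1.7]
gripper_width: 0.014
```

Run:
```python
from h import *
st()
p,d=eyes.grab_frame('scene'); save('s26.png',p,(90,230,340,480),5)
p,d=eyes.grab_frame('top'); save('t26b.png',p,(180,240,360,430),11)
```

```text
t 38.05 tcp [ 0.4948 -0.3108  0.3403] gp [ 0.4947 -0.3109  0.2753] x [-0.002 -0.001 -1.   ] jaw -101.1 F [ 0.5 -3.2  1.7] w 0.014 q [-0.65  0.08  1.48 -0.    1.59  1.12]
```

View pics/s26.png

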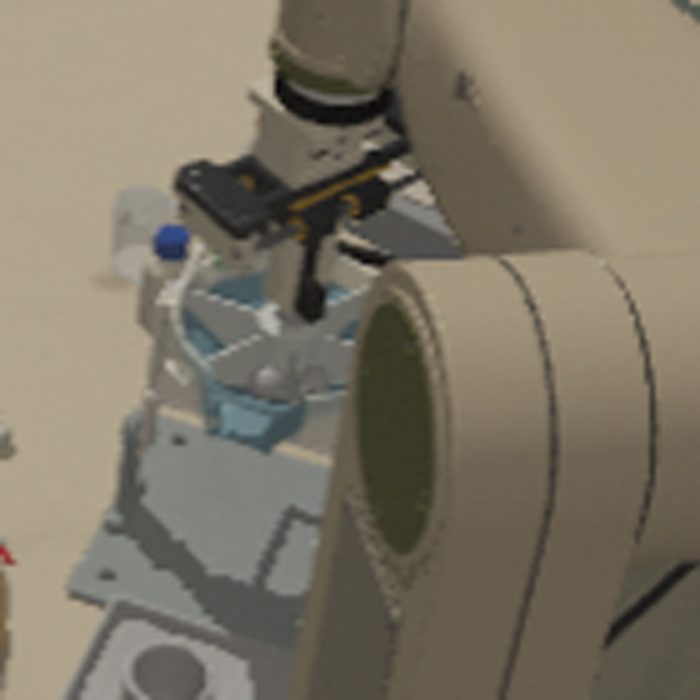

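View pics/t26b.png

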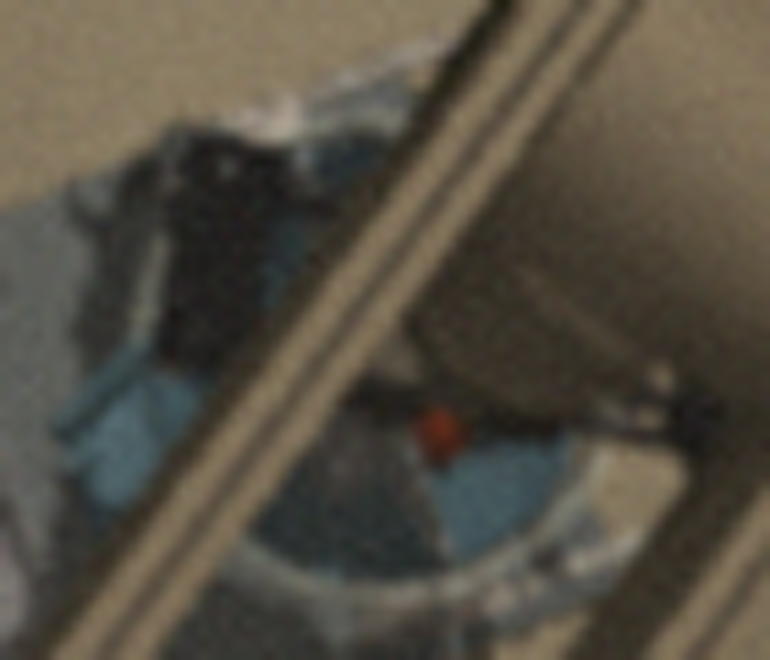

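>>> servo_tool([
  [[0, 0, 0], [-2, 0, 0], 0.0],
  [[0, 0, 0], [-3.5, 0, 0], 0.0],
  [[0, 0, 0], [-3.5, 0, 0], 0.0],
  [[0, 0, 0], [-3.5, 0, 0], 0.03],
  [[0, 0, 0], [-3.5, 0, 0], 0.05],
  [[0, 0, 0], [-3.5, 0, 0], 0.05],
  [[0, 0, 0], [-3.5, 0, 0], 0.05],
  [[-0.02, 0, 0], [-3.5, 0, 0], 0.05],
  [[-0.05, 0, 0], [-3.5, 0, 0], 0.05],
  [[-0.075, 0, 0], [-3.5, 0, 0], 0.05],
  [[-0.075, 0, 0], [-3.5, 0, 0], 0.05],
  [[-0.075, 0, 0], [-3.5, 0, 0], 0.05],
])

```text
t: 39.35
tool_pos: [0.495, -0.3107, 0.4154]
tool_rot: [-0.532, -0.465, 0.533, -0.466]
force: [0.1, -0.0, -0.0]
gripper_width: 0.0499
```

Run:
```python
from h import *
st()
to([.544,-.430,.345],-67.8)
```

```text
t 39.35 tcp [ 0.495  -0.3107  0.4154] gp [ 0.495  -0.3108  0.3504] x [-0.001 -0.001 -1.   ] jaw -97.6 F [ 0.1 -0.  -0. ] w 0.0499 q [-0.65  0.07  1.35 -0.    1.72  1.06]
shift [0.0055, 0.0644, 0.1117] turn [-29.8, 0.1, 0.1] rows>= 3.5
```

>>> servo_tool([
  [[0, 0.02, 0.035], [-8, 0, 0], 0.05],
  [[0, 0.04, 0.07], [-16, 0, 0], 0.04],
  [[0, 0.055, 0.095], [-24, 0, 0], 0.035],
  [[0.005, 0.0644, 0.1117], [-29.8, 0, 0], 0.035],
  [[0.005, 0.0644, 0.1117], [-29.8, 0, 0], 0.035],
  [[0.005, 0.0644, 0.1117], [-29.8, 0, 0], 0.035],
  [[0.005, 0.0644, 0.1117], [-29.8, 0, 0], 0.035],
])

```text
t: 40.05
tool_pos: [0.5439, -0.4291, 0.4101]
tool_rot: [0.394, 0.587, -0.395, 0.586]
force: [0.8, 0.2, 0.0]
gripper_width: 0.0351
```

Run:
```python
from h import *
st()
p,d=eyes.grab_frame('scene'); save('s27.png',p,(90,270,320,480),4)
p,d=eyes.grab_frame('top'); save('t27.png',p,(160,270,300,450),5)
to([.544,-.430,.211],-67.8)
```

```text
t 40.05 tcp [ 0.5439 -0.4291  0.4101] gp [ 0.5438 -0.4291  0.3451] x [-0.002 -0.001 -1.   ] jaw -67.9 F [0.8 0.2 0. ] w 0.0351 q [-0.74  0.38  1.01 -0.    1.76  0.44]
shift [0.1351, -0.0002, 0.0006] turn [-0.0, 0.1, 0.1] rows>= 2.7
```

View pics/t27.png

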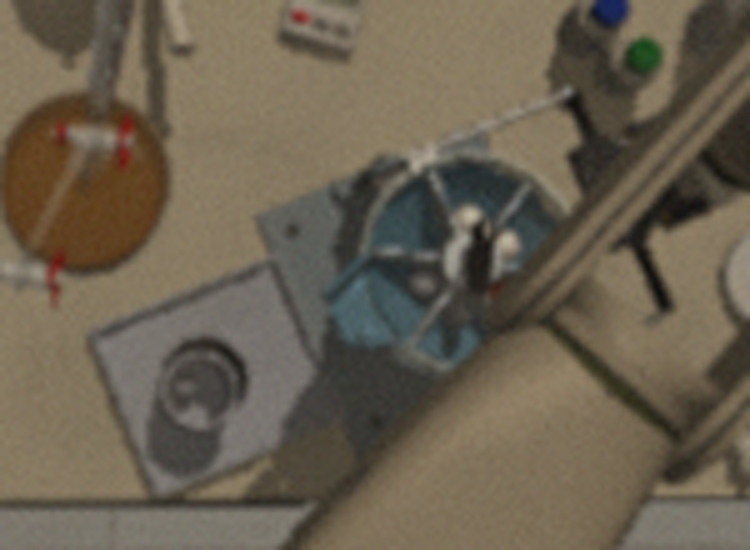

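View pics/s27.png

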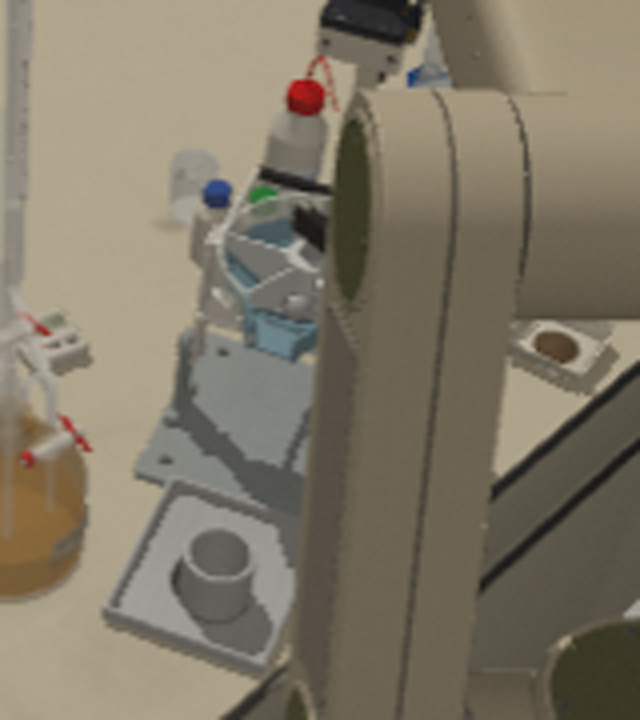

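Run:
```python
from h import *
p,d=eyes.grab_frame('scene'); save('s28.png',p,(200,260,340,400),10)
p,d=eyes.grab_frame('top'); save('t28.png',p,(215,260,315,375),10)
```

```text
(no output)
```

View pics/s28.png

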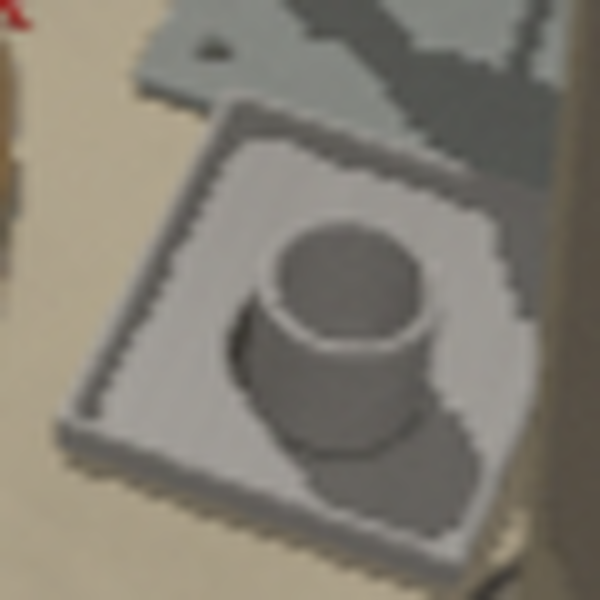

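View pics/t28.png

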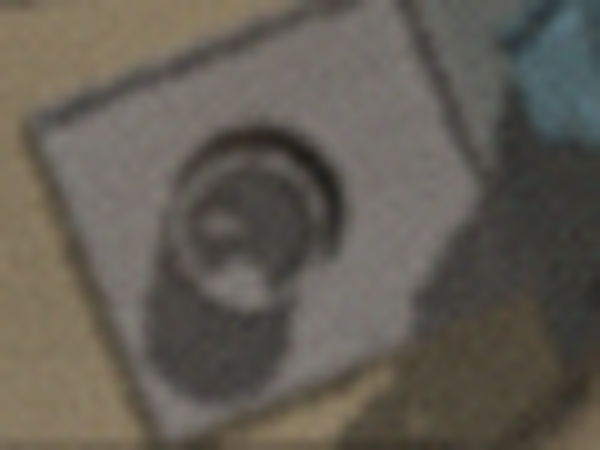

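Run:
```python
from h import *
s=cp(347,286,340,200,10); t=cp(240,228,315,215,10)
print(tri(*s,*t),at_z('scene',*s,.064),at_z('top',*t,.064))
s=cp(242,243,350,200,10); 
print('before scene',at_z('scene',*s,.064)); t=cp(258,252,325,220,16); print('before top',at_z('top',*t,.064))
```

```text
(array([ 0.40902498, -0.11796918,  0.06396381]), np.float64(0.004765862475485568)) [ 0.40705723 -0.11931327  0.064     ] [ 0.41097628 -0.11660125  0.064     ]
before scene [ 0.42116449 -0.13250177  0.064     ]
before top [ 0.41931222 -0.1252366   0.064     ]
```

Run:
```python
from h import *
to([.410,-.119,.355],22.2)
```

```text
shift [-0.0093, -0.007, -0.3379] turn [-90.0, 0.0, 0.1] rows>= 10.5
```

>>> servo_tool([
  [[-0.01, 0, -0.03], [-4, 0, 0], 0.06],
  [[-0.01, 0, -0.07], [-10, 0, 0], 0.08],
  [[-0.01, 0, -0.11], [-18, 0, 0], 0.093],
  [[-0.01, 0, -0.15], [-26, 0, 0], 0.093],
  [[-0.01, 0, -0.19], [-34, 0, 0], 0.093],
  [[-0.01, -0.007, -0.23], [-42, 0, 0], 0.093],
  [[-0.01, -0.007, -0.27], [-50, 0, 0], 0.093],
  [[-0.01, -0.007, -0.31], [-58, 0, 0], 0.093],
  [[-0.01, -0.007, -0.338], [-66, 0, 0], 0.093],
  [[-0.01, -0.007, -0.338], [-74, 0, 0], 0.093],
  [[-0.01, -0.007, -0.338], [-82, 0, 0], 0.093],
  [[-0.01, -0.007, -0.338], [-90, 0, 0], 0.093],
  [[-0.01, -0.007, -0.338], [-90, 0, 0], 0.093],
  [[-0.01, -0.007, -0.338], [-90, 0, 0], 0.093],
])

```text
t: 41.65
tool_pos: [0.4099, -0.1187, 0.421]
tool_rot: [-0.135, 0.694, 0.134, 0.694]
force: [-0.0, -0.3, -0.5]
gripper_width: 0.0932
```

Run:
```python
from h import *
st()
p,d=eyes.grab_frame('scene'); save('s29.png',p,(120,270,320,480),4)
p,d=eyes.grab_frame('top'); save('t29.png',p,(160,270,300,450),5)
to([.410,-.119,.052],22.2)
```

```text
t 41.65 tcp [ 0.4099 -0.1187  0.421 ] gp [ 0.4099 -0.1189  0.356 ] x [ 0.001 -0.002 -1.   ] jaw 21.9 F [-0.  -0.3 -0.5] w 0.0932 q [-0.4  -0.36  1.73 -0.    1.77 -0.78]
shift [0.3039, 0.0005, 0.0002] turn [-0.2, -0.0, 0.1] rows>= 6.1
```

View pics/s29.png

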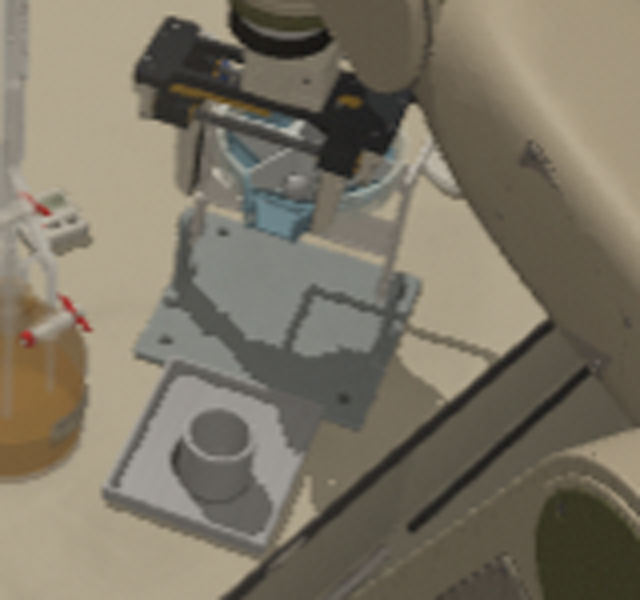

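>>> servo_tool([
  [[0.05, 0, 0], [0, 0, 0], 0.093],
  [[0.1, 0, 0], [0, 0, 0], 0.093],
  [[0.15, 0, 0], [0, 0, 0], 0.093],
  [[0.19, 0, 0], [0, 0, 0], 0.093],
  [[0.22, 0, 0], [0, 0, 0], 0.093],
  [[0.24, 0, 0], [0, 0, 0], 0.093],
  [[0.26, 0, 0], [0, 0, 0], 0.093],
  [[0.28, 0, 0], [0, 0, 0], 0.093],
  [[0.295, 0, 0], [0, 0, 0], 0.093],
  [[0.302, 0, 0], [0, 0, 0], 0.093],
  [[0.302, 0, 0], [0, 0, 0], 0.093],
  [[0.302, 0, 0], [0, 0, 0], 0.093],
  [[0.302, 0, 0], [0, 0, 0], 0.07],
  [[0.302, 0, 0], [0, 0, 0], 0.05],
  [[0.302, 0, 0], [0, 0, 0], 0.05],
  [[0.302, 0, 0], [0, 0, 0], 0.05],
  [[0.302, 0, 0], [0, 0, 0], 0.05],
  [[0.302, 0, 0], [0, 0, 0], 0.05],
], grip_force=25)

```text
t: 43.55
tool_pos: [0.4099, -0.1197, 0.1191]
tool_rot: [-0.136, 0.694, 0.134, 0.694]
force: [-3.4, -1.0, 5.9]
gripper_width: 0.0648
```

Run:
```python
from h import *
st()
p,d=eyes.grab_frame('scene'); save('s30.png',p,(160,280,320,480),5)
to([.421,-.130,.055],22.2)
```

```text
t 43.55 tcp [ 0.4099 -0.1197  0.1191] gp [ 0.4099 -0.1199  0.0541] x [-0.    -0.003 -1.   ] jaw 22.0 F [-3.4 -1.   5.9] w 0.0648 q [-0.4  -0.17  2.14 -0.    1.18 -0.79]
shift [-0.0009, -0.0137, 0.0064] turn [-0.2, -0.1, 0.1] rows>= 0.3
```

View pics/s30.png

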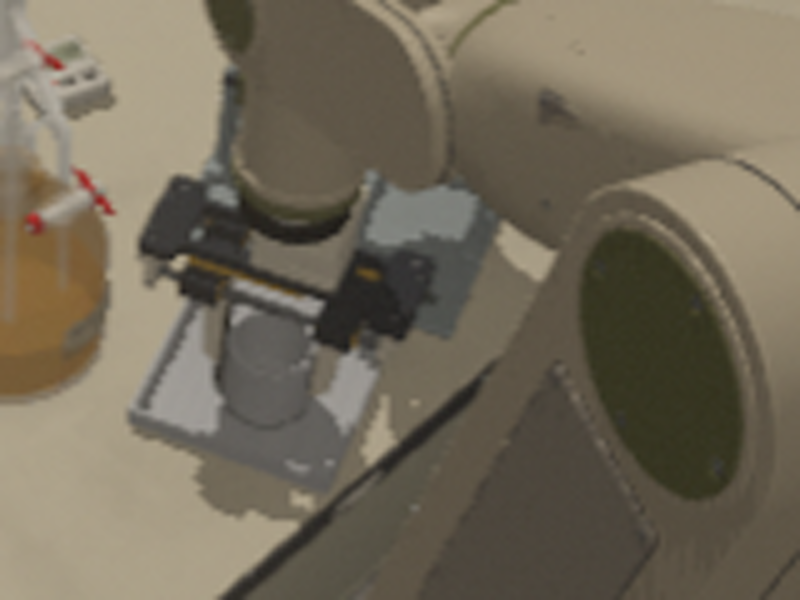

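>>> servo_tool([
  [[-0.005, 0, 0], [0, 0, 0], 0.05],
  [[-0.01, 0, 0], [0, 0, 0], 0.05],
  [[-0.01, -0.007, 0.003], [0, 0, 0], 0.05],
  [[-0.01, -0.0137, 0.0064], [0, 0, 0], 0.05],
  [[-0.01, -0.0137, 0.0064], [0, 0, 0], 0.05],
  [[-0.005, -0.0137, 0.0064], [0, 0, 0], 0.05],
  [[0, -0.0137, 0.0064], [0, 0, 0], 0.05],
  [[0.001, -0.0137, 0.0064], [0, 0, 0], 0.05],
  [[0.001, -0.0137, 0.0064], [0, 0, 0], 0.05],
])

```text
t: 44.5
tool_pos: [0.421, -0.13, 0.1184]
tool_rot: [-0.136, 0.694, 0.134, 0.694]
force: [-3.4, 0.3, 6.3]
gripper_width: 0.0645
```

>>> servo_tool([
  [[0, 0, 0], [0, 0, 0], 0.08],
  [[0, 0, 0], [0, 0, 0], 0.093],
  [[0, 0, 0], [0, 0, 0], 0.093],
  [[0, 0, 0], [0, 0, 0], 0.093],
  [[-0.03, 0, 0], [0, 0, 0], 0.093],
  [[-0.07, 0, 0], [0, 0, 0], 0.093],
  [[-0.12, 0, 0], [0, 0, 0], 0.093],
  [[-0.17, 0, 0], [0, 0, 0], 0.093],
  [[-0.22, 0, 0], [0, 0, 0], 0.093],
  [[-0.27, 0, 0], [0, 0, 0], 0.093],
  [[-0.3, 0, 0], [0, 0, 0], 0.093],
  [[-0.3, 0, 0], [0, 0, 0], 0.093],
  [[-0.3, 0, 0], [0, 0, 0], 0.093],
])

```text
t: 45.8
tool_pos: [0.4213, -0.1293, 0.4187]
tool_rot: [-0.136, 0.694, 0.134, 0.694]
force: [-0.7, 1.0, -1.0]
gripper_width: 0.0928
```

Run:
```python
from h import *
st()
p,d=eyes.grab_frame('scene'); save('s31.png',p,(140,270,330,460),5)
to([.544,-.430,.355],-67.8)
```

```text
t 45.8 tcp [ 0.4213 -0.1293  0.4187] gp [ 0.4214 -0.1295  0.3537] x [ 0.001 -0.003 -1.   ] jaw 22.0 F [-0.7  1.  -1. ] w 0.0928 q [-0.41 -0.32  1.71 -0.    1.76 -0.8 ]
shift [-0.0022, -0.325, 0.0014] turn [89.8, -0.0, 0.2] rows>= 10.5
```

View pics/s31.png

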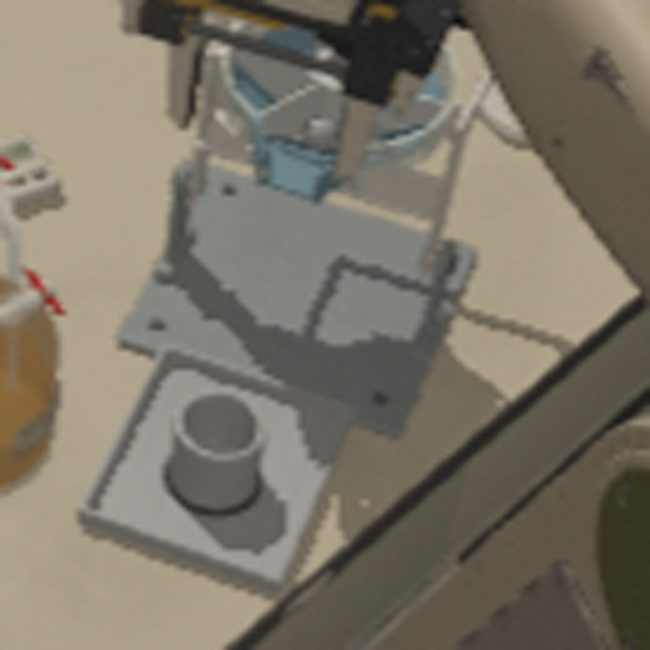

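>>> servo_tool([
  [[0, -0.03, 0], [8, 0, 0], 0.06],
  [[0, -0.07, 0], [16, 0, 0], 0.05],
  [[0, -0.11, 0], [24, 0, 0], 0.035],
  [[0, -0.15, 0], [32, 0, 0], 0.035],
  [[0, -0.19, 0], [40, 0, 0], 0.035],
  [[0, -0.23, 0], [48, 0, 0], 0.035],
  [[0, -0.27, 0], [56, 0, 0], 0.035],
  [[0, -0.3, 0], [64, 0, 0], 0.035],
  [[0, -0.325, 0.0014], [72, 0, 0], 0.035],
  [[0, -0.325, 0.0014], [80, 0, 0], 0.035],
  [[0, -0.325, 0.0014], [88, 0, 0.2], 0.035],
  [[0, -0.325, 0.0014], [89.8, 0, 0.2], 0.035],
  [[0, -0.325, 0.0014], [89.8, 0, 0.2], 0.035],
  [[0, -0.325, 0.0014], [89.8, 0, 0.2], 0.035],
])

```text
t: 47.25
tool_pos: [0.5438, -0.4298, 0.4158]
tool_rot: [0.394, 0.588, -0.394, 0.586]
force: [0.7, 0.3, -0.3]
gripper_width: 0.0351
```

Run:
```python
from h import *
st()
p,d=eyes.grab_frame('scene'); save('s32.png',p,(90,270,320,480),4)
p,d=eyes.grab_frame('top'); save('t32.png',p,(160,270,300,450),5)
to([.544,-.430,.213],-67.8)
```

```text
t 47.25 tcp [ 0.5438 -0.4298  0.4158] gp [ 0.5436 -0.4296  0.3508] x [-0.003  0.003 -1.   ] jaw -67.7 F [ 0.7  0.3 -0.3] w 0.0351 q [-0.74  0.38  0.99  0.    1.77  0.44]
shift [0.1387, 0.0001, 0.0005] turn [0.1, -0.1, 0.0] rows>= 2.8
```

View pics/t32.png

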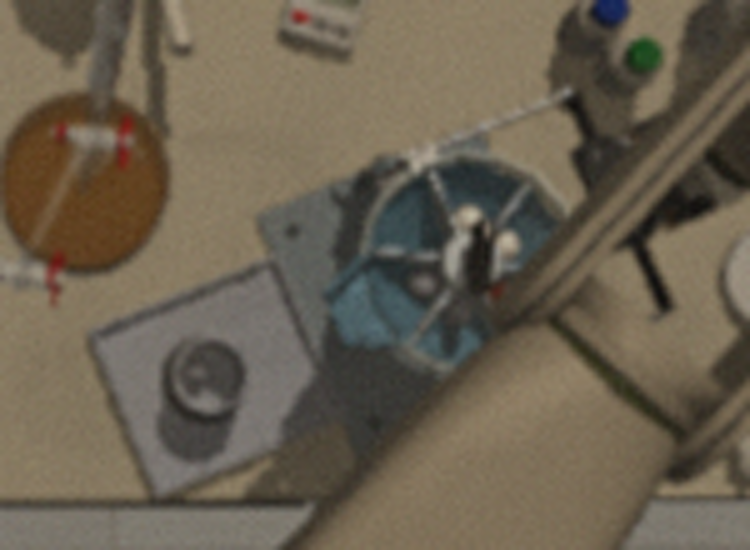

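>>> servo_tool([
  [[0.04, 0, 0], [0, 0, 0], 0.035],
  [[0.08, 0, 0], [0, 0, 0], 0.035],
  [[0.1, 0, 0], [0, 0, 0], 0.035],
  [[0.115, 0, 0], [0, 0, 0], 0.035],
  [[0.125, 0, 0], [0, 0, 0], 0.035],
  [[0.137, 0, 0], [0, 0, 0], 0.035],
  [[0.137, 0, 0], [0, 0, 0], 0.035],
  [[0.137, 0, 0], [0, 0, 0], 0.02],
  [[0.137, 0, 0], [0, 0, 0], 0.0],
  [[0.137, 0, 0], [0, 0, 0], 0.0],
  [[0.137, 0, 0], [0, 0, 0], 0.0],
  [[0.137, 0, 0], [0, 0, 0], 0.0],
  [[0.137, 0, 0], [0, 0, 0], 0.0],
])

```text
t: 48.65
tool_pos: [0.5443, -0.4306, 0.2811]
tool_rot: [0.394, 0.586, -0.394, 0.588]
force: [2.9, -4.3, 0.8]
gripper_width: 0.0112
```

>>> servo_tool([
  [[-0.0076, 0, -0.0071], [0, 0, 0], 0.0],
  [[-0.0147, 0, -0.0147], [0, 0, 0], 0.0],
  [[-0.0214, 0, -0.0227], [0, 0, 0], 0.0],
  [[-0.0286, 0, -0.0325], [0, 0, 0], 0.0],
  [[-0.0351, 0, -0.0428], [0, 0, 0], 0.0],
  [[-0.0415, 0, -0.055], [0, 0, 0], 0.0],
  [[-0.047, 0, -0.0678], [0, 0, 0], 0.0],
  [[-0.0515, 0, -0.0809], [0, 0, 0], 0.0],
  [[-0.0549, 0, -0.0944], [0, 0, 0], 0.0],
  [[-0.0572, 0, -0.1081], [0, 0, 0], 0.0],
  [[-0.0584, 0, -0.1219], [0, 0, 0], 0.0],
  [[-0.0585, 0, -0.1323], [0, 0, 0], 0.0],
  [[-0.0583, 0, -0.14], [0, 0, 0], 0.0],
  [[-0.0583, 0, -0.14], [0, 0, 0], 0.0],
  [[-0.0583, 0, -0.14], [0, 0, 0], 0.0],
  [[-0.0583, 0, -0.14], [0, 0, 0], 0.0],
  [[-0.0583, 0, -0.14], [0, 0, 0], 0.0],
  [[-0.0583, 0, -0.14], [0, 0, 0], 0.0],
  [[-0.0583, 0, -0.14], [0, 0, 0], 0.0],
  [[-0.0583, 0, -0.14], [0, 0, 0], 0.0],
])

```text
t: 50.65
tool_pos: [0.4918, -0.3013, 0.3417]
tool_rot: [0.394, 0.585, -0.394, 0.589]
force: [2.3, -1.1, 9.0]
gripper_width: 0.0113
```

Run:
```python
from h import *
st()
p,d=eyes.grab_frame('scene'); save('s33.png',p,(90,270,320,480),4)
s=env.sense();R0=R.from_quat(s['tool_rot']).as_matrix();g=s['tool_pos']+R0[:,0]*.065
xd=(g[:2]-[.4945,-.3095])@[.3787,-.9255]; ph=np.arctan2(.115,.13);print('xd',xd,'theta',np.arccos(xd/.1736)-ph)
```

```text
t 50.65 tcp [ 0.4918 -0.3013  0.3417] gp [ 0.4921 -0.3015  0.2767] x [ 0.004 -0.004 -1.   ] jaw -67.8 F [ 2.3 -1.1  9. ] w 0.0113 q [-0.64  0.05  1.5  -0.    1.58  0.54]
xd -0.008279515242523556 theta 0.8942574853932479
```

View pics/s33.png

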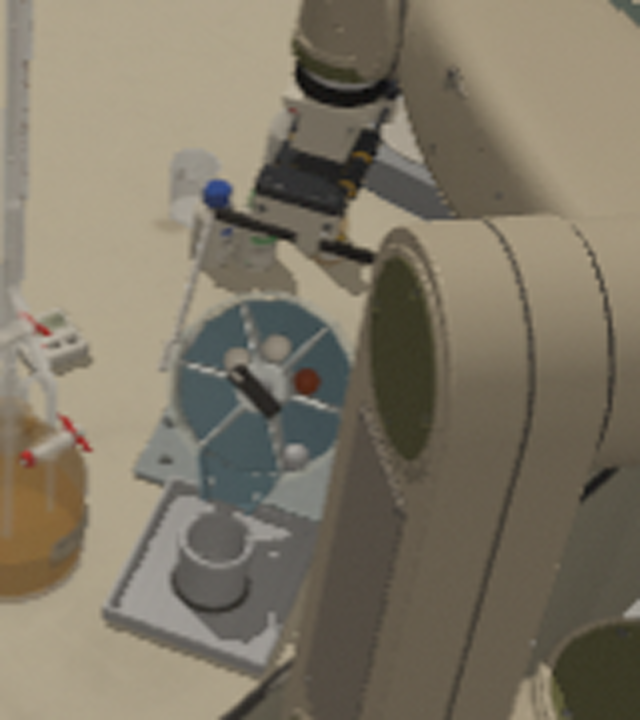

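>>> servo_tool([
  [[0, 0, 0.0104], [0, 0, 0], 0.0],
  [[0.0006, 0, 0.0243], [0, 0, 0], 0.0],
  [[0.0025, 0, 0.038], [0, 0, 0], 0.0],
  [[0.0055, 0, 0.0516], [0, 0, 0], 0.0],
  [[0.0096, 0, 0.0649], [0, 0, 0], 0.0],
  [[0.0147, 0, 0.0778], [0, 0, 0], 0.0],
  [[0.0208, 0, 0.0902], [0, 0, 0], 0.0],
  [[0.027, 0, 0.1007], [0, 0, 0], 0.0],
  [[0.0338, 0, 0.1107], [0, 0, 0], 0.0],
  [[0.0414, 0, 0.1202], [0, 0, 0], 0.0],
  [[0.0484, 0, 0.1279], [0, 0, 0], 0.0],
  [[0.0546, 0, 0.134], [0, 0, 0], 0.0],
  [[0.0584, 0, 0.138], [0, 0, 0], 0.0],
  [[0.0584, 0, 0.138], [0, 0, 0], 0.0],
  [[0.0584, 0, 0.138], [0, 0, 0], 0.0],
])

```text
t: 52.2
tool_pos: [0.544, -0.4294, 0.2831]
tool_rot: [0.394, 0.585, -0.395, 0.589]
force: [-4.0, -3.9, -3.1]
gripper_width: 0.0108
```

>>> servo_tool([
  [[0, 0, 0], [0, 0, 0], 0.02],
  [[0, 0, 0], [0, 0, 0], 0.035],
  [[0, 0, 0], [0, 0, 0], 0.035],
  [[-0.02, 0, 0], [0, 0, 0], 0.035],
  [[-0.06, 0, 0], [0, 0, 0], 0.035],
  [[-0.1, 0, 0], [0, 0, 0], 0.035],
  [[-0.135, 0, 0], [0, 0, 0], 0.05],
  [[-0.135, 0, 0], [0, 0, 0], 0.05],
  [[-0.135, 0, 0], [0, 0, 0], 0.05],
])

```text
t: 53.1
tool_pos: [0.5442, -0.4289, 0.42]
tool_rot: [0.394, 0.584, -0.394, 0.59]
force: [1.0, 0.7, -0.3]
gripper_width: 0.0496
```

Run:
```python
from h import *
st()
p,d=eyes.grab_frame('scene'); save('s34.png',p,(90,270,320,480),4)
p,d=eyes.grab_frame('top'); save('t34b.png',p,(205,250,315,375),12)
to([.4945,-.3105,.35],-97.8)
```

```text
t 53.1 tcp [ 0.5442 -0.4289  0.42  ] gp [ 0.5446 -0.4293  0.355 ] x [ 0.006 -0.005 -1.   ] jaw -67.7 F [ 1.   0.7 -0.3] w 0.0496 q [-0.74  0.37  1.    0.    1.77  0.44]
shift [0.0013, -0.0007, -0.1279] turn [30.1, 0.1, -0.1] rows>= 3.5
```

View pics/s34.png

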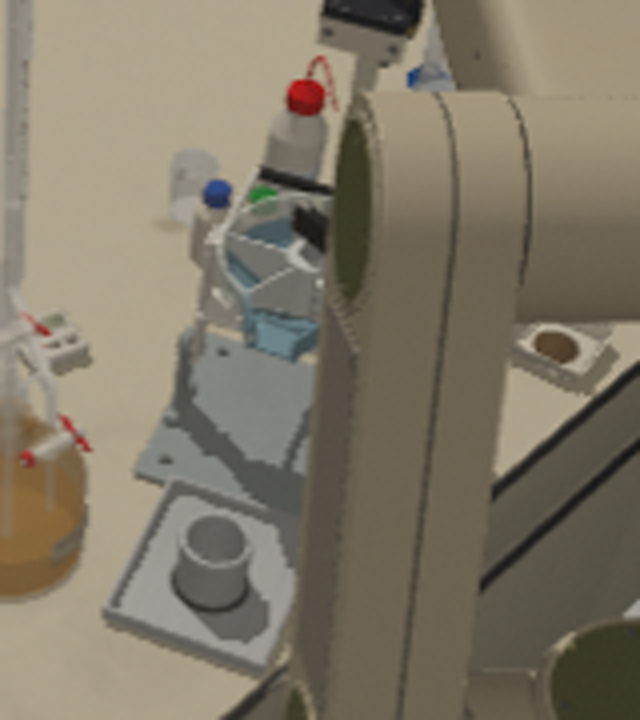

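View pics/t34b.png

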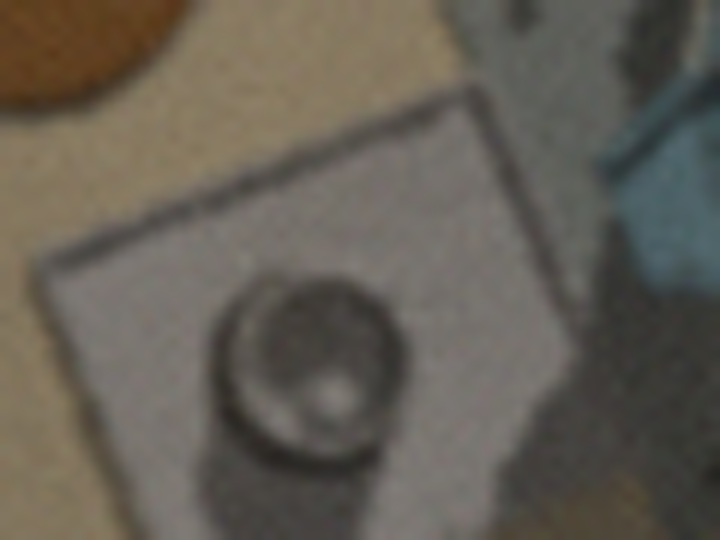

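>>> servo_tool([
  [[0, 0, -0.03], [8, 0, 0], 0.06],
  [[0, 0, -0.07], [16, 0, 0], 0.06],
  [[0, 0, -0.1], [24, 0, 0], 0.06],
  [[0.001, -0.0007, -0.1279], [30.1, 0, 0], 0.06],
  [[0.001, -0.0007, -0.1279], [30.1, 0, 0], 0.06],
  [[0.001, -0.0007, -0.1279], [30.1, 0, 0], 0.06],
  [[0.001, -0.0007, -0.1279], [30.1, 0, 0], 0.06],
])

```text
t: 53.9
tool_pos: [0.4946, -0.3111, 0.4143]
tool_rot: [-0.533, -0.464, 0.533, -0.465]
force: [0.3, -0.5, 0.4]
gripper_width: 0.0599
```

Run:
```python
from h import *
st()
to([.4945,-.3105,.275],-97.8)
```

```text
t 53.9 tcp [ 0.4946 -0.3111  0.4143] gp [ 0.4946 -0.3112  0.3493] x [ 0.001 -0.001 -1.   ] jaw -97.8 F [ 0.3 -0.5  0.4] w 0.0599 q [-0.65  0.07  1.35 -0.    1.72  1.06]
shift [0.0743, -0.0002, -0.0007] turn [0.0, 0.1, -0.1] rows>= 1.5
```

>>> servo_tool([
  [[0.02, 0, 0], [0, 0, 0], 0.06],
  [[0.04, 0, 0], [0, 0, 0], 0.06],
  [[0.055, 0, -0.0005], [0, 0, 0], 0.06],
  [[0.065, 0, -0.0005], [0, 0, 0], 0.06],
  [[0.074, 0, -0.0005], [0, 0, 0], 0.06],
  [[0.074, 0, -0.0005], [0, 0, 0], 0.06],
  [[0.074, 0, -0.0005], [0, 0, 0], 0.03],
  [[0.074, 0, -0.0005], [0, 0, 0], 0.01],
  [[0.074, 0, -0.0005], [0, 0, 0], 0.0],
  [[0.074, 0, -0.0005], [0, 0, 0], 0.0],
  [[0.074, 0, -0.0005], [0, 0, 0], 0.0],
  [[0.074, 0, -0.0005], [0, 0, 0], 0.0],
  [[0.074, 0, -0.0005], [0, 0, 0], 0.0],
  [[0.074, 0, -0.0005], [0, 0, 0], 0.0],
])

```text
t: 55.3
tool_pos: [0.4948, -0.3109, 0.3408]
tool_rot: [-0.533, -0.464, 0.533, -0.466]
force: [-1.6, -0.3, 3.0]
gripper_width: 0.0137
```

>>> servo_tool([
  [[0, 0, 0], [7, 0, 0], 0.0],
  [[0, 0, 0], [14, 0, 0], 0.0],
  [[0, 0, 0], [21, 0, 0], 0.0],
  [[0, 0, 0], [28, 0, 0], 0.0],
  [[0, 0, 0], [35, 0, 0], 0.0],
  [[0, 0, 0], [42, 0, 0], 0.0],
  [[0, 0, 0], [49, 0, 0], 0.0],
  [[0, 0, 0], [55, 0, 0], 0.0],
  [[0, 0, 0], [60, 0, 0], 0.0],
  [[0, 0, 0], [60, 0, 0], 0.0],
  [[0, 0, 0], [60, 0, 0], 0.0],
  [[0, 0, 0], [60, 0, 0], 0.0],
])

```text
t: 56.5
tool_pos: [0.4943, -0.3115, 0.3408]
tool_rot: [0.694, 0.136, -0.694, 0.138]
force: [-3.6, -3.3, 2.4]
gripper_width: 0.0136
```

Run:
```python
from h import *
st()
p,d=eyes.grab_frame('scene'); save('s35.png',p,(90,270,320,480),4)
```

```text
t 56.5 tcp [ 0.4943 -0.3115  0.3408] gp [ 0.4943 -0.3116  0.2758] x [ 0.001 -0.003 -1.   ] jaw -157.6 F [-3.6 -3.3  2.4] w 0.0136 q [-0.65  0.07  1.48 -0.    1.59  2.1 ]
```

View pics/s35.png

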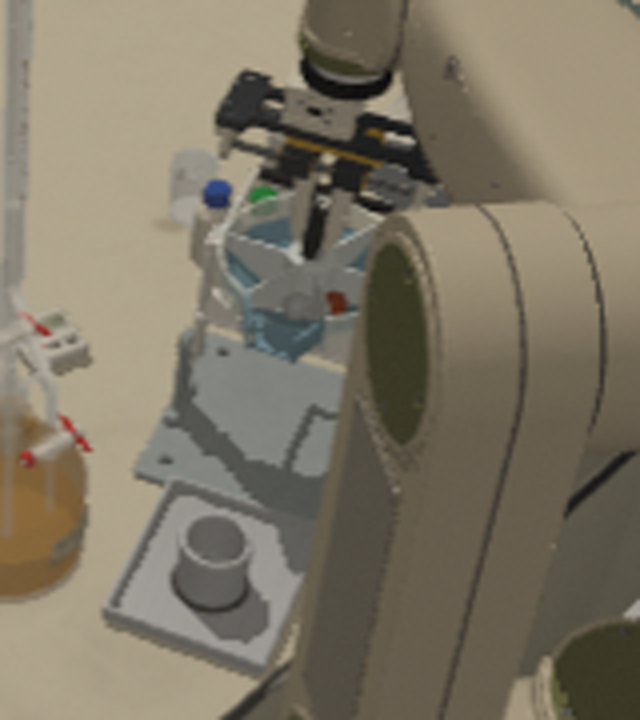

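>>> servo_tool([
  [[0, 0, 0], [0, 0, 0], 0.03],
  [[0, 0, 0], [0, 0, 0], 0.05],
  [[0, 0, 0], [0, 0, 0], 0.05],
  [[0, 0, 0], [0, 0, 0], 0.05],
  [[-0.02, 0, 0], [0, 0, 0], 0.05],
  [[-0.05, 0, 0], [0, 0, 0], 0.05],
  [[-0.075, 0, 0], [0, 0, 0], 0.05],
  [[-0.075, 0, 0], [0, 0, 0], 0.05],
  [[-0.075, 0, 0], [0, 0, 0], 0.05],
])

```text
t: 57.45
tool_pos: [0.4945, -0.3113, 0.4161]
tool_rot: [0.694, 0.136, -0.693, 0.138]
force: [-0.6, 0.8, 0.0]
gripper_width: 0.0499
```

Run:
```python
from h import *
st()
to([.544,-.430,.35],-67.8)
```

```text
t 57.45 tcp [ 0.4945 -0.3113  0.4161] gp [ 0.4946 -0.3115  0.3511] x [ 0.002 -0.003 -1.   ] jaw -157.6 F [-0.6  0.8  0. ] w 0.0499 q [-0.65  0.07  1.35 -0.    1.72  2.1 ]
shift [0.0015, 0.1286, -0.0006] turn [-89.8, 0.1, -0.2] rows>= 10.5
```

>>> servo_tool([
  [[0, 0.03, 0], [-8, 0, 0], 0.05],
  [[0, 0.06, 0], [-16, 0, 0], 0.04],
  [[0, 0.09, 0], [-24, 0, 0], 0.035],
  [[0, 0.12, 0], [-32, 0, 0], 0.035],
  [[0, 0.1286, 0], [-40, 0, 0], 0.035],
  [[0, 0.1286, 0], [-48, 0, 0], 0.035],
  [[0, 0.1286, -0.0006], [-56, 0, 0], 0.035],
  [[0, 0.1286, -0.0006], [-64, 0, 0], 0.035],
  [[0, 0.1286, -0.0006], [-72, 0, 0], 0.035],
  [[0, 0.1286, -0.0006], [-80, 0, -0.2], 0.035],
  [[0, 0.1286, -0.0006], [-88, 0, -0.2], 0.035],
  [[0, 0.1286, -0.0006], [-89.8, 0, -0.2], 0.035],
  [[0, 0.1286, -0.0006], [-89.8, 0, -0.2], 0.035],
  [[0, 0.1286, -0.0006], [-89.8, 0, -0.2], 0.035],
])

```text
t: 58.85
tool_pos: [0.5439, -0.4298, 0.4148]
tool_rot: [0.394, 0.587, -0.396, 0.586]
force: [-0.0, 0.2, 0.0]
gripper_width: 0.035
```

Run:
```python
from h import *
st()
p,d=eyes.grab_frame('scene'); save('s36.png',p,(90,270,320,480),4)
p,d=eyes.grab_frame('top'); save('t36.png',p,(160,270,300,450),5)
to([.544,-.430,.214],-67.8)
```

```text
t 58.85 tcp [ 0.5439 -0.4298  0.4148] gp [ 0.5437 -0.4298  0.3498] x [-0.003 -0.    -1.   ] jaw -67.9 F [-0.   0.2  0. ] w 0.035 q [-0.74  0.38  0.99 -0.    1.77  0.44]
shift [0.1366, 0.0003, 0.0001] turn [-0.1, 0.0, 0.1] rows>= 2.7
```

View pics/t36.png

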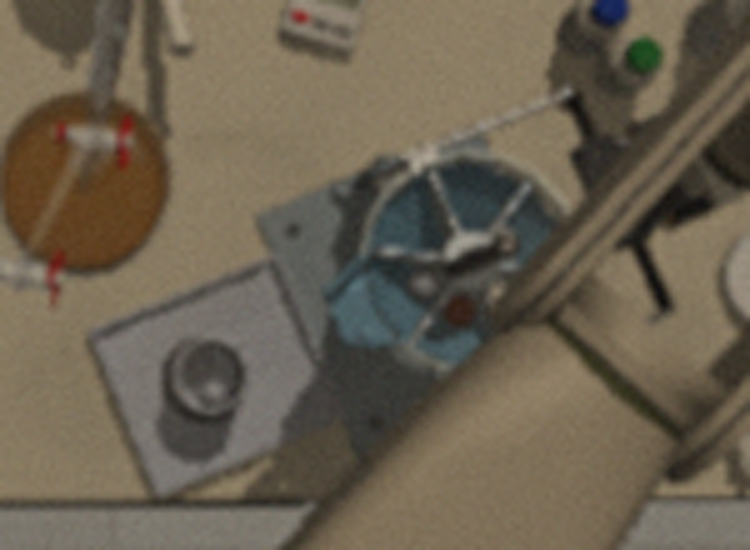

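View pics/s36.png

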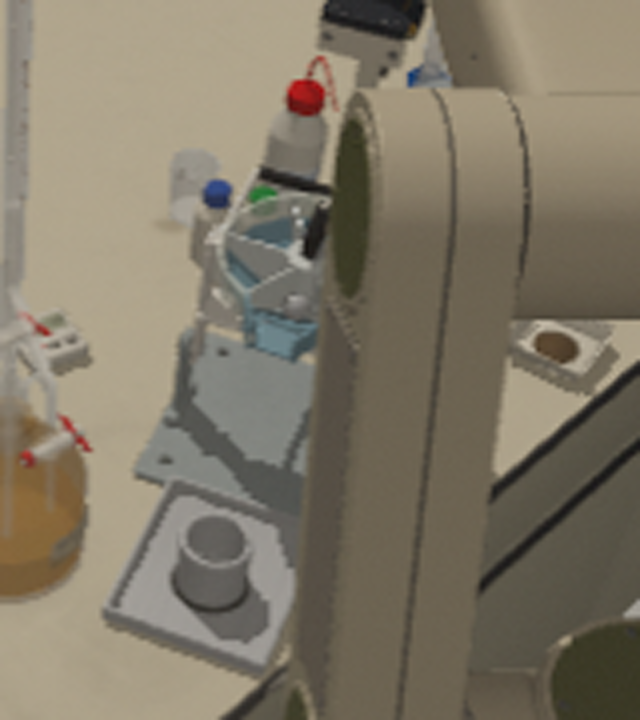

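Steel ball at the spout (top (425,285)), jar on the mat. Third tip.

>>> servo_tool([
  [[0.04, 0, 0], [0, 0, 0], 0.035],
  [[0.08, 0, 0], [0, 0, 0], 0.035],
  [[0.1, 0, 0], [0, 0, 0], 0.035],
  [[0.115, 0, 0], [0, 0, 0], 0.035],
  [[0.125, 0, 0], [0, 0, 0], 0.035],
  [[0.135, 0, 0], [0, 0, 0], 0.035],
  [[0.135, 0, 0], [0, 0, 0], 0.035],
  [[0.135, 0, 0], [0, 0, 0], 0.02],
  [[0.135, 0, 0], [0, 0, 0], 0.0],
  [[0.135, 0, 0], [0, 0, 0], 0.0],
  [[0.135, 0, 0], [0, 0, 0], 0.0],
  [[0.135, 0, 0], [0, 0, 0], 0.0],
  [[0.135, 0, 0], [0, 0, 0], 0.0],
])

```text
t: 60.25
tool_pos: [0.5441, -0.4307, 0.2817]
tool_rot: [0.394, 0.586, -0.396, 0.587]
force: [2.5, -4.5, 3.2]
gripper_width: 0.011
```

>>> servo_tool([
  [[-0.0076, 0, -0.0071], [0, 0, 0], 0.0],
  [[-0.0147, 0, -0.0147], [0, 0, 0], 0.0],
  [[-0.0214, 0, -0.0227], [0, 0, 0], 0.0],
  [[-0.0286, 0, -0.0325], [0, 0, 0], 0.0],
  [[-0.0351, 0, -0.0428], [0, 0, 0], 0.0],
  [[-0.0415, 0, -0.055], [0, 0, 0], 0.0],
  [[-0.047, 0, -0.0678], [0, 0, 0], 0.0],
  [[-0.0515, 0, -0.0809], [0, 0, 0], 0.0],
  [[-0.0549, 0, -0.0944], [0, 0, 0], 0.0],
  [[-0.0572, 0, -0.1081], [0, 0, 0], 0.0],
  [[-0.0584, 0, -0.1219], [0, 0, 0], 0.0],
  [[-0.0585, 0, -0.1323], [0, 0, 0], 0.0],
  [[-0.0583, 0, -0.14], [0, 0, 0], 0.0],
  [[-0.0583, 0, -0.14], [0, 0, 0], 0.0],
  [[-0.0583, 0, -0.14], [0, 0, 0], 0.0],
  [[-0.0583, 0, -0.14], [0, 0, 0], 0.0],
  [[-0.0583, 0, -0.14], [0, 0, 0], 0.0],
  [[-0.0583, 0, -0.14], [0, 0, 0], 0.0],
  [[-0.0583, 0, -0.14], [0, 0, 0], 0.0],
  [[-0.0583, 0, -0.14], [0, 0, 0], 0.0],
])

```text
t: 62.25
tool_pos: [0.4917, -0.3011, 0.3413]
tool_rot: [0.394, 0.585, -0.396, 0.588]
force: [1.1, -2.1, 6.4]
gripper_width: 0.0111
```

Run:
```python
from h import *
st()
p,d=eyes.grab_frame('scene'); save('s37.png',p,(90,270,320,480),4)
```

```text
t 62.25 tcp [ 0.4917 -0.3011  0.3413] gp [ 0.4918 -0.3015  0.2763] x [ 0.002 -0.005 -1.   ] jaw -67.9 F [ 1.1 -2.1  6.4] w 0.0111 q [-0.64  0.05  1.5  -0.    1.58  0.55]
```

View pics/s37.png

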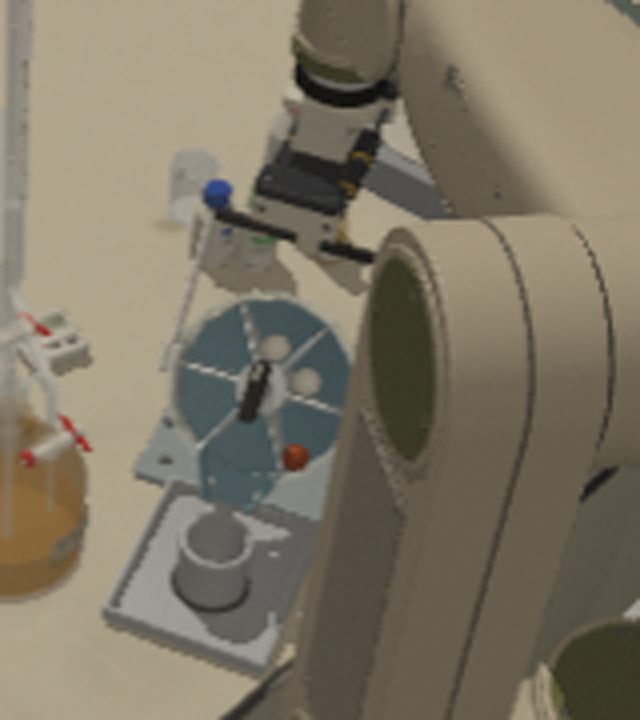

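The wheel now holds only the two white balls and the brown one. Letting the cradle down.

>>> servo_tool([
  [[0, 0, 0.0104], [0, 0, 0], 0.0],
  [[0.0006, 0, 0.0243], [0, 0, 0], 0.0],
  [[0.0025, 0, 0.038], [0, 0, 0], 0.0],
  [[0.0055, 0, 0.0516], [0, 0, 0], 0.0],
  [[0.0096, 0, 0.0649], [0, 0, 0], 0.0],
  [[0.0147, 0, 0.0778], [0, 0, 0], 0.0],
  [[0.0208, 0, 0.0902], [0, 0, 0], 0.0],
  [[0.027, 0, 0.1007], [0, 0, 0], 0.0],
  [[0.0338, 0, 0.1107], [0, 0, 0], 0.0],
  [[0.0414, 0, 0.1202], [0, 0, 0], 0.0],
  [[0.0484, 0, 0.1279], [0, 0, 0], 0.0],
  [[0.0546, 0, 0.134], [0, 0, 0], 0.0],
  [[0.0584, 0, 0.138], [0, 0, 0], 0.0],
  [[0.0584, 0, 0.138], [0, 0, 0], 0.0],
  [[0.0584, 0, 0.138], [0, 0, 0], 0.0],
])

```text
t: 63.8
tool_pos: [0.5433, -0.4292, 0.283]
tool_rot: [0.394, 0.586, -0.396, 0.588]
force: [-3.9, -2.5, -3.8]
gripper_width: 0.0111
```

>>> servo_tool([
  [[0, 0, 0], [0, 0, 0], 0.02],
  [[0, 0, 0], [0, 0, 0], 0.035],
  [[0, 0, 0], [0, 0, 0], 0.035],
  [[-0.02, 0, 0], [0, 0, 0], 0.035],
  [[-0.06, 0, 0], [0, 0, 0], 0.035],
  [[-0.1, 0, 0], [0, 0, 0], 0.035],
  [[-0.14, 0, 0], [0, 0, 0], 0.05],
  [[-0.14, 0, 0], [0, 0, 0], 0.05],
  [[-0.14, 0, 0], [0, 0, 0], 0.05],
])

```text
t: 64.7
tool_pos: [0.5439, -0.4284, 0.4256]
tool_rot: [0.393, 0.584, -0.396, 0.589]
force: [0.6, 0.5, -1.3]
gripper_width: 0.0493
```

Run:
```python
from h import *
st()
p,d=eyes.grab_frame('scene'); save('s38.png',p,(90,270,320,480),4)
save('s38b.png',p,(200,260,340,400),10)
p,d=eyes.grab_frame('top'); save('t38b.png',p,(205,250,315,375),12)
to([.421,-.130,.355],22.2)
```

```text
t 64.7 tcp [ 0.5439 -0.4284  0.4256] gp [ 0.5441 -0.4289  0.3606] x [ 0.004 -0.007 -1.   ] jaw -67.9 F [ 0.6  0.5 -1.3] w 0.0493 q [-0.74  0.37  0.98 -0.    1.78  0.44]
shift [0.001, -0.001, -0.3223] turn [-90.1, 0.0, 0.2] rows>= 10.5
```

View pics/s38.png

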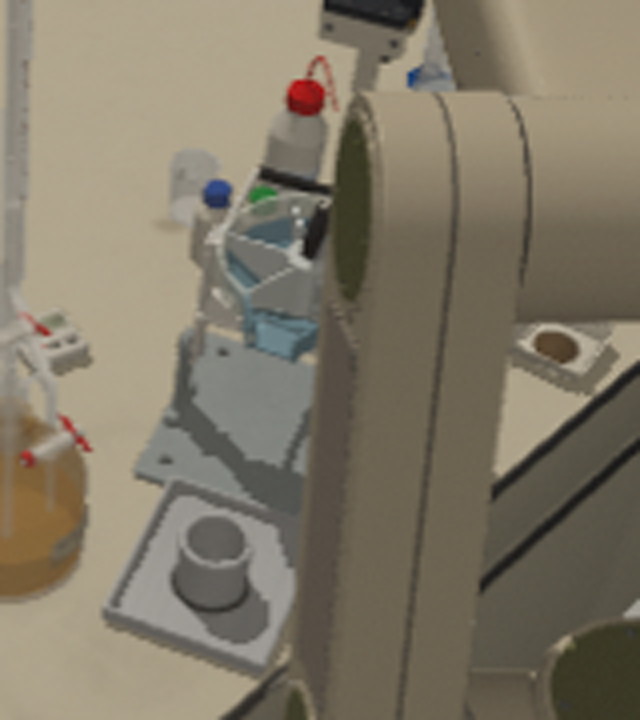

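View pics/s38b.png

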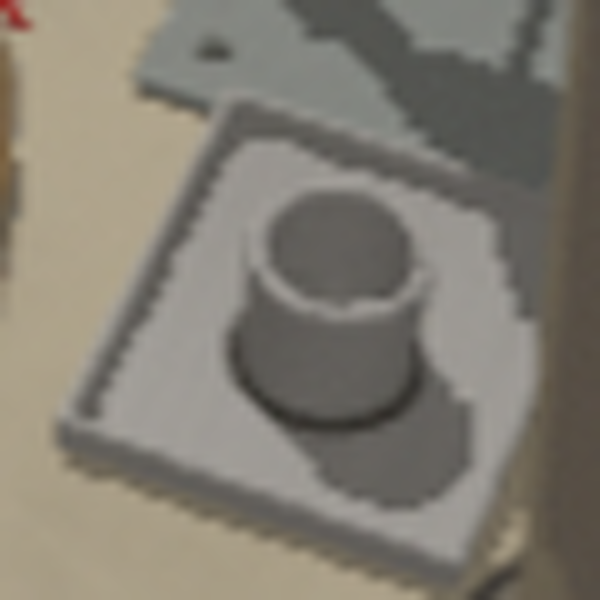

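View pics/t38b.png

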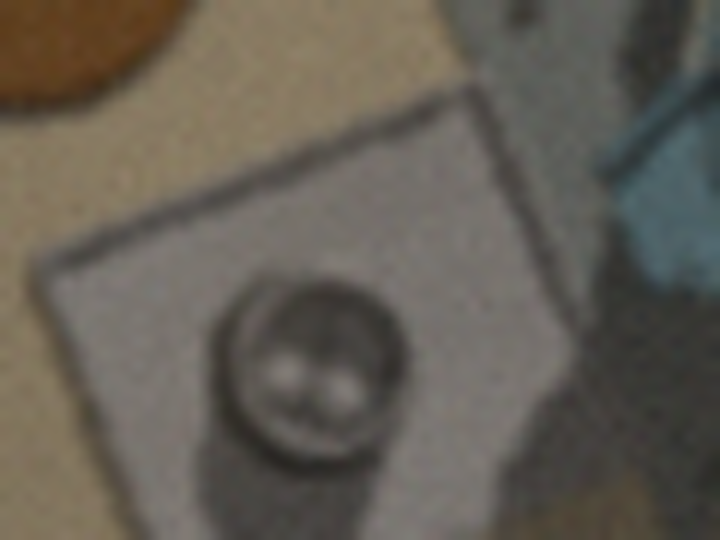

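>>> servo_tool([
  [[0, 0, -0.03], [-4, 0, 0], 0.06],
  [[0, 0, -0.07], [-10, 0, 0], 0.08],
  [[0, 0, -0.11], [-18, 0, 0], 0.093],
  [[0, 0, -0.15], [-26, 0, 0], 0.093],
  [[0, 0, -0.19], [-34, 0, 0], 0.093],
  [[0, 0, -0.23], [-42, 0, 0], 0.093],
  [[0, 0, -0.27], [-50, 0, 0], 0.093],
  [[0, 0, -0.3], [-58, 0, 0], 0.093],
  [[0.001, -0.001, -0.3223], [-66, 0, 0], 0.093],
  [[0.001, -0.001, -0.3223], [-74, 0, 0], 0.093],
  [[0.001, -0.001, -0.3223], [-82, 0, 0], 0.093],
  [[0.001, -0.001, -0.3223], [-90.1, 0, 0.2], 0.093],
  [[0.001, -0.001, -0.3223], [-90.1, 0, 0.2], 0.093],
  [[0.001, -0.001, -0.3223], [-90.1, 0, 0.2], 0.093],
])

```text
t: 66.2
tool_pos: [0.4207, -0.1298, 0.4188]
tool_rot: [-0.134, 0.695, 0.135, 0.694]
force: [0.2, -0.7, -0.1]
gripper_width: 0.093
```

Run:
```python
from h import *
st()
p,d=eyes.grab_frame('scene'); save('s39.png',p,(120,270,320,480),4)
p,d=eyes.grab_frame('top'); save('t39.png',p,(160,270,300,450),5)
to([.421,-.130,.052],22.2)
```

```text
t 66.2 tcp [ 0.4207 -0.1298  0.4188] gp [ 0.4206 -0.1298  0.3538] x [-0.001  0.001 -1.   ] jaw 22.0 F [ 0.2 -0.7 -0.1] w 0.093 q [-0.42 -0.32  1.7   0.    1.76 -0.8 ]
shift [0.3023, -0.0003, 0.0003] turn [-0.2, -0.0, -0.0] rows>= 6.0
```

View pics/s39.png

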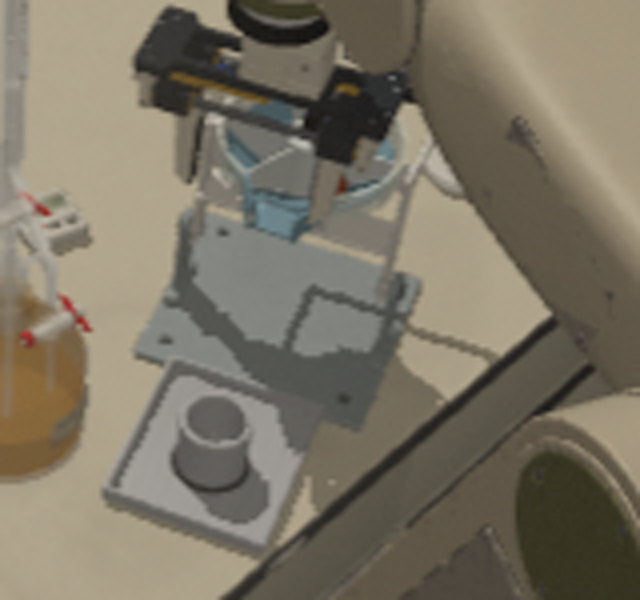

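View pics/t39.png

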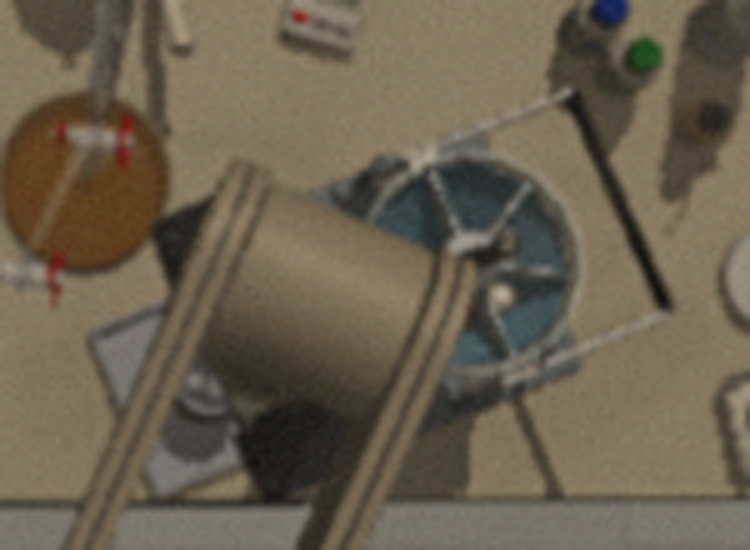

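>>> servo_tool([
  [[0.05, 0, 0], [0, 0, 0], 0.093],
  [[0.1, 0, 0], [0, 0, 0], 0.093],
  [[0.15, 0, 0], [0, 0, 0], 0.093],
  [[0.19, 0, 0], [0, 0, 0], 0.093],
  [[0.22, 0, 0], [0, 0, 0], 0.093],
  [[0.24, 0, 0], [0, 0, 0], 0.093],
  [[0.26, 0, 0], [0, 0, 0], 0.093],
  [[0.28, 0, 0], [0, 0, 0], 0.093],
  [[0.295, 0, 0], [0, 0, 0], 0.093],
  [[0.3, 0, 0], [0, 0, 0], 0.093],
  [[0.3, 0, 0], [0, 0, 0], 0.093],
  [[0.3, 0, 0], [0, 0, 0], 0.093],
  [[0.3, 0, 0], [0, 0, 0], 0.07],
  [[0.3, 0, 0], [0, 0, 0], 0.05],
  [[0.3, 0, 0], [0, 0, 0], 0.05],
  [[0.3, 0, 0], [0, 0, 0], 0.05],
  [[0.3, 0, 0], [0, 0, 0], 0.05],
  [[0.3, 0, 0], [0, 0, 0], 0.05],
], grip_force=40)

```text
t: 68.1
tool_pos: [0.4208, -0.1299, 0.1196]
tool_rot: [-0.135, 0.694, 0.135, 0.694]
force: [-2.5, -0.6, 4.5]
gripper_width: 0.0643
```

>>> servo_tool([
  [[-0.02, 0, 0], [0, 0, 0], 0.05],
  [[-0.05, 0, 0], [0, 0, 0], 0.05],
  [[-0.08, 0, 0], [0, 0, 0], 0.05],
  [[-0.1, 0, 0], [0, 0, 0], 0.05],
  [[-0.1, 0, 0], [0, 0, 0], 0.05],
  [[-0.1, 0, 0], [0, 0, 0], 0.05],
])

```text
t: 68.7
tool_pos: [0.4205, -0.1298, 0.2186]
tool_rot: [-0.135, 0.694, 0.135, 0.694]
force: [-0.5, 0.1, -4.8]
gripper_width: 0.0641
```

Run:
```python
from h import *
st()
p,d=eyes.grab_frame('scene'); save('s40.png',p,(120,270,320,480),4)
to([.38,-.130,.16],90);to([.38,.15,.16],90)
```

```text
t 68.7 tcp [ 0.4205 -0.1298  0.2186] gp [ 0.4204 -0.1297  0.1536] x [-0.001  0.001 -1.   ] jaw 22.0 F [-0.5  0.1 -4.8] w 0.0641 q [-0.42 -0.26  2.02  0.    1.39 -0.8 ]
shift [-0.0072, 0.0146, -0.0372] turn [-68.0, -0.0, -0.2] rows>= 7.9
shift [-0.0068, 0.2742, 0.0678] turn [-68.0, -0.0, -0.2] rows>= 7.9
```

View pics/s40.png

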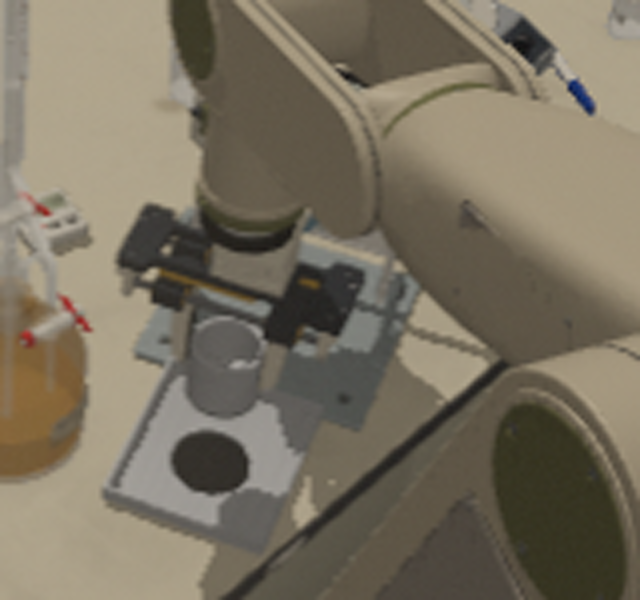

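>>> servo_tool([
  [[-0.007, 0.005, -0.012], [-8, 0, 0], 0.05],
  [[-0.007, 0.01, -0.025], [-16, 0, 0], 0.05],
  [[-0.007, 0.0146, -0.037], [-24, 0, 0], 0.05],
  [[-0.007, 0.0146, -0.037], [-32, 0, 0], 0.05],
  [[-0.007, 0.0146, -0.037], [-40, 0, 0], 0.05],
  [[-0.007, 0.0146, -0.037], [-48, 0, 0], 0.05],
  [[-0.007, 0.0146, -0.037], [-56, 0, 0], 0.05],
  [[-0.007, 0.0146, -0.037], [-64, 0, 0], 0.05],
  [[-0.007, 0.0146, -0.037], [-68, 0, 0], 0.05],
  [[-0.007, 0.04, -0.027], [-68, 0, 0], 0.05],
  [[-0.007, 0.08, -0.011], [-68, 0, 0], 0.05],
  [[-0.007, 0.12, 0.005], [-68, 0, 0], 0.05],
  [[-0.007, 0.16, 0.021], [-68, 0, 0], 0.05],
  [[-0.007, 0.2, 0.038], [-68, 0, 0], 0.05],
  [[-0.007, 0.24, 0.054], [-68, 0, 0], 0.05],
  [[-0.007, 0.265, 0.064], [-68, 0, 0], 0.05],
  [[-0.007, 0.2742, 0.0678], [-68, 0, 0], 0.05],
  [[-0.007, 0.2742, 0.0678], [-68, 0, 0], 0.05],
  [[-0.007, 0.2742, 0.0678], [-68, 0, 0], 0.05],
])

```text
t: 70.65
tool_pos: [0.3795, 0.1492, 0.224]
tool_rot: [-0.499, 0.501, 0.501, 0.499]
force: [-0.5, -0.2, -4.8]
gripper_width: 0.064
```

Run:
```python
from h import *
st()
p,d=eyes.grab_frame('scene'); save('s41.png',p,(150,320,200,380),4.2)
to([.5935,.2531,.16],90)
```

```text
t 70.65 tcp [0.3795 0.1492 0.224 ] gp [0.3792 0.1492 0.159 ] x [-0.005 -0.    -1.   ] jaw 90.0 F [-0.5 -0.2 -4.8] w 0.064 q [ 0.25 -0.36  2.09  0.    1.42 -1.32]
shift [-0.0015, -0.2138, 0.1042] turn [-0.0, 0.0, -0.2] rows>= 4.8
```

View pics/s41.png

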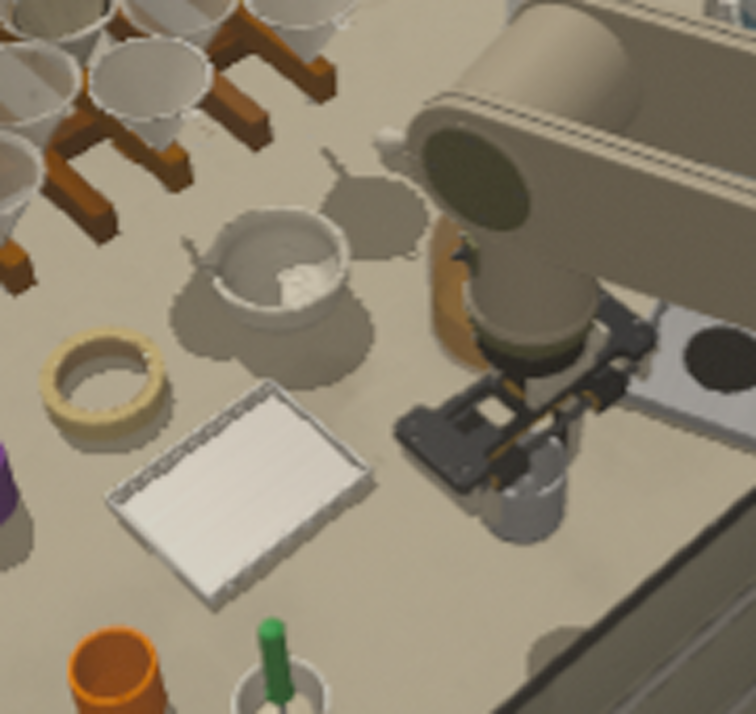

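>>> servo_tool([
  [[0, -0.02, 0.03], [0, 0, 0], 0.05],
  [[0, -0.05, 0.06], [0, 0, 0], 0.05],
  [[0, -0.085, 0.085], [0, 0, 0], 0.05],
  [[0, -0.12, 0.1], [0, 0, 0], 0.05],
  [[0, -0.155, 0.104], [0, 0, 0], 0.05],
  [[0, -0.185, 0.104], [0, 0, 0], 0.05],
  [[0, -0.205, 0.104], [0, 0, -0.2], 0.05],
  [[-0.001, -0.2138, 0.104], [0, 0, -0.2], 0.05],
  [[-0.001, -0.2138, 0.104], [0, 0, -0.2], 0.05],
  [[-0.001, -0.2138, 0.104], [0, 0, -0.2], 0.05],
])

```text
t: 71.7
tool_pos: [0.5931, 0.2521, 0.2242]
tool_rot: [-0.499, 0.501, 0.5, 0.5]
force: [-0.8, 0.2, -5.1]
gripper_width: 0.0642
```

Run:
```python
from h import *
st()
p,d=eyes.grab_frame('scene'); save('s42.png',p,(150,320,200,380),4.2)
to([.5935,.2531,.056],90)
```

```text
t 71.7 tcp [0.5931 0.2521 0.2242] gp [0.5929 0.2521 0.1592] x [-0.002  0.    -1.   ] jaw 89.9 F [-0.8  0.2 -5.1] w 0.0642 q [ 0.32  0.3   1.44  0.    1.4  -1.25]
shift [0.1033, -0.0009, 0.0007] turn [-0.0, 0.0, -0.1] rows>= 2.1
```

View pics/s42.png

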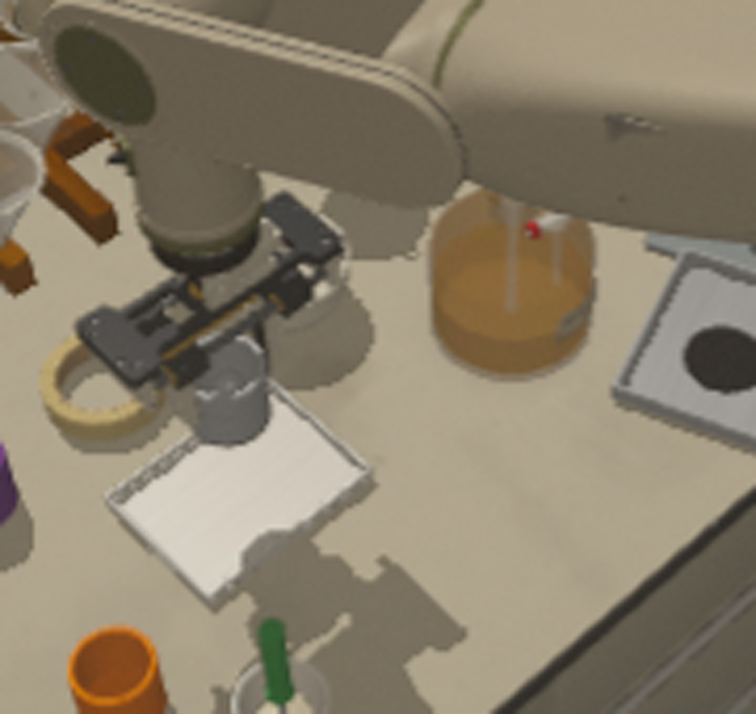

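>>> servo_tool([
  [[0.03, 0, 0], [0, 0, 0], 0.05],
  [[0.06, 0, 0], [0, 0, 0], 0.05],
  [[0.08, 0, 0], [0, 0, 0], 0.05],
  [[0.092, 0, 0], [0, 0, 0], 0.05],
  [[0.1, 0, 0], [0, 0, 0], 0.05],
  [[0.103, 0, 0], [0, 0, 0], 0.05],
  [[0.103, 0, 0], [0, 0, 0], 0.05],
  [[0.103, 0, 0], [0, 0, 0], 0.05],
])

```text
t: 72.55
tool_pos: [0.5933, 0.2527, 0.1227]
tool_rot: [-0.5, 0.5, 0.5, 0.5]
force: [-0.4, -0.2, -3.2]
gripper_width: 0.0643
```

>>> servo_tool([
  [[0.001, 0, 0], [0, 0, 0], 0.05],
  [[0.002, 0, 0], [0, 0, 0], 0.05],
  [[0.002, 0, 0], [0, 0, 0], 0.05],
])

```text
t: 72.85
tool_pos: [0.5935, 0.2527, 0.121]
tool_rot: [-0.5, 0.5, 0.5, 0.501]
force: [-0.4, 0.2, -5.0]
gripper_width: 0.0641
```

>>> servo_tool([
  [[0.001, 0, 0], [0, 0, 0], 0.05],
  [[0.002, 0, 0], [0, 0, 0], 0.05],
  [[0.0025, 0, 0], [0, 0, 0], 0.05],
  [[0.0025, 0, 0], [0, 0, 0], 0.05],
])

```text
t: 73.25
tool_pos: [0.5936, 0.2527, 0.1187]
tool_rot: [-0.5, 0.5, 0.5, 0.501]
force: [0.0, -0.6, -1.8]
gripper_width: 0.0639
```

>>> servo_tool([
  [[0.001, 0, 0], [0, 0, 0], 0.05],
  [[0.0015, 0, 0], [0, 0, 0], 0.05],
  [[0.0015, 0, 0], [0, 0, 0], 0.05],
])

```text
t: 73.55
tool_pos: [0.5937, 0.2528, 0.1187]
tool_rot: [-0.5, 0.5, 0.5, 0.501]
force: [-6.7, -2.4, 7.7]
gripper_width: 0.0641
```

Contact. Releasing and retreating up, then back towards the robot.

>>> servo_tool([
  [[0, 0, 0], [0, 0, 0], 0.075],
  [[0, 0, 0], [0, 0, 0], 0.093],
  [[0, 0, 0], [0, 0, 0], 0.093],
  [[0, 0, 0], [0, 0, 0], 0.093],
  [[-0.03, 0, 0], [0, 0, 0], 0.093],
  [[-0.06, 0, 0], [0, 0, 0], 0.093],
  [[-0.1, 0, 0], [0, 0, 0], 0.093],
  [[-0.15, 0, 0], [0, 0, 0], 0.093],
  [[-0.2, 0, 0], [0, 0, 0], 0.093],
  [[-0.25, 0.05, 0], [0, 0, 0], 0.093],
  [[-0.25, 0.1, 0], [0, 0, 0], 0.093],
  [[-0.25, 0.15, 0], [0, 0, 0], 0.093],
  [[-0.25, 0.2, -0.02], [0, 0, 0], 0.093],
  [[-0.25, 0.2, -0.05], [0, 0, 0], 0.093],
  [[-0.25, 0.2, -0.1], [0, 0, 0], 0.093],
  [[-0.25, 0.2, -0.1], [0, 0, 0], 0.093],
  [[-0.25, 0.2, -0.1], [0, 0, 0], 0.093],
])

```text
t: 75.25
tool_pos: [0.3935, 0.1519, 0.3688]
tool_rot: [-0.499, 0.5, 0.499, 0.502]
force: [-0.2, -0.7, -0.6]
gripper_width: 0.0928
```

Run:
```python
from h import *
st()
p,d=eyes.grab_frame('scene'); save('s43.png',p,(100,340,190,480),2.7);save('s43b.png',p,(225,325,205,325),6)
p,d=eyes.grab_frame('top'); save('t43.png',p,(140,270,190,450),3);save('t43b.png',p,(170,220,210,280),11)
```

```text
t 75.25 tcp [0.3935 0.1519 0.3688] gp [0.3937 0.152  0.3038] x [ 0.002  0.001 -1.   ] jaw 89.8 F [-0.2 -0.7 -0.6] w 0.0928 q [ 0.25 -0.39  1.84  0.    1.68 -1.32]
```

View pics/s43.png

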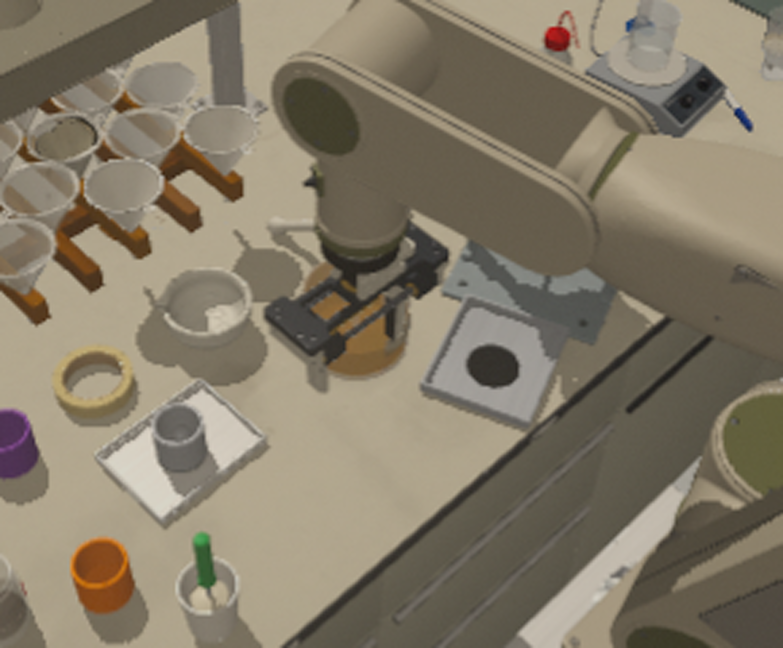

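View pics/s43b.png

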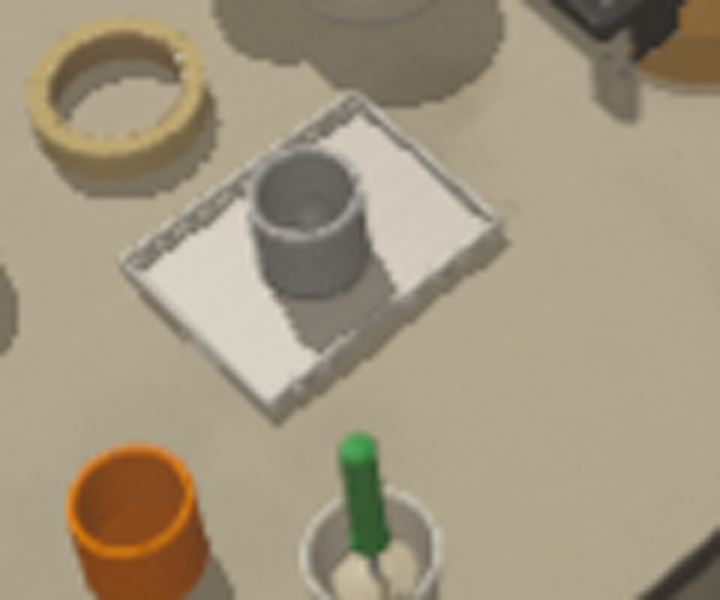

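View pics/t43.png

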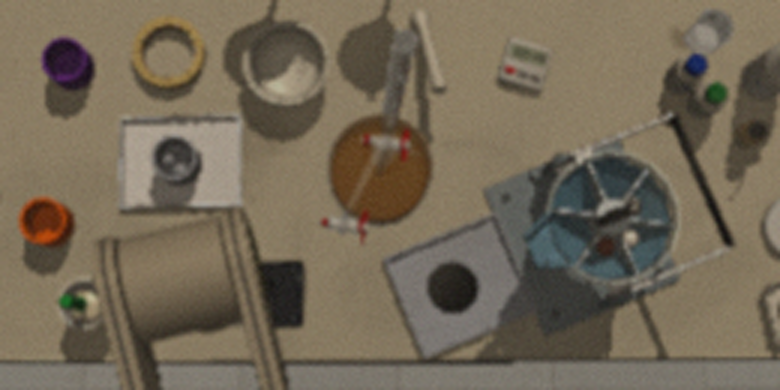

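View pics/t43b.png

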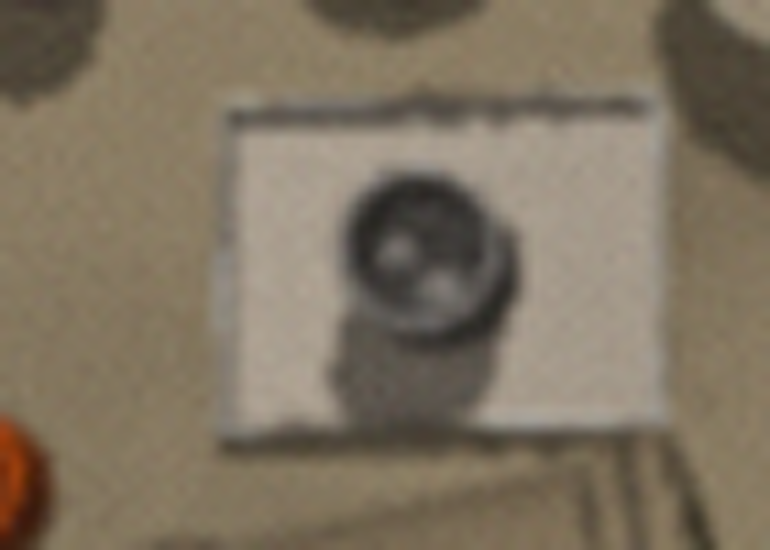

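Run:
```python
from h import *
P=[];
for i in range(6):
    p,d=eyes.grab_frame('top');P.append(p.astype(float))
m=np.mean(P,0)[180:205,235:262]; m=np.clip((m-20)*2.2,0,255).astype(np.uint8); save('t44.png',m,scale=22)
```

```text
(no output)
```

View pics/t44.png

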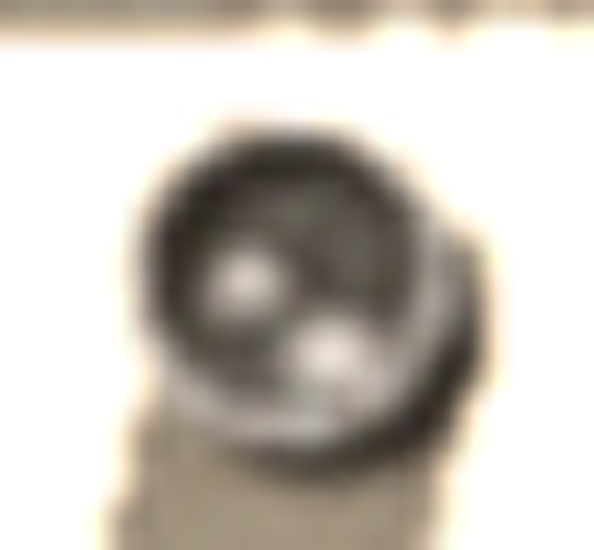

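```bash
python3 -c "
from h import *
st(); print(env.job_done())"
```

```text
t 75.65 tcp [0.3933 0.1534 0.3682] gp [0.3934 0.1534 0.3032] x [ 0.     0.001 -1.   ] jaw 90.0 F [ 0.3 -0.8  0.9] w 0.0932 q [ 0.25 -0.38  1.84  0.    1.68 -1.32]
the job is handed in; nothing more can be done
None
```

I handed the job in at about 76 s with every step done; `env.job_done()` gives no verdict.

**What I did:**
- I scrubbed the jar twice, feeling the jar floor on the first stroke and stopping about 1–2 mm above it on the second. The brush went back in its pot, bristles down.
- I stood the jar on the mat and emptied three steel balls, one pocket at a time, turning the wheel 60° clockwise before each tip and tipping to about 0.89 rad.
- Between the first and second tips the jar had been knocked about 15 mm off the mat. I picked it up and centred it again before going on.
- I then carried the charged jar round the robot's side of the burette bottle and set it in the aluminium tray.

**Last checks:**
- **Jar:** upright, released within about 1 mm of the tray centre I measured. The two cameras put that centre up to 4 mm apart, well inside the limits.
- **Cradle and wheel:** the bar was back at its rest position. After the third tip the wheel held only the two white balls and the brown one.
- **Brush, tape, robot:** the brush stood in its pot, the tape showed no shift, and the gripper was open and clear of everything.

**Less certain:**
- Only two of the three balls in the jar are bright in the pictures. The third is a faint shape in the shadow, but all three left the wheel and no loose ball was visible anywhere.
- On the first turn the fingers were not flush on the knob, so the wheel stood about 4° off. That was within tolerance, and the later turns were flush.

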